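# Make up a clamping kit at the tool-store counter

### The arm

A 6-joint arm with a two-finger parallel gripper is mounted at the origin on the work surface. World frame = base frame: x ahead of the robot, y to its left, z up, the work surface at z = 0. Lengths are in m, angles in rad, forces in N, time in s.
With the tool pointing down it reaches from about 0.3 to 0.95 m from the base axis. Payload 3.1 kg.
Tool frame: the origin (TCP) lies on the centre line of the jaws, within the pads' length; the fingertips stand 25 mm ahead of it and the grasp point (between the pads) lies 6 mm ahead of it; z points along the fingers, y is the line along which they close (so a half turn about z gives the same grasp; the last joint's range is limited). The gripper opens to 85 mm and grips with 20 to 120 N. Pads are 22 mm wide; open, the fingers measure 114 mm over their backs; the gripper's body (76 mm by 85 mm) begins 54 mm behind the grasp point. The pads swing forward as they close: fully open they stand 13 mm farther back than shut.
Start: joints at [1.07, 0.308, 1.634, -0, 1.2, -0.07], TCP at [0.261, 0.568, 0.227] pointing down, gripper open.
Joint ranges: [-3.06, 3.06], [-0.79, 1.96], [0.05, 2.63], [-1.19, 4.34], [0.05, 2.64], [-2.94, 2.94]. Speed limits (rad/s): [2.79, 2.79, 3.14, 3.14, 3.14, 3.14].

### API

Orientations are given as [roll, pitch, yaw] about the fixed x, y, z axes, in that order (R = Rz(yaw) Ry(pitch) Rx(roll)).
In Python, from bench import env, imaging, job gives the robot as it stands.
- The arm moves only by the tool step_arm, never from a script. Its arguments are lists of equal length, an entry for each row: "linear": the shift along the tool's x, y, z in units of 10 cm (1.0 is 10 cm), a list of three; "angular": the turn, a rotation vector about the tool's x, y, z in units of 90 degrees (1.0 is 90 degrees), a list of three; "jaw": the gripper command: -1 is fully open, 1 is shut, values between are in proportion. A call has 1 to 8 rows; each row shifts and turns the commanded pose from where the row before left it, along the tool's axes as they then stand; what a row does not reach is not made up. A row lasts 1/12 s, in which the tool goes at most 41.7 mm and 7.16 degrees, less where a joint would pass 70% of its speed; a pose out of reach is approached as far as the arm can. A call with a number of a shift or a turn outside -1 to 1 is refused whole. A call with a gripper value outside its range is refused whole. The fingers move at their own pace and stop on an object; the grip force is fixed at half the most. Time passes only in rows, so rows that do not move let the fingers close. It gives the time, the measured TCP pose, the force, the opening and the grip force at its end, in the units of the state.
- env.get_obs(): the state, without advancing time (a new reading comes with each control period).
- imaging.capture(name): name is "scene" or "side" or "wrist"; returns a dict with "image" (400x640x3 uint8, red, green, blue), "depth" (400x640 float32, m along the optical axis (not along the pixel's ray), 0 where there is no reading), "mtx" (3x3 intrinsics, pixels), "distortion" ([k1, k2, p1, p2, k3] as OpenCV has them; the pictures are not rectified), "world_to_cam" (4x4, takes a point from world to camera coordinates). Camera axes: x right, y down, z forward; pixel columns grow to the right and rows downward; lengths in m; the calibration is good to about 2 mm. A picture is of the moment at which its call begins.
- job.close_job(): hands the job in; it is judged then, once.
The state is a dict: "t": time; "q": joint angles; "qd": joint speeds; "effort": joint torques, N m; "tool_pos": TCP position; "tool_rot": TCP orientation; "contact_force": force on the tool from outside, world axes, zero at the start; "wrist_torque": the same for the moment, N m; "finger_gap": finger opening in m; "grasp_force": force on a finger pad.
Only numpy, scipy, OpenCV 4.12 (cv2) and the standard library are available. Lean on these libraries where they do the work, as an engineer would, in place of code of your own. Each camera call takes 0.05 s, during which the arm holds its last target. There are 200 camera calls.

### The job

Make up a clamping kit for issue. First lift the hinged bar of the holding stand right up, slide the flat gauge plate out from beneath it, lay it flat and wholly on the plywood issue board, and lower the bar again. Then take every T-bolt lying on the counter and stand it upright on its head on the board, wholly on it, using the angled rest to change your grip from across the shank to its upper end; leave the other things on the counter where they are.

Things in the scene. Friction and masses are not known exactly. Their poses are not given: they have to be found in the camera images.
- bolt_a: steel T-bolt (2 or 3 alike): square head 40 x 40 x 14 mm, round shank 22 mm dia, 124 mm long overall, 0.37-0.63 kg. Origin: centre of the head's outer end face; x along the shank to the tip; y, z square to the head's sides; centre of mass at x = 48 mm. Starts lying, tip away from the robot, on one side of the head (z up) and the tip: shank slopes 5 deg down to the tip. Stands stably on its head (x up)
- bolt_b: steel T-bolt (2 or 3 alike): square head 40 x 40 x 14 mm, round shank 22 mm dia, 124 mm long overall, 0.37-0.63 kg. Origin: centre of the head's outer end face; x along the shank to the tip; y, z square to the head's sides; centre of mass at x = 48 mm. Starts lying, tip away from the robot, on one side of the head (z up) and the tip: shank slopes 5 deg down to the tip. Stands stably on its head (x up)
- bolt_c: steel T-bolt (2 or 3 alike): square head 40 x 40 x 14 mm, round shank 22 mm dia, 124 mm long overall, 0.37-0.63 kg. Origin: centre of the head's outer end face; x along the shank to the tip; y, z square to the head's sides; centre of mass at x = 48 mm. Starts lying, tip away from the robot, on one side of the head (z up) and the tip: shank slopes 5 deg down to the tip. Stands stably on its head (x up)
- rest: fixed grey steel angled rest, base 120 x 75 mm, about 100 mm high. Origin on the counter under the base, 5 mm from its centre; z up; its 45 degree slope rises towards its +x (roughly away from the robot). A T-bolt fits with its head at the low end against a lip, shank pointing up the slope; the last 46 mm of the shank stick out free beyond the upper end
- rest_seat (a point): where the origin of a seated T-bolt lies: (-30, 0, 45) mm of the rest; the seated bolt's x axis is (0.707, 0, 0.707) of the rest, a flat side of the head on the slope 20 mm below the shank axis. The lip is 10 mm thick and reaches 10 mm above the axis; the head lies between cheeks 48 mm apart that end 6 mm below the axis
- rest_saddle (a point): point on a seated bolt's axis above the saddle that carries the shank, 71 mm from rest_seat up the slope. The saddle reaches from 64 to 78 mm along the bolt, with cheeks 28 mm apart (40 mm over all) that end 1 mm below the axis. Between 16 and 64 mm the shank stands 9 mm clear of the slope, open at both sides
- board: fixed plywood issue board, 260 mm (x) by 270 mm (y), 12 mm thick. Origin under its centre on the counter, z up, top face at z = 12 mm
- stand: fixed grey steel holding stand. Origin on the counter under the middle of its pedestal, z up, x roughly away from the robot. Pedestal 130 mm (x) by 36 mm (y), 40 mm high, on a foot 8 mm thick that reaches from y = -43 to 107 mm. The gauge plate lies along x on the pedestal and overhangs it by 7 mm on each side, open below
- keeper (a point): middle of the underside of the stand's fixed keeper, at (45, 0, 52) mm of the stand: a bridge over the plate's rear end from x = 30 to 60 mm, top at z = 59 mm, side walls at y = +-28 to 34 mm, back stop behind. The plate must slide at least 30 mm towards the stand's -x before it can be lifted
- plate: flat aluminium gauge plate with rows of dark holes, 150 mm (x) by 50 mm (y) by 8 mm thick, 0.16 kg. Origin at the centre of its underside, z up. At the start it lies on the stand's pedestal, origin at about (-20, 0, 40) mm of the stand, rear end under the keeper, the bar across it
- plate_end1 (a point): middle of the plate's front end face, at (-75, 0, 4) mm of the plate
- plate_end2 (a point): middle of the plate's rear end face, at (75, 0, 4) mm of the plate
- bar (a joint): hinged steel bar across the plate, 14 mm wide, 12 mm high. rad: 0 lying on the plate (it can sink to -0.02 without it), grows as its free end is lifted, stop at 1.9. The hinge axis runs along the stand's x on its +y side, the free end is on its -y side. No spring: by its own weight (0.22 kg) it falls shut below about 1.57 and falls open to the stop beyond
- bar_handle (a point): grip point on the bar's handle, a round rod of 14 mm diameter at the bar's free end that reaches to 60 mm from the bar's middle line towards the stand's -x, parallel to the hinge axis; the point is on the rod's axis, 44 mm from the bar's middle line, and 180 mm from the hinge axis. With the bar down, at (-54, -100, 55) mm of the stand
- bar_hinge (a point): point on the hinge axis, at (-10, 80, 55) mm of the stand, fixed to it
- mug: white mug, 95 mm high, bystander; origin under its centre
- jar: clear closed jar, 85 mm high, bystander; origin under its centre
- screwdriver: screwdriver, 200 mm long, lying, bystander
- wrench: open wrench, 200 mm long, lying, bystander
- tape: grey tape roll, 90 mm across, 25 mm high, lying flat, bystander; origin under its centre
- carton: small cardboard carton 70 x 110 x 50 mm, bystander; origin under its centre
Not all that is in view belongs to the job. Leave any blue look-alike of the plate alone. Leave any orange look-alike of the bolt_a alone.

How it is judged:
By the outcome, as a careful person would: the job done as asked, in the order asked, and still so for the second after the job is handed in, with the robot touching nothing.
Of bolt_a, bolt_b, bolt_c only 2 to 3 are there at a start; the rules pass over those that are not, and their reading is None.
At some moment in a run one of bolt_a, bolt_b, bolt_c may be knocked a few centimetres aside while the robot is not near it.
Once in a run the grip may slacken for a moment while it holds something.
It also fails if it takes over 210 s, if anything falls off the work surface, if the arm or the gripper's body presses on something with over 40 N, if the wrist force passes 120 N, or if a joint passes its speed limit or range.

## Working session

There is one attempt and no reset: what is moved stays moved. The work goes in short steps, Python scripts to look and compute and a tool call to move; the robot and the scene stay as the last step left them, time stands still between calls to the robot, and variables do not carry over. Pictures are saved under pics/ and viewed, at most 14 in all, crops included, and the job is handed in when it is done.

Besides the shell and the picture viewer there is one more tool, called after "Call:" as name(argument=value, ...), one argument or row to a line, values as JSON. step_arm: Moves the arm, as the interface text tells. Its arguments: {"type":"object","properties":{"linear":{"type":"array","items":{"type":"array","items":{"type":"number"}}},"angular":{"type":"array","items":{"type":"array","items":{"type":"number"}}},"jaw":{"type":"array","items":{"type":"number"}}},"required":["linear","angular","jaw"]}

```bash
ls; mkdir -p pics
cat > h.py <<'E'
import numpy as np, cv2
from scipy.spatial.transform import Rotation as R
from bench import env, imaging, job
def cap(n):
    c=imaging.capture(n); np.savez(f'/tmp/{n}.npz',**c); return c
def ld(n): return dict(np.load(f'/tmp/{n}.npz'))
def cloud(c):
    h,w=c['depth'].shape
    uv=np.stack(np.meshgrid(np.arange(w),np.arange(h)),-1).reshape(-1,1,2).astype(np.float64)
    n=cv2.undistortPoints(uv,c['mtx'],c['distortion']).reshape(h,w,2)
    d=c['depth'].astype(float); P=np.dstack([n*d[...,None],d])
    T=np.linalg.inv(c['world_to_cam']); P=P@T[:3,:3].T+T[:3,3]; P[d==0]=np.nan; return P
def save(img,f): cv2.imwrite('pics/'+f,cv2.cvtColor(img,cv2.COLOR_RGB2BGR))
E
python3 - <<'E'
from h import *
o=env.get_obs(); print(o)
a=cap('scene');b=cap('side')
save(a['image'],'scene0.png');save(b['image'],'side0.png')
for c in (a,b): print(np.linalg.inv(c['world_to_cam'])[:3].round(3))
E
```

```text
pics
{'t': 0.0, 'q': array([ 1.07028524e+00,  3.09026591e-01,  1.63522156e+00,  2.21611331e-05,
        1.19970311e+00, -6.96985363e-02]), 'qd': array([ 7.39439618e-04,  9.46363170e-05, -2.98805626e-04, -4.04414263e-04,
       -1.09473293e-03,  2.34822012e-03]), 'effort': array([-5.49649139e-04, -4.15235317e+01, -2.76672614e+01,  1.99735780e-05,
        9.92851885e-03,  1.02550408e-05]), 'tool_pos': array([0.26061412, 0.56713461, 0.22611698]), 'tool_rot': array([-3.13924120e+00, -1.84842234e-04,  2.71077183e+00]), 'contact_force': array([ 0.37336936, -0.30458705, -0.11774151]), 'wrist_torque': array([-0.03307995,  0.06007955, -0.00010271]), 'grasp_force': 0.0, 'finger_gap': 0.08556886909599132}
[[-0.873  0.388 -0.294  0.882]
 [ 0.487  0.674 -0.556  0.936]
 [-0.018 -0.628 -0.778  1.232]]
[[ 0.843 -0.329  0.426 -0.329]
 [-0.538 -0.529  0.656 -1.127]
 [ 0.009 -0.782 -0.623  1.292]]
```

View pics/scene0.png

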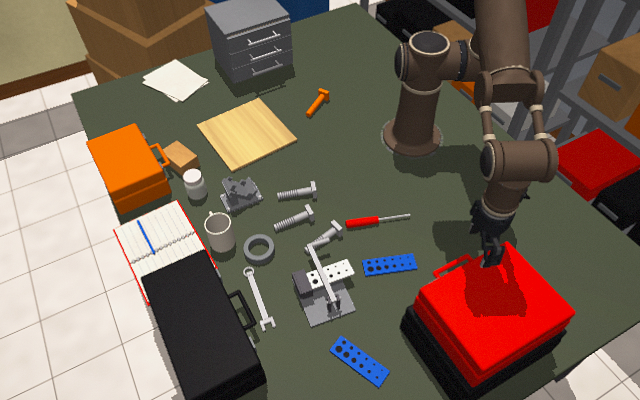

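View pics/side0.png

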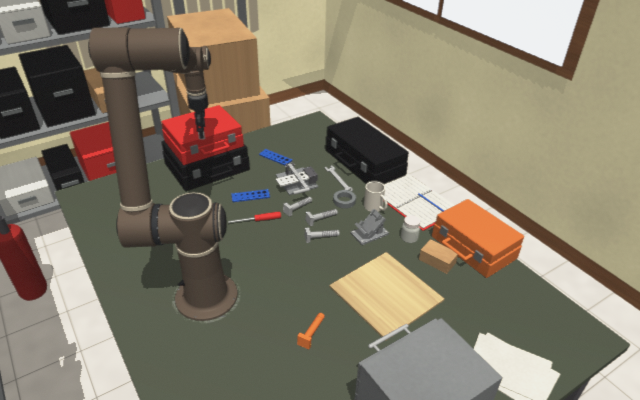

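The scene view shows three grey T-bolts at (297,192), (293,218) and (323,235). It also shows the rest at (240,192), the board at (247,132), and the stand with the white plate at (323,285). The blue plates at (390,265) and (360,360) and the orange bolt at (318,103) are look-alikes, so I'll leave them. Next I'll build an enlarged top-down view to confirm and measure these.

```bash
cat >> h.py <<'E'
def ortho(cs,x0,x1,y0,y1,s=1000.,zmax=.3):
    # rows: x decreasing downward; cols: y decreasing rightwards
    H=int((x1-x0)*s);W=int((y1-y0)*s); im=np.zeros((H,W,3),np.uint8); zz=np.full((H,W),-1.)
    for c in cs:
        P=cloud({**c,'depth':c['depth']}); 
        k=4
        Pb=cv2.resize(P,None,fx=k,fy=k,interpolation=cv2.INTER_LINEAR).reshape(-1,3); Cb=cv2.resize(c['image'],None,fx=k,fy=k).reshape(-1,3)
        ok=np.isfinite(Pb).all(1)&(Pb[:,2]<zmax); Pb=Pb[ok];Cb=Cb[ok]
        r=((x1-Pb[:,0])*s).astype(int);q=((y1-Pb[:,1])*s).astype(int)
        m=(r>=0)&(r<H)&(q>=0)&(q<W); r,q,z,C=r[m],q[m],Pb[m,2],Cb[m]
        o=np.argsort(z); r,q,z,C=r[o],q[o],z[o],C[o]
        up=z>zz[r,q]-.0; r,q,z,C=r[up],q[up],z[up],C[up]
        im[r,q]=C; zz[r,q]=z
    return im,zz
E
python3 - <<'E'
from h import *
a=ld('scene');b=ld('side')
P=cloud(a)
for n,(u,v) in dict(board=(247,132),b1=(297,192),b2=(293,218),b3=(323,235),rest=(240,192),plate=(340,270),bar=(322,275),handle=(318,250),mug=(219,232),jar=(195,185),table=(350,170)).items(): print(n,P[v,u].round(3))
im,zz=ortho([b,a],.35,.85,-.45,.35)
cv2.imwrite('/tmp/z.png',zz)
for i in range(0,500,100): cv2.putText(im,'%.2f'%(.85-i/1000),(0,i+10),0,.4,(255,255,0)); im[i,::10]=255
for j in range(0,800,100): cv2.putText(im,'%.2f'%(.35-j/1000),(j,495),0,.4,(255,255,0)); im[::10,j]=255
save(im,'ortho0.png')
E
```

```text
board [ 0.499 -0.294  0.018]
b1 [0.475 0.041 0.024]
b2 [0.536 0.13  0.033]
b3 [0.487 0.227 0.03 ]
rest [ 0.639 -0.022  0.059]
plate [0.509 0.36  0.048]
bar [0.564 0.358 0.065]
handle [0.516 0.249 0.001]
mug [0.756 0.113 0.097]
jar [ 0.75  -0.11   0.067]
table [0.273 0.032 0.006][ WARN:0@0.854] global loadsave.cpp:1063 imwrite_ Unsupported depth image for selected encoder is fallbacked to CV_8U.
```

View pics/ortho0.png

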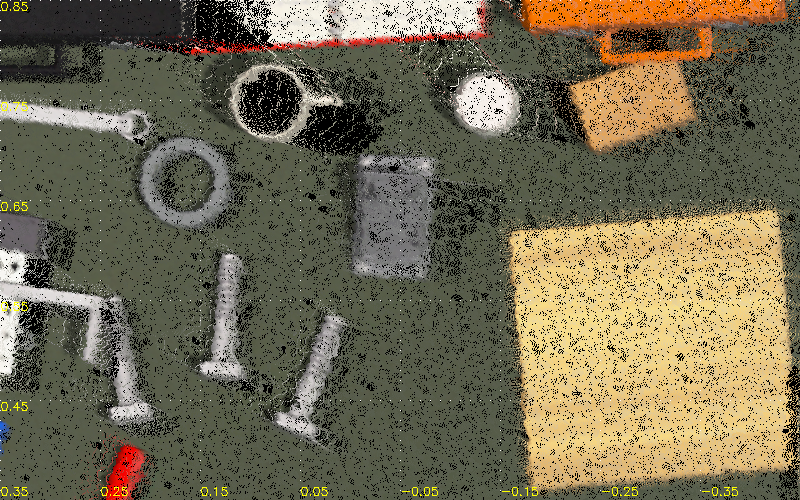

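The top-down view confirms three grey bolts with heads nearest the robot, at about (.445,.22), (.485,.13) and (.44,.05). It also shows the rest at (.62,-.04) and the board centre at (.52,-.29). Now the stand, enlarged.

Run:
```python
from h import *
a=ld('scene');b=ld('side')
for n,c in (('scene',a),('side',b)):
    P=cloud(c).reshape(-1,3); 
    for reg in ((.25,.4,-.1,.15),(.4,.45,-.1,0),(.55,.65,.1,.15),(.42,.6,-.4,-.2)):
        m=(P[:,0]>reg[0])&(P[:,0]<reg[1])&(P[:,1]>reg[2])&(P[:,1]<reg[3])&(P[:,2]<.05); print(n,reg,m.sum(),np.median(P[m,2]).round(4))
x0,x1,y0,y1=.4,.7,.15,.55
im,zz=ortho([b,a],x0,x1,y0,y1,1500)
im=cv2.medianBlur(im,3)
for i in range(0,450,75): cv2.putText(im,'%.2f'%(x1-i/1500),(0,i+10),0,.4,(255,255,0)); im[i,::10]=255
for j in range(0,600,75): cv2.putText(im,'%.2f'%(y1-j/1500),(j,445),0,.4,(255,255,0)); im[::10,j]=255
save(im,'stand0.png')
```

```text
scene (0.25, 0.4, -0.1, 0.15) 2598 0.0018
scene (0.4, 0.45, -0.1, 0) 335 0.0023
scene (0.55, 0.65, 0.1, 0.15) 427 0.0042
scene (0.42, 0.6, -0.4, -0.2) 2012 0.0142
side (0.25, 0.4, -0.1, 0.15) 2099 0.0002
side (0.4, 0.45, -0.1, 0) 269 0.0007
side (0.55, 0.65, 0.1, 0.15) 240 0.0052
side (0.42, 0.6, -0.4, -0.2) 2524 0.0124
```

View pics/stand0.png

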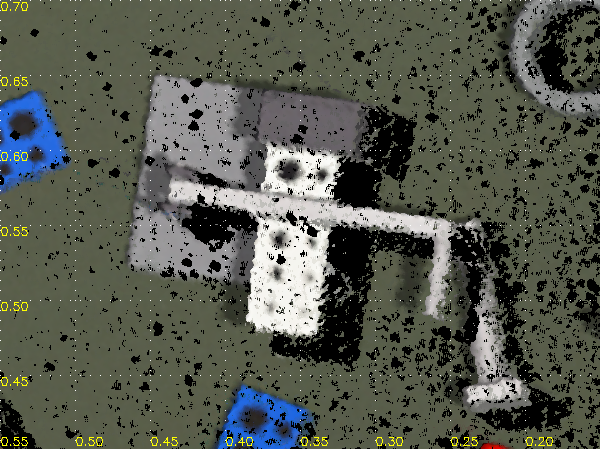

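The enlarged crop confirms the white plate under the keeper, and the bar with its handle from (437,225) to (430,315). The foot is to the left, so the stand's yaw is about -0.11. Next I'll fit poses numerically.

```bash
cat >> h.py <<'E'
def cur():
    o=env.get_obs(); T=np.eye(4);T[:3,:3]=R.from_euler('xyz',o['tool_rot']).as_matrix();T[:3,3]=o['tool_pos'];return T,o
def pose(x,y,z,rpy):
    T=np.eye(4);T[:3,:3]=R.from_euler('xyz',rpy).as_matrix();T[:3,3]=[x,y,z];return T
def plan(A,B,n=None):
    "equal rows from A to B: straight line + constant turn; prints row lists"
    D=np.linalg.inv(A)@B; w=R.from_matrix(D[:3,:3]).as_rotvec()
    d=B[:3,3]-A[:3,3]; m=max(np.linalg.norm(d)/.04,np.degrees(np.linalg.norm(w))/7.0)
    n=n or max(1,int(np.ceil(m)))
    if np.linalg.norm(w)<.01: print(n,'x lin',(D[:3,3]/n*10).round(3),'ang',(w/n/(np.pi/2)).round(4)); return B
    print(n,'rows ang',(w/n/(np.pi/2)).round(4),'lins:')
    print([ (R.from_rotvec(-w*i/n).apply(A[:3,:3].T@d/n)*10).round(3).tolist() for i in range(n)]); return B
E
python3 - <<'E'
from h import *
a=ld('scene');b=ld('side')
w=cap('wrist');T,_=cur(); print('camInTool',(np.linalg.inv(T)@np.linalg.inv(w['world_to_cam'])).round(3).tolist())
Q=[];C=[]
for c,o in ((a,.0025),(b,.001)):
    p=cloud(c).reshape(-1,3); k=np.isfinite(p).all(1); p=p[k]; p[:,2]-=o; Q.append(p);C.append(c['image'].reshape(-1,3)[k])
P=np.vstack(Q);C=np.vstack(C).astype(int)
def box(x0,x1,y0,y1,z0,z1): return (P[:,0]>x0)&(P[:,0]<x1)&(P[:,1]>y0)&(P[:,1]<y1)&(P[:,2]>z0)&(P[:,2]<z1)
def rect(m,n):
    (cx,cy),(w,h),ang=cv2.minAreaRect(P[m][:,:2].astype(np.float32)); print(n,m.sum(),'c',round(cx,4),round(cy,4),'size',round(w,3),round(h,3),'ang',round(ang,1),'z',P[m][:,2].mean().round(4))
yel=(C[:,0]-C[:,2]>50)
rect(box(.36,.68,-.45,-.12,.005,.02)&yel,'board')
wh=(C.min(1)>190)
rect(box(.45,.62,.3,.42,.04,.054)&wh,'plate')
gr=(C.max(1)-C.min(1)<25)
rect(box(.5,.67,.28,.48,.004,.013)&gr,'foot')
rect(box(.57,.67,.28,.40,.052,.066)&gr,'keeper')
rect(box(.47,.55,.245,.275,.045,.07)&gr,'handle')
rect(box(.56,.7,-.1,.0,.005,.2)&gr,'rest')
for n,r in dict(A=(.42,.56,.195,.245),B=(.45,.61,.1,.16),C=(.42,.6,.015,.085)).items():
    m=box(*r,.008,.05); q=P[m]; h=q[q[:,2]>.031]; hc=h[:,:2].mean(0)
    rect(m,'bolt'+n); print('  head',hc.round(4), (h[:,:2].min(0)).round(3),h[:,:2].max(0).round(3),'zmax',np.percentile(q[:,2],98).round(4))
    s=q[(q[:,2]<.034)&(np.linalg.norm(q[:,:2]-hc,axis=1)>.025)&(q[:,2]>.012)]
    cc=s.mean(0); u=np.linalg.svd(s[:,:2]-cc[:2],full_matrices=False)[2][0]; u*=np.sign(u[0]); print('  shank c',cc.round(4),'dir deg',np.degrees(np.arctan2(u[1],u[0])).round(1))
E
```

```text
camInTool [[0.001, -0.946, -0.324, 0.084], [1.0, 0.001, -0.0, 0.0], [0.001, -0.324, 0.946, -0.147], [0.0, 0.0, 0.0, 1.0]]
board 8757 c 0.5015 -0.3046 size 0.267 0.279 ang 4.6 z 0.0115
plate 702 c 0.5377 0.3495 size 0.071 0.13 ang 78.7 z 0.0469
foot 1186 c 0.5825 0.3804 size 0.166 0.197 ang 0.6 z 0.0072
keeper 442 c 0.6009 0.3495 size 0.09 0.074 ang 81.6 z 0.058
handle 179 c 0.5174 0.2605 size 0.064 0.028 ang 0.6 z 0.0569
rest 1677 c 0.633 -0.0503 size 0.096 0.134 ang 88.3 z 0.0398
boltA 441 c 0.4882 0.2323 size 0.132 0.046 ang 14.2 z 0.0257
  head [0.4399 0.2204] [0.426 0.196] [0.505 0.242] zmax 0.0427
  shank c [0.5005 0.2276 0.0221] dir deg 8.1
boltB 553 c 0.5326 0.1259 size 0.048 0.128 ang 89.5 z 0.0242
  head [0.4826 0.1282] [0.469 0.102] [0.532 0.15 ] zmax 0.0419
  shank c [0.5492 0.1234 0.0214] dir deg -2.6
boltC 449 c 0.4884 0.0374 size 0.047 0.148 ang 72.8 z 0.0236
  head [0.4293 0.0563] [0.42  0.033] [0.473 0.075] zmax 0.0414
  shank c [0.4877 0.0318 0.0213] dir deg -17.0
```

Run:
```python
from h import *
T,o=cur(); plan(T,pose(.49,.27,.26,[np.pi,0,3.026]))
```

```text
10 rows ang [-0.0001 -0.     -0.0201] lins:
[[-0.333, -0.174, -0.033], [-0.327, -0.185, -0.033], [-0.321, -0.195, -0.033], [-0.315, -0.205, -0.033], [-0.308, -0.215, -0.033], [-0.301, -0.224, -0.033], [-0.294, -0.234, -0.033], [-0.286, -0.243, -0.034], [-0.278, -0.252, -0.034], [-0.27, -0.261, -0.034]]
```

Call:
step_arm(
  linear=[
    [-0.333, -0.174, -0.033],
    [-0.327, -0.185, -0.033],
    [-0.321, -0.195, -0.033],
    [-0.315, -0.205, -0.033],
    [-0.308, -0.215, -0.033],
    [-0.301, -0.224, -0.033],
    [-0.294, -0.234, -0.033],
    [-0.286, -0.243, -0.034],
  ],
  angular=[
    [0, 0, -0.02],
    [0, 0, -0.02],
    [0, 0, -0.02],
    [0, 0, -0.02],
    [0, 0, -0.02],
    [0, 0, -0.02],
    [0, 0, -0.02],
    [0, 0, -0.02],
  ],
  jaw=[-1, -1, -1, -1, -1, -1, -1, -1],
)

```text
t: 0.82
tool_pos: [0.4451, 0.3282, 0.2538]
tool_rot: [-3.141, -0.0, 2.964]
contact_force: [0.5, 0.4, -0.1]
finger_gap: 0.0856
grasp_force: 0.0
```

Call:
step_arm(
  linear=[
    [-0.278, -0.252, -0.034],
    [-0.27, -0.261, -0.034],
    [0, 0, 0],
    [0, 0, 0],
  ],
  angular=[
    [0, 0, -0.02],
    [0, 0, -0.02],
    [0, 0, 0],
    [0, 0, 0],
  ],
  jaw=[-0.2, -0.2, -0.2, -0.2],
)

```text
t: 1.15
tool_pos: [0.4912, 0.2687, 0.2606]
tool_rot: [3.141, -0.0, 3.021]
contact_force: [0.7, -0.1, 0.5]
finger_gap: 0.0511
grasp_force: 0.0
```

Run:
```python
from h import *
T,o=cur(); print(o['t'],o['tool_pos'],o['tool_rot'],o['finger_gap'],o['contact_force'],o['q'].round(2))
w=cap('wrist'); P=cloud(w)
im,zz=ortho([w],.4,.7,.15,.55,1500,.1)
for i in range(0,450,75): cv2.putText(im,'%.2f'%(.7-i/1500),(0,i+10),0,.4,(255,255,0)); im[i,::10]=255
for j in range(0,600,75): cv2.putText(im,'%.2f'%(.55-j/1500),(j,445),0,.4,(255,255,0)); im[::10,j]=255
save(np.hstack([im]),'wr1.png')
```

```text
1.15 [0.49122743 0.26870668 0.26063079] [ 3.14145146e+00 -1.94906635e-04  3.02061888e+00] 0.051148164621178285 [ 0.6834505  -0.07122517  0.46920268] [ 0.42  0.15  1.75  0.    1.23 -1.03]
```

View pics/wr1.png

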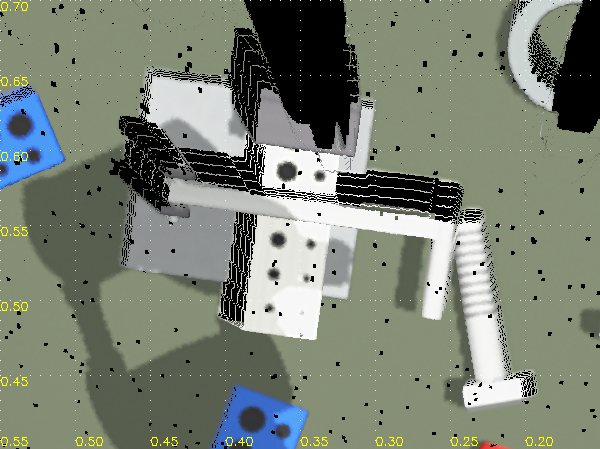

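The crop confirms the handle, running from (448,225) to (432,318), so the grip point is about (.504,.259). The bolt shank to its right is clear of it. I'll descend and grip.

Call:
step_arm(
  linear=[
    [-0.023, -0.0135, 0.329],
    [-0.023, -0.0135, 0.329],
    [-0.023, -0.0135, 0.329],
    [-0.023, -0.0135, 0.329],
    [-0.023, -0.0135, 0.329],
    [-0.023, -0.0135, 0.329],
    [0, 0, 0],
    [0, 0, 0],
  ],
  angular=[
    [0, 0, 0],
    [0, 0, 0],
    [0, 0, 0],
    [0, 0, 0],
    [0, 0, 0],
    [0, 0, 0],
    [0, 0, 0],
    [0, 0, 0],
  ],
  jaw=[-0.2, -0.2, -0.2, -0.2, -0.2, -0.2, -0.2, -0.2],
)

```text
t: 1.87
tool_pos: [0.4998, 0.261, 0.061]
tool_rot: [-3.139, -0.006, 3.027]
contact_force: [0.7, 1.4, 0.7]
finger_gap: 0.0514
grasp_force: 0.0
```

Call:
step_arm(
  linear=[
    [0, 0, 0],
    [0, 0, 0],
    [0, 0, 0],
    [0, 0, 0],
    [0, 0, 0],
    [0, 0, 0],
    [0, 0, 0],
    [0, 0, 0],
  ],
  angular=[
    [0, 0, 0],
    [0, 0, 0],
    [0, 0, 0],
    [0, 0, 0],
    [0, 0, 0],
    [0, 0, 0],
    [0, 0, 0],
    [0, 0, 0],
  ],
  jaw=[1, 1, 1, 1, 1, 1, 1, 1],
)

```text
t: 2.53
tool_pos: [0.503, 0.2607, 0.0635]
tool_rot: [3.141, 0.0, 3.025]
contact_force: [-0.1, 0.2, -0.6]
finger_gap: 0.0003
grasp_force: 0.0
```

Run:
```python
from h import *
w=cap('wrist'); s=cap('scene'); 
c=s['image'][200:340,240:420]
save(np.hstack([w['image'][:,:, :],]),'wr2.png'); save(cv2.resize(c,None,fx=4,fy=4,interpolation=cv2.INTER_CUBIC)[:600],'sc2.png')
```

```text
(no output)
```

View pics/wr2.png

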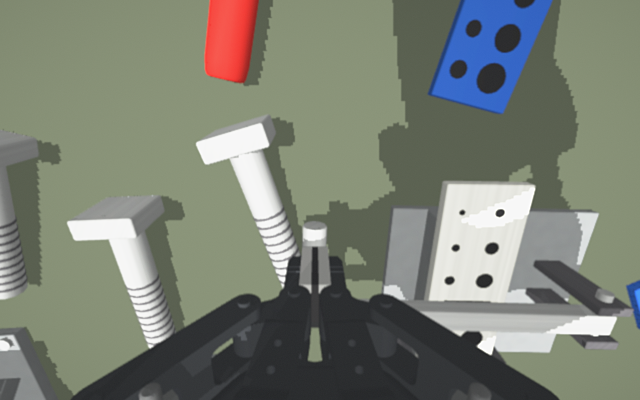

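The rod end is visible at (315,235), ahead of the fingers and in line with them. I'll check its height and the gap by depth.

Run:
```python
from h import *
w=ld('wrist');P=cloud(w);print(env.get_obs()['finger_gap'],env.get_obs()['grasp_force'])
for u,v in ((315,228),(315,240),(315,260),(315,280),(315,300),(315,345),(298,285),(335,285),(450,250)): print(u,v,P[v,u].round(4),w['image'][v,u])
```

```text
-0.00017010482160459693 0.0
315 228 [0.4881 0.2629 0.0573] [134 136 134]
315 240 [0.4939 0.2622 0.0605] [213 214 212]
315 260 [0.4919 0.2624 0.0858] [42 42 44]
315 280 [0.4918 0.2624 0.1025] [42 41 43]
315 300 [0.4994 0.2615 0.1056] [63 63 64]
315 345 [0.6259 0.2469 0.0013] [137 147 121]
298 285 [0.4906 0.2556 0.1066] [56 56 58]
335 285 [0.4918 0.2706 0.1074] [45 46 48]
450 250 [0.5154 0.3419 0.0495] [237 237 231]
```

View pics/sc2.png

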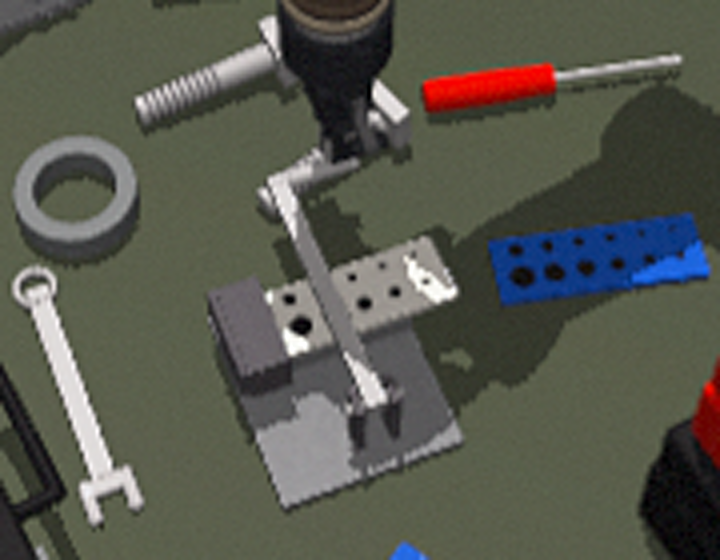

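Run:
```python
from h import *
w=ld('wrist');P=cloud(w)
for u in (300,315,330):
  for v in range(236,300,4): print(u,v,P[v,u].round(4),w['image'][v,u].tolist(), w['depth'][v,u].round(4))
save(cv2.resize(w['image'][200:350,240:400],None,fx=4,fy=4),'wr3.png')
```

```text
300 236 [0.5187 0.2476 0.0008] [89, 96, 79] 0.2308
300 240 [0.5222 0.2472 0.0006] [90, 97, 80] 0.2322
300 244 [0.5255 0.2467 0.0007] [91, 98, 81] 0.2331
300 248 [0.5285 0.2464 0.0017] [91, 97, 80] 0.2332
300 252 [0.5323 0.2459 0.0012] [89, 94, 83] 0.2349
300 256 [0.4951 0.2543 0.0747] [63, 64, 66] 0.1531
300 260 [0.4949 0.2545 0.0792] [71, 72, 72] 0.1488
300 264 [0.4949 0.2547 0.0829] [84, 84, 83] 0.1452
300 268 [0.4907 0.2557 0.0935] [111, 111, 110] 0.1339
300 272 [0.4906 0.2559 0.0969] [126, 126, 125] 0.1306
300 276 [0.4917 0.2558 0.0983] [124, 124, 121] 0.1296
300 280 [0.4905 0.2562 0.1033] [127, 129, 126] 0.1245
300 284 [0.4906 0.2564 0.106 ] [131, 132, 129] 0.1219
300 288 [0.4901 0.2566 0.1094] [42, 45, 47] 0.1185
300 292 [0.4897 0.2568 0.1127] [46, 48, 51] 0.1153
300 296 [0.49   0.2569 0.1148] [45, 45, 47] 0.1134
315 236 [0.4916 0.2625 0.0603] [246, 246, 246] 0.1652
315 240 [0.4939 0.2622 0.0605] [213, 214, 212] 0.1658
315 244 [0.4965 0.2619 0.0604] [195, 197, 193] 0.1668
315 248 [0.4923 0.2624 0.073 ] [40, 40, 42] 0.1534
315 252 [0.4924 0.2624 0.077 ] [41, 42, 44] 0.1497
315 2
[... 688 characters left out ...]
] [91, 99, 83] 0.2321
330 248 [0.5318 0.2697 0.0007] [90, 98, 81] 0.2343
330 252 [ 5.359e-01  2.694e-01 -4.000e-04] [91, 98, 81] 0.2367
330 256 [0.4972 0.2696 0.0742] [61, 64, 58] 0.1536
330 260 [0.4966 0.2694 0.0791] [42, 44, 46] 0.1488
330 264 [0.4974 0.2692 0.0816] [49, 51, 52] 0.1467
330 268 [0.497  0.2691 0.0859] [61, 63, 64] 0.1425
330 272 [0.4967 0.2689 0.0899] [79, 81, 80] 0.1387
330 276 [0.497  0.2687 0.0927] [86, 87, 86] 0.1361
330 280 [0.4921 0.2687 0.103 ] [98, 100, 98] 0.1248
330 284 [0.4929 0.2685 0.1047] [106, 108, 105] 0.1235
330 288 [0.4901 0.2685 0.1115] [44, 45, 47] 0.1161
330 292 [0.4909 0.2683 0.1128] [46, 49, 50] 0.1152
330 296 [0.4911 0.2682 0.115 ] [47, 49, 51] 0.1131
```

View pics/wr3.png

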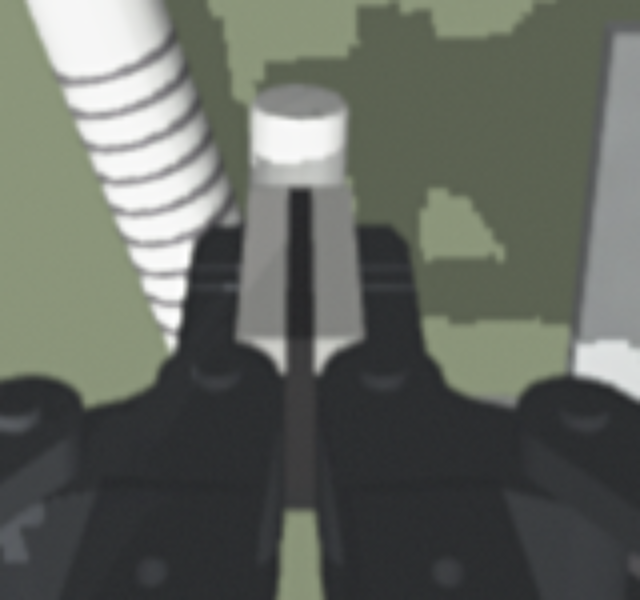

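The closed pads stop just above the rod: tips at z≈.07, rod top at .062. So the tips don't reach as far as stated when shut. I'll open slightly and measure the tip position against the TCP.

Call:
step_arm(
  linear=[
    [0, 0, 0],
    [0, 0, 0],
    [0, 0, 0],
    [0, 0, 0],
    [0, 0, 0],
    [0, 0, 0],
  ],
  angular=[
    [0, 0, 0],
    [0, 0, 0],
    [0, 0, 0],
    [0, 0, 0],
    [0, 0, 0],
    [0, 0, 0],
  ],
  jaw=[0.3, 0.3, 0.3, 0.3, 0.3, 0.3],
)

```text
t: 3.13
tool_pos: [0.503, 0.2607, 0.0632]
tool_rot: [-3.142, -0.0, 3.025]
contact_force: [-0.2, 0.6, 0.1]
finger_gap: 0.0295
grasp_force: 0.0
```

Run:
```python
from h import *
T,o=cur();print(o['tool_pos'],o['finger_gap'],o['contact_force'])
w=cap('wrist');P=cloud(w);Q=(P-T[:3,3])@T[:3,:3]
# finger points: tool-frame near
m=np.isfinite(Q).all(2)&(abs(Q[...,0])<.02)&(abs(Q[...,1])<.045)
dark=w['image'].max(2)<150
q=Q[m]; 
for y0 in range(-40,40,5):
    k=q[(q[:,1]>y0/1000)&(q[:,1]<(y0+5)/1000)]
    print(y0,len(k), np.sort(k[:,2])[::-1][:400:50].round(3), k[:,0].min().round(3) if len(k) else '')
save(cv2.resize(w['image'][200:350,220:420],None,fx=4,fy=4),'wr4.png')
```

```text
[0.50295537 0.26073778 0.06323322] 0.029543171525144917 [-0.19252304  0.56170718  0.05706823]
-40 1753 [ 0.047  0.04   0.038  0.036  0.035 -0.051 -0.054 -0.056] -0.015
-35 1129 [ 0.046  0.04   0.038  0.037  0.037  0.036  0.036 -0.045] -0.02
-30 914 [0.064 0.039 0.038 0.038 0.038 0.037 0.037 0.036] -0.016
-25 2068 [0.065 0.063 0.063 0.046 0.043 0.041 0.04  0.04 ] -0.014
-20 3039 [0.064 0.063 0.063 0.063 0.062 0.062 0.046 0.044] -0.02
-15 2120 [0.065 0.064 0.063 0.063 0.063 0.062 0.062 0.046] -0.02
-10 1313 [0.064 0.063 0.063 0.063 0.062 0.009 0.006 0.006] -0.02
-5 1514 [0.064 0.063 0.063 0.063 0.062 0.009 0.005 0.004] -0.02
0 1460 [0.065 0.063 0.063 0.063 0.061 0.007 0.005 0.004] -0.02
5 1205 [0.065 0.063 0.063 0.063 0.062 0.009 0.007 0.006] -0.02
10 1632 [ 0.065  0.064  0.063  0.063  0.063  0.063  0.062 -0.07 ] -0.02
15 3247 [ 0.065  0.064  0.063  0.063  0.063  0.062  0.062 -0.008] -0.02
20 2014 [ 0.065  0.064  0.063  0.063  0.063  0.062  0.062 -0.015] -0.02
25 896 [ 0.064  0.064  0.063  0.063  0.063  0.062  0.062 -0.017] -0.02
30 1019 [ 0.065  0.064  0.063  0.063  0.063  0.062  0.062 -0.048] -0.02
35 1814 [ 0.065  0.064  0.063  0.063  0.063  0.062  0.062 -0.05 ] -0.02
```

View pics/wr4.png

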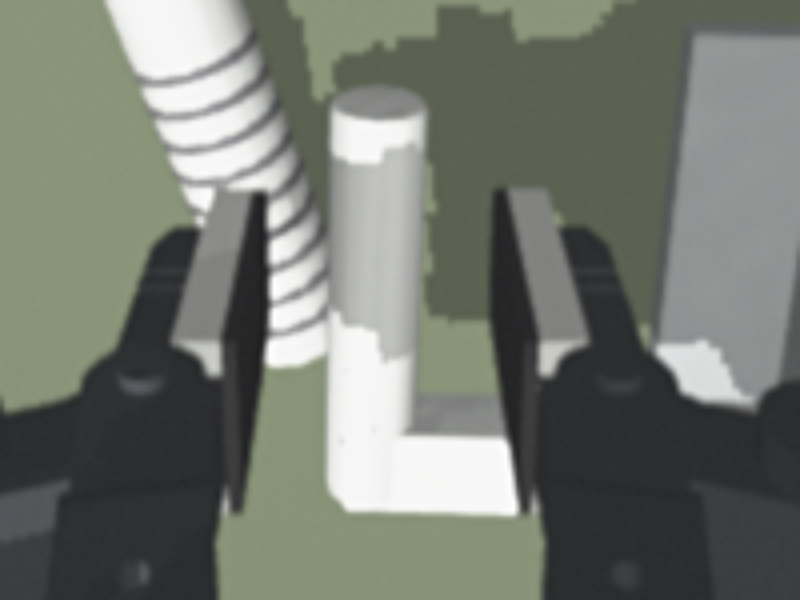

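The opened view shows the rod at (378,230) centred between the pads but below them, so the fingertips are really about 7 mm behind the reported TCP. That puts the grasp point at about TCP −26 mm along the tool. I'll descend 33 mm more and grip.

Call:
step_arm(
  linear=[
    [0, 0.008, 0.11],
    [0, 0.008, 0.11],
    [0, 0, 0.11],
    [0, 0, 0],
    [0, 0, 0],
  ],
  angular=[
    [0, 0, 0],
    [0, 0, 0],
    [0, 0, 0],
    [0, 0, 0],
    [0, 0, 0],
  ],
  jaw=[0.3, 0.3, 0.3, 0.3, 0.3],
)

```text
t: 3.6
tool_pos: [0.5016, 0.2617, 0.0284]
tool_rot: [-3.14, -0.003, 3.025]
contact_force: [0.4, -0.9, 0.7]
finger_gap: 0.0298
grasp_force: 0.0
```

Call:
step_arm(
  linear=[
    [0, 0, 0],
    [0, 0, 0],
    [0, 0, 0],
    [0, 0, 0],
    [0, 0, 0],
    [0, 0, 0],
  ],
  angular=[
    [0, 0, 0],
    [0, 0, 0],
    [0, 0, 0],
    [0, 0, 0],
    [0, 0, 0],
    [0, 0, 0],
  ],
  jaw=[1, 1, 1, 1, 1, 1],
)

```text
t: 4.1
tool_pos: [0.5026, 0.2603, 0.03]
tool_rot: [-3.138, -0.001, 3.025]
contact_force: [0.4, -5.4, -0.9]
finger_gap: 0.0123
grasp_force: 58.2
```

Call:
step_arm(
  linear=[
    [0, 0.009, -0.18],
    [0, 0.027, -0.178],
    [0, 0.045, -0.174],
    [0, 0.062, -0.169],
    [0, 0.078, -0.162],
    [0, 0.094, -0.153],
    [0, 0.109, -0.143],
    [0, 0.123, -0.132],
  ],
  angular=[
    [0, 0, 0],
    [0, 0, 0],
    [0, 0, 0],
    [0, 0, 0],
    [0, 0, 0],
    [0, 0, 0],
    [0, 0, 0],
    [0, 0, 0],
  ],
  jaw=[1, 1, 1, 1, 1, 1, 1, 1],
)

```text
t: 4.77
tool_pos: [0.5098, 0.3105, 0.1615]
tool_rot: [-3.129, 0.0, 3.026]
contact_force: [-0.0, -14.8, 9.5]
finger_gap: 0.012
grasp_force: 58.4
```

Call:
step_arm(
  linear=[
    [0, 0.135, -0.119],
    [0, 0.146, -0.105],
    [0, 0.156, -0.09],
    [0, 0.164, -0.074],
    [0, 0.171, -0.057],
    [0, 0.176, -0.039],
    [0, 0.179, -0.022],
    [0, 0.18, -0.004],
  ],
  angular=[
    [0, 0, 0],
    [0, 0, 0],
    [0, 0, 0],
    [0, 0, 0],
    [0, 0, 0],
    [0, 0, 0],
    [0, 0, 0],
    [0, 0, 0],
  ],
  jaw=[1, 1, 1, 1, 1, 1, 1, 1],
)

```text
t: 5.43
tool_pos: [0.5291, 0.4468, 0.2153]
tool_rot: [3.139, 0.01, 3.024]
contact_force: [6.5, -4.1, 3.0]
finger_gap: 0.0119
grasp_force: 61.9
```

Call:
step_arm(
  linear=[
    [0, 0.179, 0.014],
    [0, 0.177, 0.032],
    [0, 0.1, 0.025],
    [0, 0, 0],
  ],
  angular=[
    [0, 0, 0],
    [0, 0, 0],
    [0, 0, 0],
    [0, 0, 0],
  ],
  jaw=[1, 1, 1, 1],
)

```text
t: 5.77
tool_pos: [0.5353, 0.4946, 0.2067]
tool_rot: [3.134, 0.012, 3.024]
contact_force: [7.9, 0.6, 2.5]
finger_gap: 0.0115
grasp_force: 61.7
```

Call:
step_arm(
  linear=[
    [0, 0, 0],
    [0, 0, 0],
    [0, 0, 0],
    [0, 0, 0],
    [0, 0, -0.2],
    [0, 0, -0.3],
    [0, 0, -0.3],
  ],
  angular=[
    [0, 0, 0],
    [0, 0, 0],
    [0, 0, 0],
    [0, 0, 0],
    [0, 0, 0],
    [0, 0, 0],
    [0, 0, 0],
  ],
  jaw=[-0.2, -0.2, -0.2, -0.2, -0.2, -0.2, -0.2],
)

```text
t: 6.35
tool_pos: [0.5286, 0.4908, 0.2817]
tool_rot: [-3.138, -0.004, 3.025]
contact_force: [0.2, -0.1, 0.4]
finger_gap: 0.0512
grasp_force: 0.0
```

Call:
step_arm(
  linear=[
    [0.042, -0.383, 0],
    [0.042, -0.383, 0],
    [0.042, -0.383, 0],
    [0.042, -0.383, 0],
    [0, 0, 0.2],
    [0, 0, 0],
    [0, 0, 0],
  ],
  angular=[
    [0, 0, 0],
    [0, 0, 0],
    [0, 0, 0],
    [0, 0, 0],
    [0, 0, 0],
    [0, 0, 0],
    [0, 0, 0],
  ],
  jaw=[-0.6, -0.6, -0.6, -0.6, -0.6, -0.6, -0.6],
)

```text
t: 6.93
tool_pos: [0.4944, 0.3409, 0.2623]
tool_rot: [-3.14, -0.003, 3.024]
contact_force: [0.5, 0.8, 0.2]
finger_gap: 0.0684
grasp_force: 0.0
```

Run:
```python
from h import *
T,o=cur();print(o['tool_pos'],o['tool_rot'],o['finger_gap'],o['contact_force'])
w=cap('wrist');P=cloud(w).reshape(-1,3);C=w['image'].reshape(-1,3).astype(int)
im,zz=ortho([w],.42,.68,.22,.48,2000,.3)
save(np.hstack([im,np.zeros((im.shape[0],0,3),np.uint8)]),'wr5.png')
def rect(m,n):
    (cx,cy),(a,b),ang=cv2.minAreaRect(P[m][:,:2].astype(np.float32)); print(n,m.sum(),cx,cy,a,b,ang,P[m][:,2].mean())
k=np.isfinite(P).all(1)&(P[:,0]>.44)&(P[:,0]<.605)&(P[:,1]>.3)&(P[:,1]<.42)&(P[:,2]>.043)&(P[:,2]<.053)
rect(k,'plate')
q=P[k]
for x in np.arange(.48,.60,.02):
    s=q[abs(q[:,0]-x)<.004]; print(x.round(2),len(s),s[:,1].min().round(4),s[:,1].max().round(4), s[:,2].mean().round(4)) if len(s) else 0
print('front x',q[:,0].min())
```

```text
[0.49443365 0.34087469 0.26226706] [-3.14038972e+00 -2.51301436e-03  3.02430525e+00] 0.06835038231531353 [0.46170909 0.84736759 0.2328871 ]
plate 3686 0.5399248600006104 0.3545498251914978 0.06598205119371414 0.12847737967967987 82.834716796875 0.04828979399223544
0.48 246 0.3388 0.3882 0.048
0.5 246 0.3364 0.3857 0.0484
0.52 233 0.334 0.3828 0.0483
0.54 225 0.3317 0.3814 0.0483
0.56 224 0.328 0.3788 0.0483
0.58 210 0.3254 0.3756 0.0484
front x 0.4735407487186978
```

View pics/wr5.png

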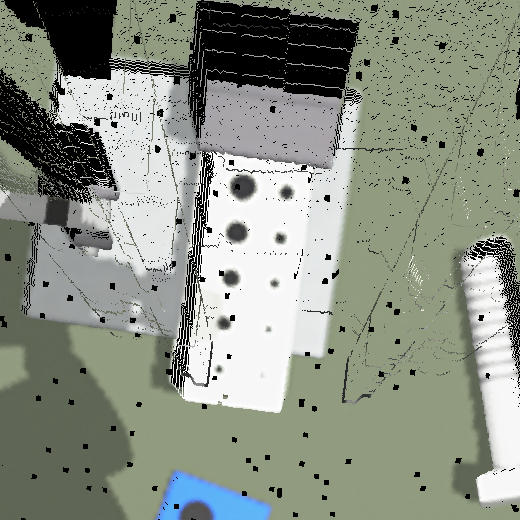

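The plate, at (235,280) in this crop, has its centreline at (.525,.358) and yaw -.132. It is clear of the raised bar. I'll descend and grip it across its sides.

Call:
step_arm(
  linear=[
    [-0.035, 0.026, 0.294],
    [-0.035, 0.026, 0.294],
    [-0.035, 0.026, 0.294],
    [-0.035, 0.026, 0.294],
    [-0.035, 0.026, 0.294],
    [-0.035, 0.026, 0.294],
    [-0.035, 0.026, 0.294],
    [-0.035, 0.026, 0.294],
  ],
  angular=[
    [0, 0, 0.009],
    [0, 0, 0],
    [0, 0, 0],
    [0, 0, 0],
    [0, 0, 0],
    [0, 0, 0],
    [0, 0, 0],
    [0, 0, 0],
  ],
  jaw=[-0.6, -0.6, -0.6, -0.6, -0.6, -0.6, -0.6, -0.6],
)

```text
t: 7.65
tool_pos: [0.527, 0.3606, 0.0272]
tool_rot: [3.14, 0.001, 3.012]
contact_force: [0.6, -0.0, 0.2]
finger_gap: 0.0684
grasp_force: 0.0
```

Call:
step_arm(
  linear=[
    [0, 0, 0],
    [0, 0, 0],
    [0, 0, 0],
    [0, 0, 0],
    [0, 0, 0],
    [0, 0, 0],
    [0, 0, 0],
    [0, 0, 0],
  ],
  angular=[
    [0, 0, 0],
    [0, 0, 0],
    [0, 0, 0],
    [0, 0, 0],
    [0, 0, 0],
    [0, 0, 0],
    [0, 0, 0],
    [0, 0, 0],
  ],
  jaw=[-0.6, -0.6, 1, 1, 1, 1, 1, 1],
)

```text
t: 8.32
tool_pos: [0.5278, 0.3599, 0.031]
tool_rot: [3.138, 0.004, 3.011]
contact_force: [-0.4, 1.3, 6.4]
finger_gap: 0.0482
grasp_force: 62.8
```

Call:
step_arm(
  linear=[
    [0.14, 0, 0],
    [0.14, 0, 0],
    [0.14, 0, 0],
    [0.14, 0, 0],
    [0, 0, -0.1],
    [0, 0, -0.3],
    [0, 0, -0.3],
    [0, 0, -0.3],
  ],
  angular=[
    [0, 0, 0],
    [0, 0, 0],
    [0, 0, 0],
    [0, 0, 0],
    [0, 0, 0],
    [0, 0, 0],
    [0, 0, 0],
    [0, 0, 0],
  ],
  jaw=[1, 1, 1, 1, 1, 1, 1, 1],
)

```text
t: 8.98
tool_pos: [0.4688, 0.3649, 0.1282]
tool_rot: [-3.139, -0.003, 3.011]
contact_force: [0.4, 0.3, -1.5]
finger_gap: 0.0481
grasp_force: 62.5
```

Run:
```python
from h import *
T,o=cur();print(o['tool_pos'],o['tool_rot'],o['finger_gap'],o['contact_force'],o['grasp_force'],o['q'].round(2))
w=cap('wrist');s=cap('scene')
save(np.hstack([w['image'][::2,::2],cv2.resize(s['image'][150:350,200:520],(320,200))]),'wr6.png')
# board fit from earlier scene/side clouds: edges
P=cloud(s).reshape(-1,3);C=s['image'].reshape(-1,3).astype(int)
m=np.isfinite(P).all(1)&(C[:,0]-C[:,2]>45)&(P[:,0]>.36)&(P[:,0]<.68)&(P[:,1]>-.45)&(P[:,1]<-.13)&(abs(P[:,2]-.0125)<.009)
q=P[m]
for y in (-.2,-.25,-.3,-.35,-.4): k=q[abs(q[:,1]-y)<.005]; print('y',y,k[:,0].min().round(3),k[:,0].max().round(3))
for x in (.42,.47,.52,.57,.62): k=q[abs(q[:,0]-x)<.005]; print('x',x,k[:,1].min().round(3),k[:,1].max().round(3))
```

```text
[0.46877976 0.36489854 0.12817769] [-3.13901178 -0.00334344  3.01091992] 0.04810995233053449 [ 0.44229475  0.29707631 -1.51414132] 62.45827674865723 [ 0.59  0.36  1.78  0.    1.   -0.85]
y -0.2 0.362 0.62
y -0.25 0.364 0.625
y -0.3 0.366 0.629
y -0.35 0.376 0.634
y -0.4 0.378 0.639
x 0.42 -0.449 -0.175
x 0.47 -0.446 -0.171
x 0.52 -0.441 -0.166
x 0.57 -0.435 -0.162
x 0.62 -0.43 -0.157
```

View pics/wr6.png

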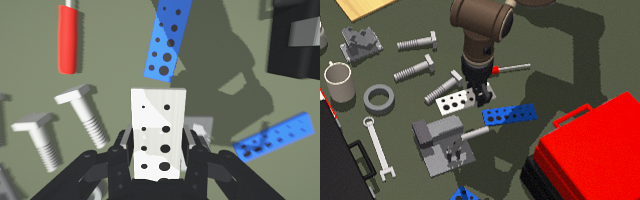

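The plate is held cleanly. The board's centre is (.501,-.304) with yaw .092. I'll plan the carry.

Run:
```python
from h import *
T,o=cur(); B=plan(T,pose(.487,-.396,.18,[np.pi,0,np.pi+.092]),20)
```

```text
20 rows ang [ 0.0002  0.0003 -0.0071] lins:
[[-0.057, -0.378, -0.025], [-0.052, -0.378, -0.025], [-0.048, -0.379, -0.025], [-0.044, -0.38, -0.025], [-0.04, -0.38, -0.025], [-0.035, -0.38, -0.025], [-0.031, -0.381, -0.025], [-0.027, -0.381, -0.024], [-0.023, -0.381, -0.024], [-0.018, -0.382, -0.024], [-0.014, -0.382, -0.024], [-0.01, -0.382, -0.024], [-0.006, -0.382, -0.024], [-0.001, -0.382, -0.024], [0.003, -0.382, -0.024], [0.007, -0.382, -0.024], [0.011, -0.382, -0.023], [0.016, -0.382, -0.023], [0.02, -0.382, -0.023], [0.024, -0.381, -0.023]]
```

Call:
step_arm(
  linear=[
    [-0.057, -0.378, -0.025],
    [-0.052, -0.378, -0.025],
    [-0.048, -0.379, -0.025],
    [-0.044, -0.38, -0.025],
    [-0.04, -0.38, -0.025],
    [-0.035, -0.38, -0.025],
    [-0.031, -0.381, -0.025],
    [-0.027, -0.381, -0.024],
  ],
  angular=[
    [0, 0, -0.0071],
    [0, 0, -0.0071],
    [0, 0, -0.0071],
    [0, 0, -0.0071],
    [0, 0, -0.0071],
    [0, 0, -0.0071],
    [0, 0, -0.0071],
    [0, 0, -0.0071],
  ],
  jaw=[1, 1, 1, 1, 1, 1, 1, 1],
)

```text
t: 9.75
tool_pos: [0.4739, 0.0585, 0.1468]
tool_rot: [-3.141, -0.003, 3.101]
contact_force: [0.7, -0.4, -2.3]
finger_gap: 0.0482
grasp_force: 62.7
```

Call:
step_arm(
  linear=[
    [-0.023, -0.381, -0.024],
    [-0.018, -0.382, -0.024],
    [-0.014, -0.382, -0.024],
    [-0.01, -0.382, -0.024],
    [-0.006, -0.382, -0.024],
    [-0.001, -0.382, -0.024],
    [0.003, -0.382, -0.024],
    [0.007, -0.382, -0.024],
  ],
  angular=[
    [0, 0, -0.0071],
    [0, 0, -0.0071],
    [0, 0, -0.0071],
    [0, 0, -0.0071],
    [0, 0, -0.0071],
    [0, 0, -0.0071],
    [0, 0, -0.0071],
    [0, 0, -0.0071],
  ],
  jaw=[1, 1, 1, 1, 1, 1, 1, 1],
)

```text
t: 10.42
tool_pos: [0.4795, -0.2464, 0.1658]
tool_rot: [3.139, -0.003, -3.094]
contact_force: [0.8, -0.2, -0.7]
finger_gap: 0.048
grasp_force: 62.7
```

Call:
step_arm(
  linear=[
    [0.011, -0.382, -0.023],
    [0.016, -0.382, -0.023],
    [0.02, -0.382, -0.023],
    [0.024, -0.381, -0.023],
    [0, 0, 0],
    [0, 0, 0],
  ],
  angular=[
    [0, 0, -0.0071],
    [0, 0, -0.0071],
    [0, 0, -0.0071],
    [0, 0, -0.0071],
    [0, 0, 0],
    [0, 0, 0],
  ],
  jaw=[1, 1, 1, 1, 1, 1],
)

```text
t: 10.92
tool_pos: [0.4826, -0.3996, 0.1748]
tool_rot: [3.139, -0.002, -3.053]
contact_force: [-0.9, 0.6, -1.2]
finger_gap: 0.0483
grasp_force: 62.8
```

Run:
```python
from h import *
T,o=cur();print(o['tool_pos'],o['tool_rot'],o['finger_gap'],o['contact_force'],o['grasp_force'],o['q'].round(2))
w=cap('wrist');P=cloud(w).reshape(-1,3);C=w['image'].reshape(-1,3).astype(int)
k=np.isfinite(P).all(1)
Q=(P-T[:3,3])@T[:3,:3]
m=k&(C.min(1)>150)&(abs(Q[:,1])<.035)&(Q[:,2]>-.03)&(Q[:,2]<.03)&(Q[:,0]>.0); print('plate tool z',np.percentile(Q[m,2],[5,50,95]),'front tool x',np.percentile(Q[m,0],99))
b=k&(C[:,0]-C[:,2]>40)&(abs(P[:,2]-.012)<.006)
for y in (-.25,-.35,-.42): q=P[b&(abs(P[:,1]-y)<.004)]; print('y',y,len(q),q[:,0].min() if len(q) else 0)
for x in (.40,.45): q=P[b&(abs(P[:,0]-x)<.004)]; print('x',x,len(q),(q[:,1].min(),q[:,1].max()) if len(q) else 0)
save(w['image'],'wr7.png')
```

```text
[ 0.48262988 -0.39961019  0.17481259] [ 3.13933858e+00 -1.82845115e-03 -3.05289036e+00] 0.04833484500896792 [-0.93051001  0.60713378 -1.18189065] 62.77358651161194 [-0.76  0.36  1.67  0.    1.11 -2.42]
plate tool z [-0.01846546 -0.01747929 -0.01652752] front tool x 0.04994441708569135
y -0.25 1642 0.3657382394936354
y -0.35 766 0.37453668909845234
y -0.42 769 0.37992477327625274
x 0.4 2278 (np.float64(-0.4468316565322073), np.float64(-0.17678024297118267))
x 0.45 1939 (np.float64(-0.44245666092318414), np.float64(-0.1730704681025476))
```

Call:
step_arm(
  linear=[
    [0, 0, 0.32],
    [0, 0, 0.32],
    [0, 0, 0.32],
    [0, 0, 0.32],
    [0, 0, 0.28],
    [0, 0, 0],
    [0, 0, 0.04],
    [0, 0, 0.03],
  ],
  angular=[
    [0, 0, 0],
    [0, 0, 0],
    [0, 0, 0],
    [0, 0, 0],
    [0, 0, 0],
    [0, 0, 0],
    [0, 0, 0],
    [0, 0, 0],
  ],
  jaw=[1, 1, 1, 1, 1, 1, 1, 1],
)

```text
t: 11.63
tool_pos: [0.485, -0.3979, 0.0143]
tool_rot: [-3.141, 0.001, -3.048]
contact_force: [0.2, -0.5, -0.9]
finger_gap: 0.0482
grasp_force: 62.8
```

Call:
step_arm(
  linear=[
    [0, 0, 0.02],
    [0, 0, 0.02],
    [0, 0, 0],
  ],
  angular=[
    [0, 0, 0],
    [0, 0, 0],
    [0, 0, 0],
  ],
  jaw=[1, 1, 1],
)

```text
t: 11.88
tool_pos: [0.485, -0.3989, 0.0109]
tool_rot: [-3.14, 0.002, -3.049]
contact_force: [-0.2, -0.2, -1.9]
finger_gap: 0.048
grasp_force: 62.8
```

Call:
step_arm(
  linear=[
    [0, 0, 0.02],
    [0, 0, 0.02],
    [0, 0, 0.02],
    [0, 0, 0],
    [0, 0, 0],
  ],
  angular=[
    [0, 0, 0],
    [0, 0, 0],
    [0, 0, 0],
    [0, 0, 0],
    [0, 0, 0],
  ],
  jaw=[1, 1, 1, 1, 1],
)

```text
t: 12.3
tool_pos: [0.4846, -0.3987, 0.0056]
tool_rot: [-3.141, 0.0, -3.049]
contact_force: [-2.2, 2.2, 9.0]
finger_gap: 0.0482
grasp_force: 68.3
```

Call:
step_arm(
  linear=[
    [0, 0, 0.015],
    [0, 0, 0],
    [0, 0, 0],
  ],
  angular=[
    [0, 0, 0],
    [0, 0, 0],
    [0, 0, 0],
  ],
  jaw=[1, 1, 1],
)

```text
t: 12.55
tool_pos: [0.4846, -0.3988, 0.0056]
tool_rot: [-3.141, -0.0, -3.049]
contact_force: [-4.8, 5.0, 16.1]
finger_gap: 0.0483
grasp_force: 72.5
```

Call:
step_arm(
  linear=[
    [0, 0, 0],
    [0, 0, 0],
    [0, 0, 0],
    [0, 0, 0],
    [0, 0, -0.2],
    [0, 0, -0.4],
    [0, 0, -0.4],
    [0, 0, -0.4],
  ],
  angular=[
    [0, 0, 0],
    [0, 0, 0],
    [0, 0, 0],
    [0, 0, 0],
    [0, 0, 0],
    [0, 0, 0],
    [0, 0, 0],
    [0, 0, 0],
  ],
  jaw=[-0.6, -0.6, -0.6, -0.6, -0.6, -0.6, -0.6, -0.6],
)

```text
t: 13.22
tool_pos: [0.4833, -0.3975, 0.1421]
tool_rot: [3.14, -0.002, -3.049]
contact_force: [0.1, -0.7, -0.1]
finger_gap: 0.0684
grasp_force: 0.0
```

Call:
step_arm(
  linear=[
    [0, 0, -0.4],
    [0, 0, -0.4],
    [0, 0, -0.3],
    [0, 0, 0],
  ],
  angular=[
    [0, 0, 0],
    [0, 0, 0],
    [0, 0, 0],
    [0, 0, 0],
  ],
  jaw=[-0.2, -0.2, -0.2, -0.2],
)

```text
t: 13.55
tool_pos: [0.4878, -0.4016, 0.2611]
tool_rot: [-3.13, 0.01, -3.049]
contact_force: [1.6, -1.2, 0.9]
finger_gap: 0.0508
grasp_force: 0.0
```

Run:
```python
from h import *
T,o=cur();print(o['tool_pos'],o['finger_gap'])
s=cap('scene');w=cap('wrist');P=cloud(w).reshape(-1,3);C=w['image'].reshape(-1,3).astype(int)
m=np.isfinite(P).all(1)&(C.max(1)-C.min(1)<30)&(C.min(1)>120)&(P[:,0]>.4)&(P[:,0]<.65)&(P[:,1]>-.45)&(P[:,1]<-.34)&(P[:,2]<.05)&(P[:,2]>.0)
print('plate',cv2.minAreaRect(P[m][:,:2].astype(np.float32)),np.percentile(P[m,2],[5,50,95]))
P=cloud(s).reshape(-1,3)
m=np.isfinite(P).all(1)&(P[:,0]>.45)&(P[:,0]<.62)&(P[:,1]>.36)&(P[:,1]<.56)&(P[:,2]>.19)&(P[:,2]<.26); q=P[m];print('handle',len(q),q.min(0),q.max(0),q.mean(0))
plan(T,pose(.532,.5,.28,[np.pi,0,3.017]),23)
```

```text
[ 0.48775225 -0.40163361  0.26108694] 0.0508274784801469
plate ((0.5089912414550781, -0.39573934674263), (0.1495095193386078, 0.050450313836336136), 4.293783664703369) [0.01879692 0.02023378 0.02151438]
handle 203 [0.52192659 0.47229508 0.19094857] [0.58799558 0.50315321 0.23797919] [0.55883566 0.49231243 0.22838481]
23 rows ang [-0.0003  0.0003  0.006 ] lins:
[[-0.055, 0.388, -0.012], [-0.052, 0.389, -0.012], [-0.048, 0.389, -0.012], [-0.044, 0.39, -0.012], [-0.041, 0.39, -0.012], [-0.037, 0.391, -0.011], [-0.033, 0.391, -0.011], [-0.03, 0.391, -0.011], [-0.026, 0.392, -0.011], [-0.022, 0.392, -0.011], [-0.019, 0.392, -0.011], [-0.015, 0.392, -0.01], [-0.011, 0.392, -0.01], [-0.007, 0.392, -0.01], [-0.004, 0.392, -0.01], [0.0, 0.392, -0.01], [0.004, 0.392, -0.01], [0.007, 0.392, -0.009], [0.011, 0.392, -0.009], [0.015, 0.392, -0.009], [0.019, 0.392, -0.009], [0.022, 0.392, -0.009], [0.026, 0.392, -0.008]]
```

Call:
step_arm(
  linear=[
    [-0.055, 0.388, -0.012],
    [-0.052, 0.389, -0.012],
    [-0.048, 0.389, -0.012],
    [-0.044, 0.39, -0.012],
    [-0.041, 0.39, -0.012],
    [-0.037, 0.391, -0.011],
    [-0.033, 0.391, -0.011],
    [-0.03, 0.391, -0.011],
  ],
  angular=[
    [0, 0, 0.006],
    [0, 0, 0.006],
    [0, 0, 0.006],
    [0, 0, 0.006],
    [0, 0, 0.006],
    [0, 0, 0.006],
    [0, 0, 0.006],
    [0, 0, 0.006],
  ],
  jaw=[-0.2, -0.2, -0.2, -0.2, -0.2, -0.2, -0.2, -0.2],
)

```text
t: 14.32
tool_pos: [0.4975, -0.0825, 0.2583]
tool_rot: [3.14, -0.005, -3.126]
contact_force: [1.0, 0.1, 0.5]
finger_gap: 0.0514
grasp_force: 0.0
```

Call:
step_arm(
  linear=[
    [-0.026, 0.392, -0.011],
    [-0.022, 0.392, -0.011],
    [-0.019, 0.392, -0.011],
    [-0.015, 0.392, -0.01],
    [-0.011, 0.392, -0.01],
    [-0.007, 0.392, -0.01],
    [-0.004, 0.392, -0.01],
    [0, 0.392, -0.01],
  ],
  angular=[
    [0, 0, 0.006],
    [0, 0, 0.006],
    [0, 0, 0.006],
    [0, 0, 0.006],
    [0, 0, 0.006],
    [0, 0, 0.006],
    [0, 0, 0.006],
    [0, 0, 0.006],
  ],
  jaw=[-0.2, -0.2, -0.2, -0.2, -0.2, -0.2, -0.2, -0.2],
)

```text
t: 14.98
tool_pos: [0.5131, 0.2301, 0.2664]
tool_rot: [-3.139, -0.005, 3.083]
contact_force: [0.7, 0.1, 1.2]
finger_gap: 0.0513
grasp_force: 0.0
```

Call:
step_arm(
  linear=[
    [0.004, 0.392, -0.05],
    [0.007, 0.392, -0.05],
    [0.011, 0.392, -0.05],
    [0.015, 0.392, -0.05],
    [0.019, 0.392, -0.05],
    [0.022, 0.392, -0.05],
    [0, 0, 0],
    [0, 0, 0],
  ],
  angular=[
    [0, 0, 0.006],
    [0, 0, 0.006],
    [0, 0, 0.006],
    [0, 0, 0.006],
    [0, 0, 0.006],
    [0, 0, 0.006],
    [0, 0, 0],
    [0, 0, 0],
  ],
  jaw=[-0.2, -0.2, -0.2, -0.2, -0.2, -0.2, -0.2, -0.2],
)

```text
t: 15.65
tool_pos: [0.5248, 0.4651, 0.2953]
tool_rot: [-3.137, -0.004, 3.03]
contact_force: [0.1, -0.3, -1.1]
finger_gap: 0.0517
grasp_force: 0.0
```

Run:
```python
from h import *
T,o=cur();print(o['tool_pos'],o['tool_rot'],o['q'].round(2))
w=cap('wrist');P=cloud(w).reshape(-1,3);C=w['image'].reshape(-1,3).astype(int)
m=np.isfinite(P).all(1)&(C.min(1)>95)&(P[:,0]>.5)&(P[:,0]<.6)&(P[:,1]>.44)&(P[:,1]<.54)&(P[:,2]>.2)&(P[:,2]<.245); q=P[m]
print(len(q),q.min(0),q.max(0))
for x in (.525,.535,.545,.555): k=q[abs(q[:,0]-x)<.003]; print(x,len(k),(k.min(0),k.max(0)) if len(k) else 0)
```

```text
[0.52484657 0.46505989 0.29534867] [-3.13738423 -0.00401571  3.02987864] [ 0.66  0.41  1.36 -0.    1.38 -0.8 ]
1356 [0.52069891 0.47453099 0.20012302] [0.58659741 0.5029564  0.23394875]
0.525 118 (array([0.52200946, 0.49127456, 0.22808103]), array([0.52798544, 0.50286298, 0.23344499]))
0.535 109 (array([0.53206824, 0.48976717, 0.2281176 ]), array([0.5379485 , 0.50158798, 0.23394875]))
0.545 109 (array([0.54200802, 0.48823098, 0.22775344]), array([0.5479725 , 0.50020921, 0.23376884]))
0.555 110 (array([0.55200861, 0.48684537, 0.22714014]), array([0.55799715, 0.49899611, 0.23339335]))
```

Call:
step_arm(
  linear=[
    [-0.045, 0.16, 0],
    [-0.045, 0.16, 0],
    [0, 0, 0.3],
    [0, 0, 0.3],
    [0, 0, 0.3],
    [0, 0, 0.05],
    [0, 0, 0],
    [0, 0, 0],
  ],
  angular=[
    [0, 0, 0],
    [0, 0, 0],
    [0, 0, 0],
    [0, 0, 0],
    [0, 0, 0],
    [0, 0, 0],
    [0, 0, 0],
    [0, 0, 0],
  ],
  jaw=[-0.2, -0.2, -0.2, -0.2, -0.2, -0.2, -0.2, -0.2],
)

```text
t: 16.37
tool_pos: [0.5395, 0.4934, 0.2047]
tool_rot: [-3.141, -0.0, 3.025]
contact_force: [0.3, -0.0, 0.8]
finger_gap: 0.0511
grasp_force: 0.0
```

Call:
step_arm(
  linear=[
    [0, 0, 0],
    [0, 0, 0],
    [0, 0, 0],
    [0, 0, 0],
    [0, 0, 0],
    [0, 0, 0],
  ],
  angular=[
    [0, 0, 0],
    [0, 0, 0],
    [0, 0, 0],
    [0, 0, 0],
    [0, 0, 0],
    [0, 0, 0],
  ],
  jaw=[1, 1, 1, 1, 1, 1],
)

```text
t: 16.87
tool_pos: [0.5402, 0.4956, 0.2073]
tool_rot: [3.138, 0.003, 3.026]
contact_force: [-0.1, 0.1, 5.9]
finger_gap: 0.0118
grasp_force: 58.7
```

Call:
step_arm(
  linear=[
    [0, -0.173, -0.05],
    [0, -0.177, -0.032],
    [0, -0.179, -0.014],
    [0, -0.18, 0.004],
    [0, -0.179, 0.022],
    [0, -0.176, 0.039],
    [0, -0.171, 0.057],
    [0, -0.164, 0.074],
  ],
  angular=[
    [0, 0, 0],
    [0, 0, 0],
    [0, 0, 0],
    [0, 0, 0],
    [0, 0, 0],
    [0, 0, 0],
    [0, 0, 0],
    [0, 0, 0],
  ],
  jaw=[1, 1, 1, 1, 1, 1, 1, 1],
)

```text
t: 17.53
tool_pos: [0.5207, 0.3563, 0.1954]
tool_rot: [3.139, -0.004, 3.025]
contact_force: [-5.8, 1.8, 1.4]
finger_gap: 0.0115
grasp_force: 64.6
```

Call:
step_arm(
  linear=[
    [0, -0.156, 0.09],
    [0, -0.146, 0.105],
    [0, -0.135, 0.119],
    [0, -0.123, 0.132],
    [0, -0.109, 0.143],
    [0, -0.094, 0.153],
    [0, -0.078, 0.162],
    [0, 0, 0],
  ],
  angular=[
    [0, 0, 0],
    [0, 0, 0],
    [0, 0, 0],
    [0, 0, 0],
    [0, 0, 0],
    [0, 0, 0],
    [0, 0, 0],
    [0, 0, 0],
  ],
  jaw=[1, 1, 1, 1, 1, 1, 1, 1],
)

```text
t: 18.2
tool_pos: [0.509, 0.2721, 0.0998]
tool_rot: [3.141, -0.009, 3.023]
contact_force: [-5.5, 5.2, -2.1]
finger_gap: 0.0121
grasp_force: 66.9
```

Call:
step_arm(
  linear=[
    [0, -0.062, 0.169],
    [0, -0.045, 0.174],
    [0, -0.027, 0.178],
    [0, -0.009, 0.14],
    [0, 0, 0],
    [0, 0, 0],
  ],
  angular=[
    [0, 0, 0],
    [0, 0, 0],
    [0, 0, 0],
    [0, 0, 0],
    [0, 0, 0],
    [0, 0, 0],
  ],
  jaw=[1, 1, 1, 1, 1, 1],
)

```text
t: 18.7
tool_pos: [0.5075, 0.2596, 0.0359]
tool_rot: [3.14, -0.009, 3.024]
contact_force: [-6.2, 7.2, -0.2]
finger_gap: 0.0118
grasp_force: 69.1
```

Call:
step_arm(
  linear=[
    [0, 0, 0.05],
    [0, 0, 0],
    [0, 0, 0],
    [0, 0, 0],
    [0, 0, 0],
    [0, 0, -0.1],
    [0, 0, -0.2],
    [0, 0, -0.3],
  ],
  angular=[
    [0, 0, 0],
    [0, 0, 0],
    [0, 0, 0],
    [0, 0, 0],
    [0, 0, 0],
    [0, 0, 0],
    [0, 0, 0],
    [0, 0, 0],
  ],
  jaw=[1, 1, 0.3, 0.3, 0.3, 0.3, 0.3, 0.3],
)

```text
t: 19.37
tool_pos: [0.5097, 0.2565, 0.0917]
tool_rot: [-3.139, -0.005, 3.026]
contact_force: [-0.4, 0.7, -0.1]
finger_gap: 0.0299
grasp_force: 0.0
```

Call:
step_arm(
  linear=[
    [-0.03, -0.25, -0.3],
    [-0.03, -0.25, -0.3],
    [-0.03, -0.25, -0.3],
    [-0.03, -0.25, -0.3],
    [-0.03, -0.25, -0.3],
    [-0.03, -0.3, -0.2],
    [-0.03, -0.3, 0],
    [0, 0, 0],
  ],
  angular=[
    [0, 0, 0],
    [0, 0, 0],
    [0, 0, 0],
    [0, 0, 0],
    [0, 0, 0],
    [0, 0, 0],
    [0, 0, 0],
    [0, 0, 0],
  ],
  jaw=[0.3, 0.3, 0.3, 0.3, 0.3, 0.3, 0.3, 0.3],
)

```text
t: 20.03
tool_pos: [0.5129, 0.0669, 0.2666]
tool_rot: [-3.139, 0.007, 3.022]
contact_force: [-0.1, -0.0, 0.8]
finger_gap: 0.0301
grasp_force: 0.0
```

Run:
```python
from h import *
T,o=cur();print(o['t'],o['tool_pos'],o['tool_rot'])
w=cap('wrist'); s=cap('scene')
x0,x1,y0,y1=.4,.72,-.12,.28
im,zz=ortho([s,w],x0,x1,y0,y1,1800,.12); 
for x in np.arange(.4,.72,.05): r=int((x1-x)*1800); cv2.putText(im,'%.2f'%x,(0,min(r,570)),0,.4,(255,255,0)); im[min(r,575),::10]=255
for y in np.arange(-.1,.28,.05): c=int((y1-y)*1800); cv2.putText(im,'%.2f'%y,(c,570),0,.4,(255,255,0)); im[::10,c]=255
save(im,'wr8.png'); np.savez('/tmp/o8.npz',zz=zz,im=im)
```

```text
20.0333 [0.51288851 0.066906   0.26662715] [-3.13919987  0.00661393  3.0223345 ]Traceback (most recent call last):
  File "<stdin>", line 6, in <module>
IndexError: index 575 is out of bounds for axis 0 with size 575
```

```bash
cat >> h.py <<'E'
def bolts(w, regs, off=0.):
    P=cloud(w).reshape(-1,3); P[:,2]-=off; C=w['image'].reshape(-1,3).astype(int)
    ok=np.isfinite(P).all(1)&(C.max(1)-C.min(1)<40)
    out={}
    for n,(x0,x1,y0,y1) in regs.items():
        q=P[ok&(P[:,0]>x0)&(P[:,0]<x1)&(P[:,1]>y0)&(P[:,1]<y1)&(P[:,2]>.007)&(P[:,2]<.05)]
        if len(q)<80: print(n,'few',len(q)); continue
        h=q[q[:,2]>.036]; 
        if len(h)<20: print(n,'no head',len(h)); continue
        hr=cv2.minAreaRect(h[:,:2].astype(np.float32)); hc=np.array(hr[0])
        s=q[(np.linalg.norm(q[:,:2]-hc,axis=1)>.03)]
        # ridge: top points per slice along rough dir
        u=s[:,:2].mean(0)-hc; u/=np.linalg.norm(u)
        for _ in range(3):
            a=(s[:,:2]-hc)@u; v=np.array([-u[1],u[0]]); t=(s[:,:2]-hc)@v; mid=[]
            for k in np.arange(.03,.1,.008):
                mm=(abs(a-k)<.004)&(abs(t)<.02)
                if mm.sum()>5: z=s[mm,2]; top=z>np.percentile(z,98)-.004; mid.append((k,t[mm][top].mean()))
            mid=np.array(mid); f=np.polyfit(mid[:,0],mid[:,1],1); u=u+v*f[0]; u/=np.linalg.norm(u)
        tip=((q[:,:2]-hc)@u).max()
        o=hc-.007*u; out[n]=(o,u)
        print(n,'origin',o.round(4),'deg',np.degrees(np.arctan2(u[1],u[0])).round(2),'lateral off',f[1].round(4),'tip at',(tip+.007).round(4),'head',np.round(hr[1],3),'ztop',np.percentile(h[:,2],80).round(4),'grip45',(o+.045*u).round(4),'grip36',(o+.036*u).round(4))
    return out
E
python3 - <<'E'
from h import *
w=ld('wrist'); regs=dict(A=(.41,.58,.19,.2475),B=(.45,.63,.09,.165),C=(.41,.6,.0,.085))
bolts(w,regs)
print('scene');bolts(ld('scene'),regs,.0025)
P=cloud(w).reshape(-1,3); k=np.isfinite(P).all(1)
q=P[k&(P[:,0]>.54)&(P[:,0]<.72)&(P[:,1]>-.11)&(P[:,1]<.02)&(P[:,2]>.004)&(P[:,2]<.12)]
print('rest pts',len(q),q.min(0),q.max(0)); print(cv2.minAreaRect(q[:,:2].astype(np.float32)))
for lo,hi in ((.006,.02),(.02,.04),(.04,.06),(.06,.08),(.08,.11)):
    s=q[(q[:,2]>lo)&(q[:,2]<hi)]
    if len(s)>10: print(lo,hi,len(s),s.min(0).round(3),s.max(0).round(3))
im,zz=ortho([ld('scene'),w],.55,.71,-.11,.02,3500,.12)
save(im,'rest.png'); np.savez('/tmp/rest.npz',zz=zz)
E
```

```text
A origin [0.4975 0.2341] deg -141.35 lateral off -0.018 tip at 0.072 head [0.123 0.04 ] ztop 0.0412 grip45 [0.4624 0.206 ] grip36 [0.4694 0.2116]
B origin [0.4736 0.1299] deg -4.29 lateral off -0.0001 tip at 0.155 head [0.04  0.014] ztop 0.0412 grip45 [0.5185 0.1265] grip36 [0.5095 0.1272]
C origin [0.4183 0.0577] deg -20.46 lateral off 0.0002 tip at 0.1224 head [0.04  0.014] ztop 0.0413 grip45 [0.4605 0.0419] grip36 [0.4521 0.0451]
scene
A origin [0.4383 0.2168] deg 1.37 lateral off 0.0115 tip at 0.1161 head [0.035 0.04 ] ztop 0.0409 grip45 [0.4832 0.2178] grip36 [0.4742 0.2176]
B origin [0.4741 0.1305] deg -4.53 lateral off 0.0004 tip at 0.1535 head [0.042 0.015] ztop 0.0415 grip45 [0.5189 0.1269] grip36 [0.5099 0.1276]
C origin [0.4203 0.0597] deg -21.7 lateral off 0.0015 tip at 0.1734 head [0.047 0.012] ztop 0.0405 grip45 [0.4621 0.0431] grip36 [0.4537 0.0464]
rest pts 3547 [ 0.57237671 -0.0775344   0.00402262] [ 0.66983208 -0.00193999  0.10007681]
((0.6221898794174194, -0.0410848893225193), (0.07493443042039871, 0.0975799411535263), 87.71410369873047)
0.006 0.02 1033 [ 0.572 -0.078  0.006] [ 0.636 -0.002  0.02 ]
0.02 0.04 410 [ 0.595 -0.066  0.022] [ 0.629 -0.008  0.04 ]
0.04 0.06 1406 [ 0.584 -0.074  0.04 ] [ 0.643 -0.008  0.06 ]
0.06 0.08 453 [ 0.639 -0.075  0.06 ] [ 0.661 -0.034  0.08 ]
0.08 0.11 206 [ 0.644 -0.075  0.08 ] [ 0.67  -0.042  0.1  ]
```

View pics/rest.png

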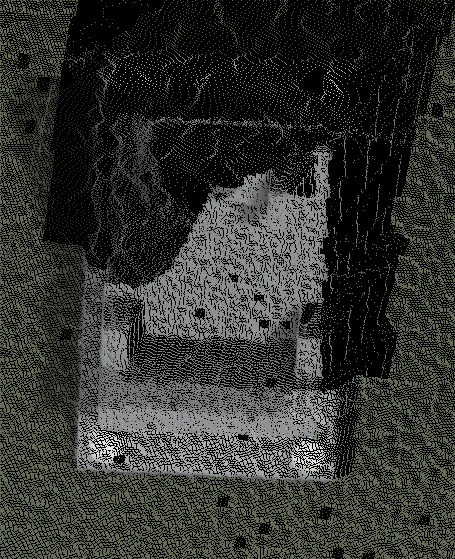

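B and C are well measured. The gripper hides part of the rest in this crop: the base front edge is at (78–350,470) and the lip is near (220,430). I'll take one closer look at it from a clear pose.

Call:
step_arm(
  linear=[
    [-0.347, -0.228, -0.06],
    [-0.347, -0.228, -0.06],
    [-0.347, -0.228, -0.06],
    [-0.347, -0.228, -0.06],
    [0, 0, 0],
    [0, 0, 0],
    [0, 0, 0],
  ],
  angular=[
    [0, 0, 0],
    [0, 0, 0],
    [0, 0, 0],
    [0, 0, 0],
    [0, 0, 0],
    [0, 0, 0],
    [0, 0, 0],
  ],
  jaw=[-0.2, -0.2, -0.2, -0.2, -0.2, -0.2, -0.2],
)

```text
t: 20.72
tool_pos: [0.6372, -0.033, 0.2855]
tool_rot: [3.141, -0.003, 3.027]
contact_force: [0.6, -0.1, -0.3]
finger_gap: 0.0513
grasp_force: 0.0
```

Run:
```python
from h import *
T,o=cur();print(o['t'],o['tool_pos'],o['tool_rot'])
w=cap('wrist');np.savez('/tmp/wrest.npz',**w); P=cloud(w).reshape(-1,3); k=np.isfinite(P).all(1)
q=P[k&(P[:,0]>.54)&(P[:,0]<.72)&(P[:,1]>-.11)&(P[:,1]<.03)&(P[:,2]>.004)&(P[:,2]<.12)]
print('rest pts',len(q),q.min(0),q.max(0)); print(cv2.minAreaRect(q[:,:2].astype(np.float32)))
b=q[q[:,2]<.012];print('base z',np.median(b[:,2]))
c=np.array([.632,-.041])
# profile along x at several y
for y in (-.07,-.06,-.055,-.047,-.041,-.035,-.027,-.02,-.012):
    s=q[abs(q[:,1]-y)<.002]; bins=np.arange(.57,.7,.006); out=[]
    for x in bins:
        m=abs(s[:,0]-x)<.003; out.append(int(1000*np.median(s[m,2])) if m.sum() else -1)
    print(y,out)
# profile along y at several x
for x in (.585,.60,.61,.62,.63,.64,.65,.66,.665):
    s=q[abs(q[:,0]-x)<.002]; print('x',x,[int(1000*np.median(s[abs(s[:,1]-y)<.0015,2])) if (abs(s[:,1]-y)<.0015).sum() else -1 for y in np.arange(-.08,0.003,.003)])
```

```text
20.7167 [ 0.637153   -0.03302677  0.2854939 ] [ 3.14079828e+00 -3.04356447e-03  3.02700878e+00]
rest pts 4628 [ 0.57254782 -0.07948277  0.00419034] [ 0.69439697 -0.00223865  0.10052509]
((0.6334092617034912, -0.04221751540899277), (0.07507158815860748, 0.118784599006176), 87.38496398925781)
base z 0.01015103245877777
-0.07 [9, 13, 13, 48, 49, 42, 45, 50, 46, 43, 48, 55, 61, 67, 73, 79, 84, 81, 77, -1, -1, -1]
-0.06 [-1, 10, 10, 47, 49, 42, 37, 32, 36, 42, 48, 55, 61, 91, 98, 93, 88, 82, 78, -1, -1, -1]
-0.055 [-1, 9, 10, 48, 50, 43, 37, 32, 37, 42, 48, 54, 60, 66, 83, 91, 87, 81, 77, -1, -1, -1]
-0.047 [-1, 10, 9, 47, 49, 43, 38, 32, 35, 42, 48, 54, 60, 66, 83, 90, 89, 82, 78, -1, -1, -1]
-0.041 [-1, 10, 10, 47, 49, 44, 38, 32, 35, 41, 48, 54, 59, 65, 82, 90, 89, 82, 78, -1, -1, -1]
-0.035 [-1, 9, 10, 47, 50, 44, 38, 33, 35, 41, 47, 53, 59, 65, 82, 89, 89, 83, 77, -1, -1, -1]
-0.027 [-1, 9, 9, 46, 50, 45, 39, 32, 35, 40, 47, 53, 59, 78, 97, 96, 89, 82, 78, -1, -1, -1]
-0.02 [-1, 9, 10, 46, 51, 45, 38, 33, 34, 41, 46, 53, 58, 65, 70, 77, 83, 83, 79, -1, -1, -1]
-0.012 [-1, 10, 13, 46,
[... 447 characters left out ...]
, 45, 45, 39, 38, 39, 38, 39, 37, 38, 37, 37, 37, 37, 37, 37, 36, 37, 36, 46, 48, 47, 11, 10, -1, -1]
x 0.63 [10, -1, 49, 48, 48, 49, 48, 49, 48, 48, 48, 47, 47, 47, 48, 47, 47, 47, 46, 46, 46, 46, 46, 46, 11, 10, -1, -1]
x 0.64 [-1, -1, 59, 59, 59, 59, 58, 58, 59, 58, 57, 58, 58, 58, 58, 57, 57, 58, 56, 56, 57, 57, 55, 56, 10, 10, -1, -1]
x 0.65 [-1, -1, 69, 69, 69, 68, 94, 93, 69, 68, 68, 68, 68, 67, 67, 67, 67, 68, 68, 92, 67, 66, 66, 65, 10, 9, -1, -1]
x 0.66 [-1, -1, 79, 79, 79, 91, 92, 93, 91, 90, 91, 91, 90, 90, 90, 89, 89, 93, 95, 90, 76, 75, 76, 75, 10, -1, -1, -1]
x 0.665 [-1, -1, 84, 84, 84, 87, 90, 88, 88, 89, 90, 89, 89, 89, 89, 90, 89, 90, 91, 91, 82, 81, 80, 81, 9, -1, -1, -1]
```

The rest fits well: origin (.629,-.041), yaw -.045, and the slope plane and base centre agree. Before picking a bolt, I'll check that the arm can tilt 50° here.

Call:
step_arm(
  linear=[
    [0, 0, 0],
    [0, 0, 0],
    [0, 0, 0],
    [0, 0, 0],
    [0, 0, 0],
    [0, 0, 0],
    [0, 0, 0],
    [0, 0, 0],
  ],
  angular=[
    [0, -0.0694, 0],
    [0, -0.0694, 0],
    [0, -0.0694, 0],
    [0, -0.0694, 0],
    [0, -0.0694, 0],
    [0, -0.0694, 0],
    [0, -0.0694, 0],
    [0, -0.0694, 0],
  ],
  jaw=[-0.2, -0.2, -0.2, -0.2, -0.2, -0.2, -0.2, -0.2],
)

```text
t: 21.43
tool_pos: [0.6363, -0.0323, 0.2879]
tool_rot: [3.141, 0.879, 3.028]
contact_force: [0.6, -0.0, -0.0]
finger_gap: 0.0513
grasp_force: 0.0
```

Run:
```python
from h import *
T,o=cur();print(o['t'],o['tool_pos'],o['tool_rot'],o['q'].round(4)); print(T[:3,:3].round(3))
w=cap('wrist');print('camInTool',(np.linalg.inv(T)@np.linalg.inv(w['world_to_cam']))[:3,3].round(4))
# planar fit
D=np.array([[.309027,1.635222,np.hypot(.260614,.567135),.226117,np.pi],[.15,1.75,.5599,.2606,np.pi],[.36,1.78,.594,.1282,np.pi],[.36,1.67,.6265,.1748,np.pi],[.41,1.36,.7012,.2953,np.pi]])
th=o['q'][1]+o['q'][2]+o['q'][4]
D=np.vstack([D,[o['q'][1],o['q'][2],np.hypot(*o['tool_pos'][:2]),o['tool_pos'][2],th]])
from scipy.optimize import least_squares
def f(p):
    r0,z0,L1,L2,L3,e=p; a=D[:,0];b=a+D[:,1]
    return np.r_[r0+L1*np.sin(a)+L2*np.sin(b)+e*np.cos(b)+L3*np.sin(D[:,4])-D[:,2], z0+L1*np.cos(a)+L2*np.cos(b)-e*np.sin(b)+L3*np.cos(D[:,4])-D[:,3]]
s=least_squares(f,[0,.15,.4,.4,.25,0]);print(s.x.round(4),abs(s.fun).max())
np.save('/tmp/arm.npy',s.x)
```

```text
21.4333 [ 0.63627826 -0.03230795  0.2878982 ] [3.14116488 0.87857152 3.02832194] [-0.1231 -0.0939  2.2028  0.0521  0.1543 -1.6285]
[[-0.634  0.113  0.765]
 [ 0.072  0.994 -0.087]
 [-0.77   0.    -0.638]]
camInTool [ 0.0833  0.0003 -0.1469]
[-0.0009  0.3166  0.4814  0.5286  0.3232  0.0371] 0.002799777141329285
```

```bash
cat >> h.py <<'E'
def ik(r,z,tilt):
    "planar IK; tilt deg forward from down -> q2,q3,q5"
    r0,z0,L1,L2,L3,e=np.load('/tmp/arm.npy'); th=np.pi-np.radians(tilt)
    wr=r-r0-L3*np.sin(th); wz=z-z0-L3*np.cos(th); Lf=np.hypot(L2,e); g=np.arctan2(e,L2); d=np.hypot(wr,wz)
    c=(d*d-L1**2-Lf**2)/(2*L1*Lf); 
    if abs(c)>1: return None
    k=np.arccos(c); a=np.arctan2(wr,wz)-np.arctan2(Lf*np.sin(k),L1+Lf*np.cos(k)); q3=k-g
    return np.round([a,q3,th-a-q3],3)
E
python3 - <<'E'
from h import *
print('seat'); 
for t in (0,20,30,40,50): print(t,ik(.655,.065,t),'lift',ik(.62,.13,t))
print('regrip');
for t in (0,-10,-20,-30,-45): print(t,ik(.675,.10,t))
print('board')
for r in (.48,.55,.62,.68):
  for t in (0,15,25,35,45): print(r,t,ik(r,.11,t),ik(r-.02,.17,t))
print('pick'); 
for t in (0,-10,-20,-30,-40): print(t,ik(.50,0,t),ik(.46,0,t),ik(.53,0,t))
E
```

```text
seat
0 [0.545 1.653 0.944] lift [0.402 1.715 1.024]
20 [0.401 1.93  0.462] lift [0.237 1.987 0.568]
30 [0.367 2.052 0.199] lift [0.187 2.112 0.318]
40 [ 0.369  2.158 -0.083] lift [0.171 2.225 0.048]
50 [ 0.414  2.24  -0.386] lift [ 0.198  2.32  -0.249]
regrip
0 [0.533 1.588 1.021]
-10 [0.636 1.435 1.246]
-20 [0.749 1.276 1.465]
-30 [0.872 1.113 1.681]
-45 [1.069 0.858 1.999]
board
0.48 0 [0.186 2.053 0.903] [0.056 2.056 1.03 ]
0.48 15 [0.048 2.24  0.592] [-0.104  2.238  0.747]
0.48 25 [-0.019  2.36   0.363] [-0.196  2.359  0.542]
0.48 35 [-0.05   2.474  0.107] [-0.263  2.477  0.317]
0.48 45 [-0.025  2.574 -0.193] [-0.29   2.589  0.057]
0.55 0 [0.309 1.894 0.939] [0.191 1.902 1.048]
0.55 15 [0.18  2.089 0.611] [0.044 2.094 0.742]
0.55 25 [0.119 2.213 0.373] [-0.034  2.219  0.521]
0.55 35 [0.092 2.328 0.111] [-0.087  2.339  0.279]
0.55 45 [ 0.111  2.428 -0.183] [-0.101  2.449  0.009]
0.62 0 [0.428 1.725 0.989] [0.32  1.739 1.083]
0.62 15 [0.302 1.931 0.647] [0.18  1.941 0.759]
0.62 25 [0.243 2.06  0.402] [0.107 2.071 0.527]
0.62 35 [0.215 2.177 0.139] [0.06  2.194 0.277]
0.62 45 [ 0.226  2.279 -0.149] [0.049 2.304 0.003]
0.68 0 [0.53  1.57  1.042] [0.428 1.588 1.125]
0.68 15 [0.403 1.788 0.689] [0.29  1.803 0.787]
0.68 25 [0.343 1.922 0.439] [0.219 1.938 0.548]
0.68 35 [0.312 2.044 0.175] [0.173 2.064 0.293]
0.68 45 [ 0.318  2.147 -0.109] [0.161 2.176 0.019]
pick
0 [0.419 2.039 0.684] [0.363 2.129 0.649] [0.461 1.97  0.711]
-10 [0.506 1.908 0.902] [0.451 2.002 0.863] [0.547 1.836 0.933]
-20 [0.606 1.776 1.109] [0.551 1.874 1.066] [0.647 1.7   1.143]
-30 [0.714 1.643 1.308] [0.661 1.746 1.259] [0.756 1.563 1.346]
-40 [0.829 1.512 1.499] [0.775 1.62  1.445] [0.871 1.426 1.542]
```

Tilting 50° forward isn't reachable lower down. So I'll pick with the tool tilted back 30°, which means seating at +20°. Then I'll re-grip the upper end at −20° and stand the bolt at +25°.

```bash
cat >> h.py <<'E'
def tp(p,psi,tilt):
    T=np.eye(4);T[:3,:3]=(R.from_euler('z',psi)*R.from_euler('y',-tilt,degrees=True)*R.from_euler('xyz',[np.pi,0,np.pi])).as_matrix();T[:3,3]=p;return T
def grip(G,psi,tilt,off=.014,back=0.):
    T=tp(G,psi,tilt); T[:3,3]+=T[:3,2]*(off-back); return T
SEAT=np.array([.5988,-.040,.045]);RPSI=-.045
AX=np.array([np.cos(RPSI),np.sin(RPSI),1])/2**.5; NRM=np.array([-np.cos(RPSI),-np.sin(RPSI),1])/2**.5
E
python3 - <<'E'
from h import *
T,o=cur()
G=np.array([.5185,.1265,.016]); B=grip(G,-.0749,-30,back=.10); print(B[:3,3])
plan(T,B,13)
plan(B,grip(G,-.0749,-30))
E
```

```text
[0.56137944 0.12328231 0.09047818]
13 rows ang [-0.0003  0.0681 -0.002 ] lins:
[[0.153, 0.112, 0.044], [0.147, 0.113, 0.06], [0.14, 0.113, 0.075], [0.13, 0.114, 0.09], [0.12, 0.114, 0.103], [0.108, 0.114, 0.115], [0.094, 0.114, 0.126], [0.08, 0.115, 0.136], [0.065, 0.115, 0.144], [0.049, 0.115, 0.15], [0.032, 0.115, 0.154], [0.015, 0.115, 0.157], [-0.002, 0.115, 0.157]]
3 x lin [0.    0.    0.333] ang [ 0.  0. -0.]
```

Call:
step_arm(
  linear=[
    [0.153, 0.112, 0.044],
    [0.147, 0.113, 0.06],
    [0.14, 0.113, 0.075],
    [0.13, 0.114, 0.09],
    [0.12, 0.114, 0.103],
    [0.108, 0.114, 0.115],
    [0.094, 0.114, 0.126],
    [0.08, 0.115, 0.136],
  ],
  angular=[
    [0, 0.068, -0.002],
    [0, 0.068, -0.002],
    [0, 0.068, -0.002],
    [0, 0.068, -0.002],
    [0, 0.068, -0.002],
    [0, 0.068, -0.002],
    [0, 0.068, -0.002],
    [0, 0.068, -0.002],
  ],
  jaw=[0, 0, 0, 0, 0, 0, 0, 0],
)

```text
t: 22.15
tool_pos: [0.5963, 0.0628, 0.1719]
tool_rot: [-3.131, 0.012, 3.05]
contact_force: [0.1, -0.8, -0.6]
finger_gap: 0.0428
grasp_force: 0.0
```

Call:
step_arm(
  linear=[
    [0.065, 0.115, 0.144],
    [0.049, 0.115, 0.15],
    [0.032, 0.115, 0.154],
    [0.015, 0.115, 0.157],
    [-0.002, 0.115, 0.157],
    [0, 0, 0],
    [0, 0, 0],
  ],
  angular=[
    [0, 0.068, -0.002],
    [0, 0.068, -0.002],
    [0, 0.068, -0.002],
    [0, 0.068, -0.002],
    [0, 0.068, -0.002],
    [0, 0, 0],
    [0, 0, 0],
  ],
  jaw=[0, 0, 0, 0, 0, 0, 0],
)

```text
t: 22.73
tool_pos: [0.5686, 0.1209, 0.0943]
tool_rot: [-3.131, -0.524, 3.061]
contact_force: [0.3, -0.2, 0.8]
finger_gap: 0.0428
grasp_force: 0.0
```

Run:
```python
from h import *
T,o=cur(); print(o['tool_pos'],o['q'].round(2),o['finger_gap'])
w=cap('wrist'); r=bolts(w,dict(B=(.45,.63,.09,.165)))
G=np.array([.5185,.1265,.016]); plan(T,grip(G,-.0749,-30),6)
```

```text
[0.56864297 0.12091991 0.09428587] [ 0.09  0.7   1.43  0.08  1.53 -1.42] 0.042763541958348514
B origin [0.4741 0.1299] deg -4.09 lateral off -0.0001 tip at 0.1547 head [0.039 0.015] ztop 0.0412 grip45 [0.519  0.1267] grip36 [0.51   0.1274]
6 x lin [0.007 0.004 0.178] ang [-0.0008 -0.0001 -0.0005]
```

Call:
step_arm(
  linear=[
    [0.007, 0.005, 0.178],
    [0.007, 0.005, 0.178],
    [0.007, 0.005, 0.178],
    [0.007, 0.005, 0.178],
    [0.007, 0.005, 0.178],
    [0.007, 0.005, 0.178],
    [0, 0, 0],
    [0, 0, 0],
  ],
  angular=[
    [0, 0, 0],
    [0, 0, 0],
    [0, 0, 0],
    [0, 0, 0],
    [0, 0, 0],
    [0, 0, 0],
    [0, 0, 0],
    [0, 0, 0],
  ],
  jaw=[0, 0, 0, 0, 0, 0, 0, 0],
)

```text
t: 23.45
tool_pos: [0.5154, 0.1269, 0.0096]
tool_rot: [-3.134, -0.513, 3.06]
contact_force: [-0.1, -0.1, 0.1]
finger_gap: 0.0427
grasp_force: 0.0
```

Run:
```python
from h import *
T,o=cur(); print(o['tool_pos'],o['contact_force'])
G=np.array([.519,.1267,.016]); plan(T,grip(G,-.072,-30),1)
```

```text
[0.51544692 0.12687481 0.00956626] [-0.1001623  -0.08573979  0.07692442]
1 rows ang [-0.0017  0.0065 -0.0052] lins:
[[0.002, 0.001, 0.066]]
```

Call:
step_arm(
  linear=[
    [0, 0, 0.033],
    [0, 0, 0.033],
    [0, 0, 0],
    [0, 0, 0],
    [0, 0, 0],
    [0, 0, 0],
    [0, 0, 0],
    [0, 0, 0],
  ],
  angular=[
    [0, 0, -0.004],
    [0, 0, 0],
    [0, 0, 0],
    [0, 0, 0],
    [0, 0, 0],
    [0, 0, 0],
    [0, 0, 0],
    [0, 0, 0],
  ],
  jaw=[0, 0, 0, 1, 1, 1, 1, 1],
)

```text
t: 24.12
tool_pos: [0.5124, 0.1272, 0.0014]
tool_rot: [-3.138, -0.516, 3.067]
contact_force: [1.0, -0.5, 4.3]
finger_gap: 0.0202
grasp_force: 58.7
```

Call:
step_arm(
  linear=[
    [0, 0, 0],
    [0, 0, -0.1],
    [0, 0, -0.25],
    [0, 0, -0.25],
    [0, 0, -0.25],
    [0, 0, 0],
    [0, 0, 0],
  ],
  angular=[
    [0, 0, 0],
    [0, 0, 0],
    [0, 0, 0],
    [0, 0, 0],
    [0, 0, 0],
    [0, 0, 0],
    [0, 0, 0],
  ],
  jaw=[1, 1, 1, 1, 1, 1, 1],
)

```text
t: 24.7
tool_pos: [0.5548, 0.1244, 0.0746]
tool_rot: [-3.138, -0.513, 3.067]
contact_force: [-0.9, 0.3, -5.0]
finger_gap: 0.0203
grasp_force: 59.1
```

```bash
cat >> h.py <<'E'
def held(w,T):
    "bolt axis in tool frame from wrist picture: prints head/shank points"
    P=cloud(w).reshape(-1,3);C=w['image'].reshape(-1,3).astype(int);Q=(P-T[:3,3])@T[:3,:3]
    m=np.isfinite(Q).all(1)&(C.max(1)-C.min(1)<30)&(C.min(1)>90)&(abs(Q[:,1])<.03)&(Q[:,2]<.1)&(Q[:,2]>-.06)&(Q[:,0]>.013)&(Q[:,0]<.12)
    q=Q[m]; print('held n',len(q)); 
    for a in np.arange(.014,.08,.006):
        s=q[abs(q[:,0]-a)<.003]
        if len(s): print(round(a,3),len(s),'y',s[:,1].min().round(4),s[:,1].max().round(4),'z',s[:,2].min().round(4),s[:,2].max().round(4))
E
python3 - <<'E'
from h import *
T,o=cur(); print(o['tool_pos'],o['tool_rot'],o['contact_force'],o['q'].round(2))
w=cap('wrist'); held(w,T)
E
```

```text
[0.55480031 0.12443597 0.07464445] [-3.13806729 -0.51337958  3.06699832] [-0.89726131  0.25406952 -5.00611276] [ 0.1   0.69  1.48  0.08  1.47 -1.43]
held n 5314
0.014 405 y -0.0131 0.011 z -0.0473 -0.0107
0.02 624 y -0.0109 0.011 z -0.024 -0.007
0.026 683 y -0.0284 0.0291 z -0.0199 0.1
0.032 687 y -0.0194 0.0194 z -0.0182 0.0999
0.038 412 y -0.0195 0.0198 z -0.0219 -0.0107
0.044 1270 y -0.0196 0.0198 z -0.0226 -0.0168
0.05 1233 y -0.0197 0.0198 z -0.0205 -0.013
```

```bash
cat >> h.py <<'E'
def boltpose(o,u,pitch):
    "bolt frame: x along shank with pitch(deg up), z up-ish"
    p=np.radians(pitch); x=np.array([u[0]*np.cos(p),u[1]*np.cos(p),np.sin(p)]); y=np.array([-u[1],u[0],0]); T=np.eye(4); T[:3,:3]=np.c_[x,y,np.cross(x,y)]; T[:3,3]=o; return T
ruv=np.array([np.cos(RPSI),np.sin(RPSI)])
def seatpose(da=0,dn=0): return boltpose(SEAT+AX*da+NRM*dn,ruv,45)
E
python3 - <<'E'
from h import *
Tg=pose(.5124,.1272,.0014,[-3.138,-.516,3.067])
u=np.array([np.cos(-.0725),np.sin(-.0725)])
Tb=boltpose([.4741,.1299,.0199],u,-5); TB=np.linalg.inv(Tg)@Tb; TB[1,3]=0; np.save('/tmp/TB.npy',TB); print(TB.round(4))
T,o=cur(); L=T.copy(); L[2,3]+=.06; plan(T,L,2)
pre=seatpose(.004,.06)@np.linalg.inv(TB); print(pre[:3,3],R.from_matrix(pre[:3,:3]).as_euler('xyz')); plan(L,pre,9)
E
```

```text
[[-9.095e-01  1.800e-03  4.157e-01  4.250e-02]
 [ 6.000e-04  1.000e+00 -3.100e-03  0.000e+00]
 [-4.157e-01 -2.600e-03 -9.095e-01  2.900e-03]
 [ 0.000e+00  0.000e+00  0.000e+00  1.000e+00]]
2 x lin [ 0.149 -0.001 -0.261] ang [-0.  0. -0.]
[ 0.59805086 -0.04003643  0.10777578] [-3.13971073  0.35666307  3.09465022]
9 rows ang [-0.     -0.0619 -0.0018] lins:
[[-0.07, -0.178, -0.006], [-0.069, -0.179, 0.001], [-0.069, -0.179, 0.007], [-0.067, -0.179, 0.014], [-0.065, -0.179, 0.02], [-0.062, -0.179, 0.026], [-0.059, -0.18, 0.032], [-0.055, -0.18, 0.038], [-0.05, -0.18, 0.043]]
```

Call:
step_arm(
  linear=[
    [0.149, 0, -0.261],
    [0.149, 0, -0.261],
    [-0.07, -0.178, -0.006],
    [-0.069, -0.179, 0.001],
    [-0.069, -0.179, 0.007],
    [-0.067, -0.179, 0.014],
    [-0.065, -0.179, 0.02],
    [-0.062, -0.179, 0.026],
  ],
  angular=[
    [0, 0, 0],
    [0, 0, 0],
    [0, -0.062, -0.002],
    [0, -0.062, -0.002],
    [0, -0.062, -0.002],
    [0, -0.062, -0.002],
    [0, -0.062, -0.002],
    [0, -0.062, -0.002],
  ],
  jaw=[1, 1, 1, 1, 1, 1, 1, 1],
)

```text
t: 25.42
tool_pos: [0.5801, 0.0148, 0.1148]
tool_rot: [3.141, 0.065, 3.088]
contact_force: [-0.0, 0.2, -5.0]
finger_gap: 0.0203
grasp_force: 59.3
```

Call:
step_arm(
  linear=[
    [-0.059, -0.18, 0.032],
    [-0.055, -0.18, 0.038],
    [-0.05, -0.18, 0.043],
    [0, 0, 0],
    [0, 0, 0],
  ],
  angular=[
    [0, -0.062, -0.002],
    [0, -0.062, -0.002],
    [0, -0.062, -0.002],
    [0, 0, 0],
    [0, 0, 0],
  ],
  jaw=[1, 1, 1, 1, 1],
)

```text
t: 25.83
tool_pos: [0.5921, -0.0394, 0.1039]
tool_rot: [3.141, 0.346, 3.094]
contact_force: [-0.1, 0.7, -5.2]
finger_gap: 0.0197
grasp_force: 59.6
```

```bash
cat > seat.py <<'E'
from h import *
import sys
T,o=cur(); TB=np.load('/tmp/TB.npy'); print(o['t'],o['tool_pos'].round(4),o['tool_rot'].round(3),o['q'].round(2),o['contact_force'].round(1),o['finger_gap'].round(4),o['grasp_force'].round(0))
B=T@TB; S=np.linalg.inv(seatpose())@B; print('bolt in seat frame mm',(S[:3,3]*1000).round(1),'rot deg',np.degrees(R.from_matrix(S[:3,:3]).as_rotvec()).round(1))
for a,n,k in eval(sys.argv[1]): 
    G=seatpose(a,n)@np.linalg.inv(TB); plan(T,G,k); T=G
E
python3 seat.py "[(.004,.025,3),(.004,.002,3)]"
python3 - <<'E'
from h import *
T,o=cur(); w=cap('wrist'); held(w,T)
E
```

```text
held n 7065
0.014 395 y -0.0106 0.0153 z -0.0451 -0.0104
0.02 622 y -0.0107 0.0112 z -0.0239 -0.0078
0.026 752 y -0.0294 0.0299 z -0.021 0.091
0.032 1140 y -0.0299 0.0297 z -0.0186 0.0904
0.038 972 y -0.03 0.03 z -0.0229 0.0879
0.044 1876 y -0.03 0.0299 z -0.0229 0.0859
0.05 1308 y -0.0295 0.0297 z -0.0204 0.091Traceback (most recent call last):
  File "seat.py", line 3, in <module>
    T,o=cur(); TB=np.load('/tmp/TB.npy'); print(o['t'],o['tool_pos'].round(4),o['tool_rot'].round(3),o['q'].round(2),o['contact_force'].round(1),o['finger_gap'].round(4),o['grasp_force'].round(0))
                                                                                                                                                 ^^^^^^^^^^^^^^^^^^^^^
AttributeError: 'float' object has no attribute 'round'
```

Bolt not slipped. Fixing the print.

```bash
sed -i "s/,o\['finger_gap'\].round(4),o\['grasp_force'\].round(0)/,o['finger_gap'],o['grasp_force']/" seat.py; python3 seat.py "[(.004,.025,3),(.004,.003,3)]"
```

```text
25.8833 [ 0.5948 -0.0392  0.1057] [3.142 0.351 3.095] [-0.16  0.24  2.06  0.08  0.5  -1.75] [ 0.8  0.2 -5. ] 0.019948580689277982 59.56978440284729
bolt in seat frame mm [ 0.3  0.7 61.1] rot deg [ 0.1  0.3 -0. ]
3 x lin [-0.062 -0.002  0.103] ang [ 0.0005 -0.0013  0.0002]
3 x lin [-0.03   0.     0.067] ang [ 0. -0.  0.]
```

Call:
step_arm(
  linear=[
    [-0.062, -0.002, 0.103],
    [-0.062, -0.002, 0.103],
    [-0.062, -0.002, 0.103],
    [-0.03, 0, 0.05],
    [-0.03, 0, 0.05],
    [0, 0, 0],
    [0, 0, 0],
  ],
  angular=[
    [0, 0, 0],
    [0, 0, 0],
    [0, 0, 0],
    [0, 0, 0],
    [0, 0, 0],
    [0, 0, 0],
    [0, 0, 0],
  ],
  jaw=[1, 1, 1, 1, 1, 1, 1],
)

```text
t: 26.47
tool_pos: [0.6362, -0.0415, 0.0791]
tool_rot: [-3.14, 0.358, 3.097]
contact_force: [-0.6, -0.2, -5.5]
finger_gap: 0.0201
grasp_force: 59.5
```

```bash
python3 seat.py "[(.003,.003,3),(.003,0.0,2),(-.001,0,2)]"
```

```text
26.4667 [ 0.6362 -0.0415  0.0791] [-3.14   0.358  3.097] [-0.15  0.35  1.98  0.08  0.46 -1.75] [-0.6 -0.2 -5.5] 0.02008679010317318 59.53570246696472
bolt in seat frame mm [10.7  0.1 12.7] rot deg [ 0.1 -0.1  0.1]
3 x lin [ 0.01  -0.001  0.04 ] ang [0.0003 0.0003 0.0006]
2 x lin [-0.006  0.     0.014] ang [ 0. -0.  0.]
2 x lin [ 0.018 -0.     0.008] ang [ 0. -0.  0.]
```

Call:
step_arm(
  linear=[
    [0.012, 0, 0.045],
    [0.012, 0, 0.045],
    [0.01, 0, 0.04],
    [0, 0, 0],
    [0, 0, 0],
  ],
  angular=[
    [0, 0, 0],
    [0, 0, 0],
    [0, 0, 0],
    [0, 0, 0],
    [0, 0, 0],
  ],
  jaw=[1, 1, 1, 1, 1],
)

```text
t: 26.88
tool_pos: [0.6374, -0.0422, 0.0659]
tool_rot: [-3.14, 0.359, 3.097]
contact_force: [-0.6, -0.3, -5.7]
finger_gap: 0.0202
grasp_force: 59.8
```

```bash
python3 seat.py "[(.002,.0,3),(-.001,0,2)]"
```

```text
26.8833 [ 0.6374 -0.0422  0.0659] [-3.14   0.359  3.097] [-0.15  0.37  1.98  0.09  0.44 -1.75] [-0.6 -0.3 -5.7] 0.02019905196753946 59.814292788505554
bolt in seat frame mm [ 2.3 -0.5  2.4] rot deg [ 0.1 -0.1  0.1]
3 x lin [-0.003  0.001  0.008] ang [0.0003 0.0004 0.0004]
2 x lin [ 0.014 -0.     0.006] ang [ 0. -0.  0.]
```

Call:
step_arm(
  linear=[
    [-0.005, 0.002, 0.012],
    [-0.005, 0.002, 0.012],
    [0, 0, 0],
    [0, 0, 0],
  ],
  angular=[
    [0, 0, 0],
    [0, 0, 0],
    [0, 0, 0],
    [0, 0, 0],
  ],
  jaw=[1, 1, 1, 1],
)

```text
t: 27.22
tool_pos: [0.6397, -0.0419, 0.0644]
tool_rot: [-3.14, 0.36, 3.097]
contact_force: [0.7, 0.4, -5.1]
finger_gap: 0.0203
grasp_force: 59.8
```

Call:
step_arm(
  linear=[
    [0.012, 0, 0.007],
    [0, 0, 0],
    [0, 0, 0],
  ],
  angular=[
    [0, 0, 0],
    [0, 0, 0],
    [0, 0, 0],
  ],
  jaw=[1, 1, 1],
)

```text
t: 27.47
tool_pos: [0.6393, -0.0419, 0.0637]
tool_rot: [-3.14, 0.361, 3.097]
contact_force: [0.9, -0.3, -4.3]
finger_gap: 0.0199
grasp_force: 59.8
```

```bash
python3 seat.py "[(-.001,.0,2)]"
```

```text
27.4667 [ 0.6393 -0.0419  0.0637] [-3.14   0.361  3.097] [-0.15  0.38  1.98  0.09  0.43 -1.75] [ 0.9 -0.3 -4.3] 0.019938217310750923 59.79433357715607
bolt in seat frame mm [ 2.  -0.1 -0.5] rot deg [ 0.1 -0.2  0.1]
2 x lin [0.015 0.    0.005] ang [0.0003 0.0013 0.0006]
```

Call:
step_arm(
  linear=[
    [0, 0, 0],
    [0, 0, 0],
    [0, 0, 0],
    [0, 0, 0],
    [0, 0, -0.15],
    [0, 0, -0.3],
    [0, 0, -0.3],
    [0, 0, -0.3],
  ],
  angular=[
    [0, 0, 0],
    [0, 0, 0],
    [0, 0, 0],
    [0, 0, 0],
    [0, 0, 0],
    [0, 0, 0],
    [0, 0, 0],
    [0, 0, 0],
  ],
  jaw=[0.15, 0.15, 0.15, 0.15, 0.15, 0.15, 0.15, 0.15],
)

```text
t: 28.13
tool_pos: [0.6014, -0.04, 0.1626]
tool_rot: [-3.14, 0.36, 3.097]
contact_force: [0.5, 0.3, -0.1]
finger_gap: 0.0362
grasp_force: 0.0
```

```bash
cat > chk.py <<'E'
from h import *
# seated bolt: shank points in rest axis frame from wrist/side cams
for n in ('wrist','side','scene'):
    w=cap(n);P=cloud(w).reshape(-1,3);C=w['image'].reshape(-1,3).astype(int)
    S=np.linalg.inv(seatpose()); Q=P@S[:3,:3].T+S[:3,3]
    m=np.isfinite(Q).all(1)&(Q[:,0]>-.02)&(Q[:,0]<.14)&(abs(Q[:,1])<.03)&(Q[:,2]>-.008)&(Q[:,2]<.04); q=Q[m]
    print(n,len(q))
    if n=='wrist':
        for a in np.arange(0,.13,.01):
            s=q[abs(q[:,0]-a)<.003]
            if len(s)>3: print(' ',a.round(3),len(s),'y',np.percentile(s[:,1],[3,97]).round(4),'ztop',np.percentile(s[:,2],96).round(4))
    k=q[(abs(q[:,1])<.009)&(q[:,2]>.0)]; print(' tip',k[:,0].max().round(4) if len(k) else '')
E
python3 chk.py
python3 - <<'E'
from h import *
T,o=cur();print(o['tool_pos'],o['tool_rot'])
# regrip pose
S=seatpose(0,0); s=.108; G=S[:3,3]+S[:3,0]*s; B=grip(G,RPSI,-20,off=.020,back=.0); pre=grip(G,RPSI,-20,off=.020,back=.08); print(pre[:3,3],B[:3,3])
plan(T,pre)
E
```

```text
wrist 5935
  0.0 420 y [-0.0291  0.0291] ztop 0.0203
  0.01 474 y [-0.028   0.0278] ztop 0.0208
  0.02 185 y [-0.0104  0.0102] ztop 0.0114
  0.03 189 y [-0.0103  0.0107] ztop 0.0114
  0.04 190 y [-0.0102  0.0107] ztop 0.0114
  0.05 185 y [-0.0102  0.0106] ztop 0.0111
  0.06 204 y [-0.01    0.0097] ztop 0.0114
  0.07 286 y [-0.0194  0.0183] ztop 0.0112
  0.08 228 y [-0.0146  0.0166] ztop 0.0114
  0.09 201 y [-0.0099  0.0105] ztop 0.0115
  0.1 202 y [-0.0107  0.0104] ztop 0.0115
  0.11 207 y [-0.0107  0.0103] ztop 0.0113
  0.12 203 y [-0.0098  0.0104] ztop 0.0112
 tip 0.1243
side 292
 tip 0.1247
scene 362
 tip 0.1296
[ 0.60420876 -0.04040352  0.16573385] [-3.13910679  0.36737675  3.09717732]
[ 0.69559066 -0.04435852  0.17774909] [ 0.66825675 -0.04312766  0.10257368]
6 rows ang [-0.0003  0.076  -0.    ] lins:
[[-0.149, 0.0, 0.036], [-0.153, 0.0, 0.018], [-0.154, 0.0, -0.0], [-0.153, 0.0, -0.019], [-0.149, 0.0, -0.037], [-0.144, 0.0, -0.054]]
```

The bolt is seated as specified: axis height 11 mm and tip at 124 mm. Next I'll re-grip its upper end.

Call:
step_arm(
  linear=[
    [-0.149, 0, 0.036],
    [-0.153, 0, 0.018],
    [-0.154, 0, 0],
    [-0.153, 0, -0.019],
    [-0.149, 0, -0.037],
    [-0.144, 0, -0.054],
    [0, 0, 0],
    [0, 0, 0],
  ],
  angular=[
    [0, 0.076, 0],
    [0, 0.076, 0],
    [0, 0.076, 0],
    [0, 0.076, 0],
    [0, 0.076, 0],
    [0, 0.076, 0],
    [0, 0, 0],
    [0, 0, 0],
  ],
  jaw=[0.15, 0.15, 0.15, 0.15, 0.15, 0.15, 0.15, 0.15],
)

```text
t: 28.95
tool_pos: [0.6933, -0.044, 0.1645]
tool_rot: [-3.141, -0.366, 3.096]
contact_force: [-1.0, 0.3, -0.3]
finger_gap: 0.0365
grasp_force: 0.0
```

```bash
cat > reg.py <<'E'
from h import *
T,o=cur();print(o['tool_pos'].round(4),o['tool_rot'].round(3),o['q'].round(2),o['contact_force'].round(1))
S=seatpose(0,0); G=S[:3,3]+S[:3,0]*.108; plan(T,grip(G,RPSI,-20,off=.020),4)
E
python3 reg.py
```

```text
[ 0.6933 -0.044   0.1645] [-3.141 -0.366  3.096] [-0.11  0.74  1.17 -0.03  1.6  -1.64] [-1.   0.3 -0.3]
4 rows ang [-0.0001 -0.0027 -0.    ] lins:
[[0.003, -0.001, 0.167], [0.004, -0.001, 0.167], [0.004, -0.001, 0.167], [0.005, -0.001, 0.167]]
```

Call:
step_arm(
  linear=[
    [0.003, 0, 0.167],
    [0.004, 0, 0.167],
    [0.004, 0, 0.167],
    [0.005, 0, 0.167],
    [0, 0, 0],
    [0, 0, 0],
  ],
  angular=[
    [0, -0.003, 0],
    [0, -0.003, 0],
    [0, -0.003, 0],
    [0, -0.003, 0],
    [0, 0, 0],
    [0, 0, 0],
  ],
  jaw=[0.15, 0.15, 0.15, 0.15, 0.15, 0.15],
)

```text
t: 29.45
tool_pos: [0.667, -0.0429, 0.1112]
tool_rot: [-3.14, -0.339, 3.096]
contact_force: [0.2, 0.4, 0.2]
finger_gap: 0.0363
grasp_force: 0.0
```

```bash
python3 reg.py
```

```text
[ 0.667  -0.0429  0.1112] [-3.14  -0.339  3.096] [-0.12  0.72  1.31 -0.03  1.46 -1.64] [0.2 0.4 0.2]
4 x lin [-0.01  -0.     0.019] ang [-0.0002  0.0016 -0.0001]
```

Call:
step_arm(
  linear=[
    [-0.018, 0, 0.042],
    [-0.018, 0, 0.042],
    [0, 0, 0],
    [1e-09, 0, 0],
    [0, 0, 0],
    [0, 0, 0],
    [0, 0, 0],
    [0, 0, 0],
  ],
  angular=[
    [0, 0, 0],
    [0, 0, 0],
    [0, 0, 0],
    [0, 0, 0],
    [0, 0, 0],
    [0, 0, 0],
    [0, 0, 0],
    [0, 0, 0],
  ],
  jaw=[0.15, 0.15, 0.15, 1, 1, 1, 1, 1],
)

```text
t: 30.12
tool_pos: [0.6702, -0.0433, 0.1022]
tool_rot: [-3.14, -0.337, 3.096]
contact_force: [-0.3, -0.4, 1.8]
finger_gap: 0.02
grasp_force: 58.8
```

```bash
cat > carry.py <<'E'
from h import *
import sys
# after closing at the rest: save bolt in tool; plan lift off and carry to board
T,o=cur();print(o['tool_pos'].round(4),o['tool_rot'].round(3),o['contact_force'].round(1),o['finger_gap'],o['grasp_force'])
TB=np.linalg.inv(T)@seatpose(0,0); np.save('/tmp/TB2.npy',TB); print(TB.round(3).tolist())
x,y=map(float,sys.argv[1:3]); 
L=T.copy(); L[:3,3]+=AX*.02+NRM*.09; plan(T,L,4)
az=np.arctan2(y,x)
Tb=np.eye(4);Tb[:3,:3]=np.c_[[0,0,1],[-np.sin(az),np.cos(az),0],[-np.cos(az),-np.sin(az),0]]; Tb[:3,3]=[x,y,.012+.07]
B=Tb@np.linalg.inv(TB); e=B[:3,3]; print('goal',e, 'tool z',B[:3,2], ik(np.hypot(e[0],e[1]),e[2]-.07,np.degrees(np.arcsin(np.hypot(B[0,2],B[1,2])))))
plan(L,B)
E
python3 carry.py .57 -.30
```

```text
[ 0.6702 -0.0433  0.1022] [-3.14  -0.337  3.096] [-0.3 -0.4  1.8] 0.019982851812735278 58.80409240722656
[[-0.434, 0.001, 0.901, 0.049], [-0.001, 1.0, -0.001, 0.0], [-0.901, -0.001, -0.434, 0.078], [0.0, 0.0, 0.0, 1.0]]
4 x lin [ 0.181 -0.    -0.143] ang [-0. -0. -0.]
goal [ 0.57890045 -0.30474776  0.17292954] tool z [ 0.38316397 -0.20326711 -0.9010371 ] [0.31  1.994 0.39 ]
8 rows ang [ 0.002  -0.0614  0.0359] lins:
[[0.032, -0.332, 0.021], [0.015, -0.333, 0.02], [-0.002, -0.333, 0.02], [-0.018, -0.333, 0.022], [-0.035, -0.331, 0.026], [-0.051, -0.329, 0.031], [-0.066, -0.325, 0.038], [-0.08, -0.321, 0.046]]
```

Call:
step_arm(
  linear=[
    [0.1, 0, -0.08],
    [0.181, 0, -0.143],
    [0.181, 0, -0.143],
    [0.181, 0, -0.143],
    [0.1, 0, -0.1],
    [0, 0, 0],
  ],
  angular=[
    [0, 0, 0],
    [0, 0, 0],
    [0, 0, 0],
    [0, 0, 0],
    [0, 0, 0],
    [0, 0, 0],
  ],
  jaw=[1, 1, 1, 1, 1, 1],
)

```text
t: 30.62
tool_pos: [0.6201, -0.0408, 0.1864]
tool_rot: [-3.14, -0.334, 3.096]
contact_force: [1.6, 0.1, -4.1]
finger_gap: 0.0203
grasp_force: 58.9
```

Call:
step_arm(
  linear=[
    [0.032, -0.332, 0.021],
    [0.015, -0.333, 0.02],
    [-0.002, -0.333, 0.02],
    [-0.018, -0.333, 0.022],
    [-0.035, -0.331, 0.026],
    [-0.051, -0.329, 0.031],
    [-0.066, -0.325, 0.038],
    [-0.08, -0.321, 0.046],
  ],
  angular=[
    [0.002, -0.0614, 0.0359],
    [0.002, -0.0614, 0.0359],
    [0.002, -0.0614, 0.0359],
    [0.002, -0.0614, 0.0359],
    [0.002, -0.0614, 0.0359],
    [0.002, -0.0614, 0.0359],
    [0.002, -0.0614, 0.0359],
    [0.002, -0.0614, 0.0359],
  ],
  jaw=[1, 1, 1, 1, 1, 1, 1, 1],
)

```text
t: 31.28
tool_pos: [0.5763, -0.3054, 0.1752]
tool_rot: [-3.14, 0.448, 2.653]
contact_force: [0.3, 0.7, -5.4]
finger_gap: 0.0201
grasp_force: 59.1
```

```bash
cat > place.py <<'E'
from h import *
import sys
x,y,z=map(float,sys.argv[1:4]); n=int(sys.argv[4]) if len(sys.argv)>4 else None
T,o=cur();print(o['t'],o['tool_pos'].round(4),o['tool_rot'].round(3),o['q'].round(2),o['contact_force'].round(1),o['finger_gap'],o['grasp_force'])
TB=np.load('/tmp/TB2.npy'); Bc=T@TB; print('bolt origin',Bc[:3,3].round(4),'axis',Bc[:3,0].round(3))
w=cap('wrist');P=cloud(w).reshape(-1,3);C=w['image'].reshape(-1,3).astype(int)
I=np.linalg.inv(Bc);Q=P@I[:3,:3].T+I[:3,3]
m=np.isfinite(Q).all(1)&(Q[:,0]>-.03)&(Q[:,0]<.09)&(abs(Q[:,1])<.035)&(abs(Q[:,2])<.035)&(C.max(1)-C.min(1)<35); q=Q[m]
print('in bolt frame n',len(q))
for a in np.arange(-.02,.09,.01):
    s=q[abs(q[:,0]-a)<.003]
    if len(s)>5: print(' ',a.round(3),len(s),'y',np.percentile(s[:,1],[3,97]).round(4),'zmax',np.percentile(s[:,2],97).round(4))
az=np.arctan2(y,x)
Tb=np.eye(4);Tb[:3,:3]=np.c_[[0,0,1],[-np.sin(az),np.cos(az),0],[-np.cos(az),-np.sin(az),0]]; Tb[:3,3]=[x,y,z]
plan(T,Tb@np.linalg.inv(TB),n)
E
python3 place.py .57 -.30 .05
```

```text
31.2833 [ 0.5763 -0.3054  0.1752] [-3.14   0.448  2.653] [-0.57  0.2   1.96  0.07  0.54 -1.7 ] [ 0.3  0.7 -5.4] 0.02013345741733267 59.145657420158386
bolt origin [ 0.5673 -0.3006  0.0843] axis [ 0.001 -0.     1.   ]
in bolt frame n 4938
  0.0 22 y [-0.0174  0.0148] zmax 0.0196
  0.01 286 y [-0.0178  0.0186] zmax 0.0205
  0.02 160 y [-0.0102  0.0102] zmax 0.0109
  0.03 169 y [-0.0098  0.0098] zmax 0.011
  0.04 198 y [-0.01    0.0103] zmax 0.011
  0.05 215 y [-0.0096  0.0098] zmax 0.011
  0.06 221 y [-0.0097  0.01  ] zmax 0.0112
  0.07 287 y [-0.01    0.0102] zmax 0.0113
  0.08 294 y [-0.0097  0.0098] zmax 0.0111
1 x lin [0.13  0.019 0.317] ang [-0.0008 -0.0003 -0.0016]
```

Call:
step_arm(
  linear=[
    [0.065, 0, 0.14],
    [0.065, 0, 0.14],
    [0.065, 0, 0.14],
    [0.065, 0, 0.14],
    [0.03, 0, 0.06],
    [0, 0, 0],
    [0, 0, 0],
  ],
  angular=[
    [0, 0, 0],
    [0, 0, 0],
    [0, 0, 0],
    [0, 0, 0],
    [0, 0, 0],
    [0, 0, 0],
    [0, 0, 0],
  ],
  jaw=[1, 1, 1, 1, 1, 1, 1],
)

```text
t: 31.92
tool_pos: [0.578, -0.3045, 0.1069]
tool_rot: [-3.14, 0.445, 2.657]
contact_force: [0.9, 0.4, -4.3]
finger_gap: 0.0204
grasp_force: 60.2
```

```bash
python3 place.py .57 -.30 .0115 3
```

```text
31.9167 [ 0.578  -0.3045  0.1069] [-3.14   0.445  2.657] [-0.57  0.3   1.99  0.09  0.4  -1.73] [ 0.9  0.4 -4.3] 0.020424558337136724 60.18345236778259
bolt origin [ 0.5688 -0.2996  0.016 ] axis [ 0.004 -0.002  1.   ]
in bolt frame n 4878
  0.0 37 y [-0.0171  0.0186] zmax 0.0188
  0.01 267 y [-0.018   0.0188] zmax 0.0193
  0.02 153 y [-0.0101  0.0102] zmax 0.0097
  0.03 159 y [-0.0104  0.01  ] zmax 0.0103
  0.04 184 y [-0.0094  0.0098] zmax 0.0103
  0.05 215 y [-0.0096  0.0097] zmax 0.0103
  0.06 227 y [-0.0092  0.01  ] zmax 0.0105
  0.07 278 y [-0.0094  0.0103] zmax 0.0106
  0.08 296 y [-0.0096  0.0098] zmax 0.0108
3 x lin [0.004 0.001 0.015] ang [-0.0001 -0.0009  0.0001]
```

Call:
step_arm(
  linear=[
    [0.006, 0, 0.014],
    [0.006, 0, 0.014],
    [0.006, 0, 0.014],
    [0, 0, 0],
    [0, 0, 0],
  ],
  angular=[
    [0, 0, 0],
    [0, 0, 0],
    [0, 0, 0],
    [0, 0, 0],
    [0, 0, 0],
  ],
  jaw=[1, 1, 1, 1, 1],
)

```text
t: 32.38
tool_pos: [0.5788, -0.3051, 0.1037]
tool_rot: [-3.14, 0.447, 2.657]
contact_force: [0.5, 0.6, -4.7]
finger_gap: 0.0205
grasp_force: 60.1
```

Call:
step_arm(
  linear=[
    [0.006, 0, 0.013],
    [0.003, 0, 0.007],
    [0, 0, 0],
    [0, 0, 0],
  ],
  angular=[
    [0, 0, 0],
    [0, 0, 0],
    [0, 0, 0],
    [0, 0, 0],
  ],
  jaw=[1, 1, 1, 1],
)

```text
t: 32.72
tool_pos: [0.5797, -0.3056, 0.1025]
tool_rot: [-3.14, 0.45, 2.657]
contact_force: [-0.9, 0.4, 0.3]
finger_gap: 0.0202
grasp_force: 60.4
```

Call:
step_arm(
  linear=[
    [0, 0, 0],
    [0, 0, 0],
    [0, 0, 0],
    [0, 0, 0],
    [0, 0, -0.2],
    [0, 0, -0.35],
    [0, 0, -0.35],
    [0, 0, -0.35],
  ],
  angular=[
    [0, 0, 0],
    [0, 0, 0],
    [0, 0, 0],
    [0, 0, 0],
    [0, 0, 0],
    [0, 0, 0],
    [0, 0, 0],
    [0, 0, 0],
  ],
  jaw=[0.1, 0.1, 0.1, 0.1, 0.1, 0.1, 0.1, 0.1],
)

```text
t: 33.38
tool_pos: [0.5305, -0.2794, 0.2148]
tool_rot: [-3.14, 0.447, 2.657]
contact_force: [-0.3, -0.5, -0.4]
finger_gap: 0.0385
grasp_force: 0.0
```

```bash
cat > chkboard.py <<'E'
from h import *
for n in ('scene','side'):
    w=cap(n);P=cloud(w).reshape(-1,3);C=w['image'].reshape(-1,3).astype(int)
    m=np.isfinite(P).all(1)&(C.max(1)-C.min(1)<35)&(P[:,0]>.37)&(P[:,0]<.64)&(P[:,1]<-.16)&(P[:,1]>-.45)&(P[:,2]>.1)&(P[:,2]<.16)
    q=P[m]; print(n,len(q),'tops',q[:,:2].mean(0).round(3) if len(q) else '', q[:,2].max().round(3) if len(q) else '')
    m=np.isfinite(P).all(1)&(C.max(1)-C.min(1)<35)&(P[:,0]>.37)&(P[:,0]<.64)&(P[:,1]<-.16)&(P[:,1]>-.36)&(P[:,2]>.05)&(P[:,2]<.08); q=P[m]; print('   mid',q[:,:2].mean(0).round(3) if len(q) else '')
E
python3 chkboard.py
python3 - <<'E'
from h import *
bolts(ld('scene'),dict(A=(.41,.58,.19,.2475),C=(.40,.6,.0,.085)),.0025)
T,o=cur();print(o['tool_pos'],o['tool_rot'])
G=np.array([.4605,.0419,.016]); pre=grip(G,-.357,-30,back=.12); print(pre[:3,3]); plan(T,pre)
E
```

```text
scene 77 tops [ 0.569 -0.297] 0.142
   mid [ 0.573 -0.295]
side 73 tops [ 0.548 -0.309] 0.145
   mid [ 0.55  -0.312]Traceback (most recent call last):
  File "<stdin>", line 2, in <module>
  File "h.py", line 58, in bolts
    mid=np.array(mid); f=np.polyfit(mid[:,0],mid[:,1],1); u=u+v*f[0]; u/=np.linalg.norm(u)
                                    ~~~^^^^^
IndexError: too many indices for array: array is 1-dimensional, but 2 were indexed
```

Run:
```python
from h import *
T,o=cur();print(o['tool_pos'],o['tool_rot'])
G=np.array([.4605,.0419,.016]); pre=grip(G,-.357,-30,back=.12); print(pre[:3,3]); plan(T,pre)
```

```text
[ 0.53381468 -0.28147326  0.22177604] [-3.13829866  0.46046476  2.65724392]
[0.51015832 0.02337836 0.10779869]
9 rows ang [ 0.0001  0.0695 -0.0095] lins:
[[0.218, 0.288, 0.032], [0.209, 0.291, 0.055], [0.198, 0.294, 0.078], [0.184, 0.297, 0.098], [0.167, 0.299, 0.118], [0.149, 0.302, 0.135], [0.129, 0.304, 0.15], [0.107, 0.306, 0.163], [0.084, 0.307, 0.173]]
```

Call:
step_arm(
  linear=[
    [0.218, 0.288, 0.032],
    [0.209, 0.291, 0.055],
    [0.198, 0.294, 0.078],
    [0.184, 0.297, 0.098],
    [0.167, 0.299, 0.118],
    [0.149, 0.302, 0.135],
    [0.129, 0.304, 0.15],
    [0.107, 0.306, 0.163],
  ],
  angular=[
    [0, 0.0695, -0.0095],
    [0, 0.0695, -0.0095],
    [0, 0.0695, -0.0095],
    [0, 0.0695, -0.0095],
    [0, 0.0695, -0.0095],
    [0, 0.0695, -0.0095],
    [0, 0.0695, -0.0095],
    [0, 0.0695, -0.0095],
  ],
  jaw=[0, 0, 0, 0, 0, 0, 0, 0],
)

```text
t: 34.15
tool_pos: [0.5101, -0.0065, 0.1146]
tool_rot: [-3.139, -0.43, 2.771]
contact_force: [0.2, -0.6, -0.4]
finger_gap: 0.0427
grasp_force: 0.0
```

Call:
step_arm(
  linear=[
    [0.084, 0.307, 0.1],
    [0, 0, 0],
    [0, 0, 0],
  ],
  angular=[
    [0, 0.0695, -0.0095],
    [0, 0, 0],
    [0, 0, 0],
  ],
  jaw=[0, 0, 0],
)

```text
t: 34.4
tool_pos: [0.5085, 0.026, 0.1058]
tool_rot: [3.139, -0.541, 2.789]
contact_force: [-0.1, -0.1, 0.0]
finger_gap: 0.0424
grasp_force: 0.0
```

```bash
cat > pick.py <<'E'
from h import *
import sys
x,y,deg=map(float,sys.argv[1:4]); n=int(sys.argv[4]); reg=eval(sys.argv[5]) if len(sys.argv)>5 else None
T,o=cur();print(o['t'],o['tool_pos'].round(4),o['tool_rot'].round(3),o['q'].round(2),o['contact_force'].round(1),o['finger_gap'])
if reg:
    w=cap('wrist'); r=bolts(w,dict(X=reg)); 
    if 'X' in r: og,u=r['X']; x,y=og; deg=np.degrees(np.arctan2(u[1],u[0]))
u=np.array([np.cos(np.radians(deg)),np.sin(np.radians(deg))]); G=np.r_[np.array([x,y])+.045*u,.016]
np.save('/tmp/bolt.npy',[x,y,deg]); plan(T,grip(G,np.radians(deg),-30),n)
E
python3 pick.py .4183 .0577 -20.5 6 "(.40,.58,-.01,.09)"
```

```text
34.4 [0.5085 0.026  0.1058] [ 3.139 -0.541  2.789] [-0.11  0.57  1.63  0.13  1.47 -1.38] [-0.1 -0.1  0. ] 0.04240703548376754
X origin [0.4187 0.0574] deg -20.21 lateral off 0.0001 tip at 0.1734 head [0.04  0.015] ztop 0.0411 grip45 [0.4609 0.0419] grip36 [0.4524 0.045 ]
6 rows ang [ 0.0003 -0.0018 -0.    ] lins:
[[-0.006, -0.003, 0.195], [-0.005, -0.003, 0.195], [-0.005, -0.003, 0.195], [-0.004, -0.003, 0.195], [-0.004, -0.003, 0.195], [-0.003, -0.003, 0.195]]
```

Call:
step_arm(
  linear=[
    [-0.006, -0.003, 0.195],
    [-0.005, -0.003, 0.195],
    [-0.005, -0.003, 0.195],
    [-0.004, -0.003, 0.195],
    [-0.004, -0.003, 0.195],
    [-0.003, -0.003, 0.195],
    [0, 0, 0],
    [0, 0, 0],
  ],
  angular=[
    [0, -0.0018, 0],
    [0, -0.0018, 0],
    [0, -0.0018, 0],
    [0, -0.0018, 0],
    [0, -0.0018, 0],
    [0, -0.0018, 0],
    [0, 0, 0],
    [0, 0, 0],
  ],
  jaw=[0, 0, 0, 0, 0, 0, 0, 0],
)

```text
t: 35.12
tool_pos: [0.4553, 0.0425, 0.0079]
tool_rot: [3.137, -0.518, 2.786]
contact_force: [0.4, 0.7, 0.7]
finger_gap: 0.0427
grasp_force: 0.0
```

```bash
python3 pick.py .4187 .0574 -20.21 2
```

```text
35.1167 [0.4553 0.0425 0.0079] [ 3.137 -0.518  2.786] [-0.1   0.62  1.79  0.14  1.23 -1.39] [0.4 0.7 0.7] 0.04271512608737952
2 x lin [-0.003  0.006  0.021] ang [ 0.0019  0.0016 -0.0009]
```

Correct, close, record the grip pose, then lift.

Call:
step_arm(
  linear=[
    [-0.003, 0.006, 0.024],
    [-0.003, 0.006, 0.024],
    [0, 0, 0],
    [0, 0, 0],
    [0, 0, 0],
    [0, 0, 0],
    [0, 0, 0],
    [0, 0, 0],
  ],
  angular=[
    [0.002, 0, 0],
    [0, 0, 0],
    [0, 0, 0],
    [0, 0, 0],
    [0, 0, 0],
    [0, 0, 0],
    [0, 0, 0],
    [0, 0, 0],
  ],
  jaw=[0, 0, 0, 1, 1, 1, 1, 1],
)

```text
t: 35.78
tool_pos: [0.4552, 0.0451, 0.0032]
tool_rot: [3.14, -0.518, 2.787]
contact_force: [1.2, -1.4, 5.2]
finger_gap: 0.0204
grasp_force: 58.8
```

```bash
cat > lift.py <<'E'
from h import *
T,o=cur();print(o['tool_pos'].round(4),o['tool_rot'].round(3),o['contact_force'].round(1),o['finger_gap'],o['grasp_force'])
x,y,deg=np.load('/tmp/bolt.npy'); u=np.array([np.cos(np.radians(deg)),np.sin(np.radians(deg))])
TB=np.linalg.inv(T)@boltpose([x,y,.0199],u,-5); print(TB[:3].round(4).tolist()); TB[1,3]=0; 
r=TB[:3,0].copy(); th=np.arctan2(r[2],r[0]); TB[:3,0]=[np.cos(th),0,np.sin(th)];TB[:3,1]=[0,1,0];TB[:3,2]=np.cross(TB[:3,0],TB[:3,1]); np.save('/tmp/TB.npy',TB)
L=T.copy(); L[:3,3]+=[0,0,.13]; plan(T,L,5); pre=seatpose(.004,.06)@np.linalg.inv(TB); plan(L,pre)
E
python3 lift.py
```

```text
[0.4552 0.0451 0.0032] [ 3.14  -0.518  2.787] [ 1.2 -1.4  5.2] 0.02038898887142813 58.780421018600464
[[-0.9086, 0.0014, 0.4176, 0.0417], [0.0023, 1.0, 0.0018, -0.0011], [-0.4176, 0.0026, -0.9086, 0.0045]]
5 x lin [ 0.129  0.    -0.226] ang [0. 0. 0.]
8 rows ang [ 0.0022 -0.0689 -0.0254] lins:
[[-0.191, -0.038, -0.074], [-0.196, -0.046, -0.053], [-0.199, -0.054, -0.032], [-0.199, -0.062, -0.01], [-0.196, -0.07, 0.012], [-0.191, -0.078, 0.033], [-0.183, -0.085, 0.054], [-0.172, -0.092, 0.073]]
```

Call:
step_arm(
  linear=[
    [0.129, 0, -0.226],
    [0.129, 0, -0.226],
    [0.129, 0, -0.226],
    [0.129, 0, -0.226],
    [0.129, 0, -0.226],
    [0, 0, 0],
  ],
  angular=[
    [0, 0, 0],
    [0, 0, 0],
    [0, 0, 0],
    [0, 0, 0],
    [0, 0, 0],
    [0, 0, 0],
  ],
  jaw=[1, 1, 1, 1, 1, 1],
)

```text
t: 36.28
tool_pos: [0.4572, 0.045, 0.1354]
tool_rot: [3.138, -0.512, 2.788]
contact_force: [1.6, 0.4, -5.3]
finger_gap: 0.02
grasp_force: 60.0
```

Call:
step_arm(
  linear=[
    [-0.191, -0.038, -0.074],
    [-0.196, -0.046, -0.053],
    [-0.199, -0.054, -0.032],
    [-0.199, -0.062, -0.01],
    [-0.196, -0.07, 0.012],
    [-0.191, -0.078, 0.033],
    [-0.183, -0.085, 0.054],
    [-0.172, -0.092, 0.073],
  ],
  angular=[
    [0.0022, -0.0689, -0.0254],
    [0.0022, -0.0689, -0.0254],
    [0.0022, -0.0689, -0.0254],
    [0.0022, -0.0689, -0.0254],
    [0.0022, -0.0689, -0.0254],
    [0.0022, -0.0689, -0.0254],
    [0.0022, -0.0689, -0.0254],
    [0.0022, -0.0689, -0.0254],
  ],
  jaw=[1, 1, 1, 1, 1, 1, 1, 1],
)

```text
t: 36.95
tool_pos: [0.5937, -0.0397, 0.1053]
tool_rot: [-3.141, 0.353, 3.099]
contact_force: [0.7, 0.1, -6.7]
finger_gap: 0.0202
grasp_force: 59.7
```

```bash
cat >> seat.py <<'E'
w=cap('wrist');P=cloud(w).reshape(-1,3);C=w['image'].reshape(-1,3).astype(int);I=np.linalg.inv(B);Q=P@I[:3,:3].T+I[:3,3]
m=np.isfinite(Q).all(1)&(Q[:,0]>-.02)&(Q[:,0]<.04)&(abs(Q[:,1])<.0235)&(Q[:,2]>.005)&(Q[:,2]<.03)&(C.max(1)-C.min(1)<35); q=Q[m]; h=q[q[:,2]>.015]
print('head in bolt frame x',np.percentile(h[:,0],[3,97]).round(4),'y',np.percentile(h[:,1],[2,98]).round(4),'z',np.median(h[:,2]).round(4))
E
python3 seat.py "[(.004,.025,3),(.004,.003,3)]"
```

```text
36.95 [ 0.5937 -0.0397  0.1053] [-3.141  0.353  3.099] [-0.16  0.23  2.06  0.08  0.5  -1.76] [ 0.7  0.1 -6.7] 0.020179464289802298 59.67783808708191
bolt in seat frame mm [-0.8  0.  59.6] rot deg [0.1 0.1 0.1]
3 x lin [-0.063 -0.     0.098] ang [ 0.     -0.0003  0.0005]
3 x lin [-0.031 -0.     0.067] ang [ 0.  0. -0.]
head in bolt frame x [-0.0012  0.0122] y [-0.0186  0.0192] z 0.0212
```

Call:
step_arm(
  linear=[
    [-0.075, 0, 0.105],
    [-0.075, 0, 0.105],
    [-0.027, 0, 0.105],
    [-0.027, 0, 0.105],
    [-0.027, 0, 0.1],
    [0, 0, 0],
    [0, 0, 0],
  ],
  angular=[
    [0, 0, 0],
    [0, 0, 0],
    [0, 0, 0],
    [0, 0, 0],
    [0, 0, 0],
    [0, 0, 0],
    [0, 0, 0],
  ],
  jaw=[1, 1, 1, 1, 1, 1, 1],
)

```text
t: 37.58
tool_pos: [0.6368, -0.0418, 0.0665]
tool_rot: [3.142, 0.356, 3.096]
contact_force: [5.0, -0.4, -4.4]
finger_gap: 0.0201
grasp_force: 60.2
```

```bash
python3 seat.py "[(.002,.0,3),(-.001,0,2)]"
```

```text
37.5833 [ 0.6368 -0.0418  0.0665] [3.142 0.356 3.096] [-0.15  0.37  1.98  0.09  0.44 -1.75] [ 5.  -0.4 -4.4] 0.020064801614837514 60.192121267318726
bolt in seat frame mm [ 2.3 -0.1  1.5] rot deg [-0.  -0.1 -0. ]
3 x lin [-0.001  0.     0.005] ang [-0.      0.0003 -0.0001]
2 x lin [ 0.014 -0.     0.006] ang [ 0.  0. -0.]
head in bolt frame x [-0.0014  0.012 ] y [-0.0186  0.0192] z 0.0209
```

Call:
step_arm(
  linear=[
    [-0.008, 0, 0.012],
    [-0.005, 0, 0.012],
    [0, 0, 0],
    [0, 0, 0],
  ],
  angular=[
    [0, 0, 0],
    [0, 0, 0],
    [0, 0, 0],
    [0, 0, 0],
  ],
  jaw=[1, 1, 1, 1],
)

```text
t: 37.97
tool_pos: [0.6378, -0.0418, 0.0655]
tool_rot: [3.141, 0.355, 3.096]
contact_force: [4.5, -0.1, -2.4]
finger_gap: 0.0199
grasp_force: 60.3
```

Call:
step_arm(
  linear=[
    [0, 0, 0],
    [0, 0, 0],
    [0, 0, 0],
    [0, 0, 0],
    [0, 0, -0.15],
    [0, 0, -0.3],
    [0, 0, -0.3],
    [0, 0, -0.3],
  ],
  angular=[
    [0, 0, 0],
    [0, 0, 0],
    [0, 0, 0],
    [0, 0, 0],
    [0, 0, 0],
    [0, 0, 0],
    [0, 0, 0],
    [0, 0, 0],
  ],
  jaw=[0.15, 0.15, 0.15, 0.15, 0.15, 0.15, 0.15, 0.15],
)

```text
t: 38.63
tool_pos: [0.5997, -0.04, 0.1644]
tool_rot: [3.141, 0.352, 3.097]
contact_force: [1.3, -0.3, 0.2]
finger_gap: 0.0362
grasp_force: 0.0
```

```bash
python3 chk.py | grep -E " 0\.(01|05|09|12)|tip"
python3 - <<'E'
from h import *
T,o=cur();print(o['tool_pos'],o['tool_rot'])
S=seatpose(0,0); G=S[:3,3]+S[:3,0]*.108; plan(T,grip(G,RPSI,-20,off=.020,back=.08))
E
```

```text
0.01 458 y [-0.0277  0.0281] ztop 0.021
  0.02 181 y [-0.0105  0.0109] ztop 0.0114
  0.03 185 y [-0.0104  0.0109] ztop 0.0113
  0.04 184 y [-0.0103  0.0109] ztop 0.0114
  0.05 183 y [-0.0102  0.0108] ztop 0.011
  0.06 182 y [-0.0101  0.0107] ztop 0.0114
  0.07 323 y [-0.0188  0.0185] ztop 0.0112
  0.08 216 y [-0.017   0.0167] ztop 0.0115
  0.09 201 y [-0.01    0.0106] ztop 0.0113
  0.1 200 y [-0.01    0.0105] ztop 0.0115
  0.11 202 y [-0.01    0.0105] ztop 0.0114
  0.12 199 y [-0.0099  0.0105] ztop 0.0113
 tip 0.1247
 tip 0.125
 tip 0.1286
[ 0.60265979 -0.04046316  0.16764807] [-3.14094294  0.35985432  3.09680555]
6 rows ang [-0.0001  0.0752 -0.    ] lins:
[[-0.151, 0.0, 0.039], [-0.155, 0.0, 0.021], [-0.156, 0.0, 0.002], [-0.155, 0.0, -0.016], [-0.152, 0.0, -0.034], [-0.147, 0.0, -0.052]]
```

Seated again. Same re-grip sequence.

Call:
step_arm(
  linear=[
    [-0.151, 0, 0.039],
    [-0.155, 0, 0.021],
    [-0.156, 0, 0.002],
    [-0.155, 0, -0.016],
    [-0.152, 0, -0.034],
    [-0.147, 0, -0.052],
    [0, 0, 0],
    [0, 0, 0],
  ],
  angular=[
    [0, 0.075, 0],
    [0, 0.075, 0],
    [0, 0.075, 0],
    [0, 0.075, 0],
    [0, 0.075, 0],
    [0, 0.075, 0],
    [0, 0, 0],
    [0, 0, 0],
  ],
  jaw=[0.15, 0.15, 0.15, 0.15, 0.15, 0.15, 0.15, 0.15],
)

```text
t: 39.45
tool_pos: [0.6936, -0.0442, 0.1652]
tool_rot: [3.141, -0.363, 3.097]
contact_force: [-0.7, 0.5, 0.6]
finger_gap: 0.0364
grasp_force: 0.0
```

Call:
step_arm(
  linear=[
    [0, 0, 0.167],
    [0, 0, 0.167],
    [0, 0, 0.167],
    [0, 0, 0.167],
    [0, 0, 0],
    [0, 0, 0],
  ],
  angular=[
    [0, 0, 0],
    [0, 0, 0],
    [0, 0, 0],
    [0, 0, 0],
    [0, 0, 0],
    [0, 0, 0],
  ],
  jaw=[0.15, 0.15, 0.15, 0.15, 0.15, 0.15],
)

```text
t: 39.95
tool_pos: [0.6689, -0.0431, 0.1114]
tool_rot: [3.141, -0.355, 3.097]
contact_force: [-0.0, 0.1, 0.4]
finger_gap: 0.0363
grasp_force: 0.0
```

```bash
sed -i 's/,4)$/,2)/' reg.py; python3 reg.py
```

```text
[ 0.6689 -0.0431  0.1114] [ 3.141 -0.355  3.097] [-0.12  0.73  1.29 -0.02  1.48 -1.64] [-0.   0.1  0.4]
2 x lin [-0.013 -0.     0.042] ang [ 0.0001 -0.0019  0.    ]
```

Call:
step_arm(
  linear=[
    [-0.013, 0, 0.042],
    [-0.013, 0, 0.042],
    [0, 0, 0],
    [0, 0, 0],
    [0, 0, 0],
    [0, 0, 0],
    [0, 0, 0],
    [0, 0, 0],
  ],
  angular=[
    [0, -0.002, 0],
    [0, -0.002, 0],
    [0, 0, 0],
    [0, 0, 0],
    [0, 0, 0],
    [0, 0, 0],
    [0, 0, 0],
    [0, 0, 0],
  ],
  jaw=[0.15, 0.15, 0.15, 1, 1, 1, 1, 1],
)

```text
t: 40.62
tool_pos: [0.6711, -0.0434, 0.1031]
tool_rot: [-3.142, -0.346, 3.097]
contact_force: [0.1, -1.0, 3.8]
finger_gap: 0.02
grasp_force: 59.0
```

```bash
python3 carry.py .50 -.225
```

```text
[ 0.6711 -0.0434  0.1031] [-3.142 -0.346  3.097] [ 0.1 -1.   3.8] 0.019959563466165505 58.958895206451416
[[-0.426, -0.0, 0.905, 0.048], [-0.0, 1.0, -0.0, 0.0], [-0.905, -0.0, -0.426, 0.079], [0.0, 0.0, 0.0, 1.0]]
4 x lin [ 0.182 -0.    -0.141] ang [-0.  0.  0.]
goal [ 0.50915183 -0.22927433  0.17423742] tool z [ 0.38803693 -0.17471243 -0.90493255] [0.146 2.2   0.357]
8 rows ang [ 0.0014 -0.0617  0.0308] lins:
[[0.119, -0.241, 0.052], [0.112, -0.247, 0.041], [0.104, -0.252, 0.031], [0.094, -0.257, 0.022], [0.083, -0.261, 0.014], [0.071, -0.265, 0.007], [0.059, -0.268, 0.002], [0.046, -0.27, -0.003]]
```

Call:
step_arm(
  linear=[
    [0.1, 0, -0.08],
    [0.181, 0, -0.143],
    [0.181, 0, -0.143],
    [0.181, 0, -0.143],
    [0.1, 0, -0.1],
    [0, 0, 0],
  ],
  angular=[
    [0, 0, 0],
    [0, 0, 0],
    [0, 0, 0],
    [0, 0, 0],
    [0, 0, 0],
    [0, 0, 0],
  ],
  jaw=[1, 1, 1, 1, 1, 1],
)

```text
t: 41.12
tool_pos: [0.6218, -0.0411, 0.1876]
tool_rot: [-3.141, -0.343, 3.096]
contact_force: [1.7, 0.0, -5.2]
finger_gap: 0.0203
grasp_force: 58.9
```

Call:
step_arm(
  linear=[
    [0.119, -0.241, 0.052],
    [0.112, -0.247, 0.041],
    [0.104, -0.252, 0.031],
    [0.094, -0.257, 0.022],
    [0.083, -0.261, 0.014],
    [0.071, -0.265, 0.007],
    [0.059, -0.268, 0.002],
    [0.046, -0.27, -0.003],
  ],
  angular=[
    [0.0014, -0.0617, 0.0308],
    [0.0014, -0.0617, 0.0308],
    [0.0014, -0.0617, 0.0308],
    [0.0014, -0.0617, 0.0308],
    [0.0014, -0.0617, 0.0308],
    [0.0014, -0.0617, 0.0308],
    [0.0014, -0.0617, 0.0308],
    [0.0014, -0.0617, 0.0308],
  ],
  jaw=[1, 1, 1, 1, 1, 1, 1, 1],
)

```text
t: 41.78
tool_pos: [0.5065, -0.2294, 0.1768]
tool_rot: [3.141, 0.438, 2.717]
contact_force: [1.7, 0.7, -6.6]
finger_gap: 0.0205
grasp_force: 59.3
```

Call:
step_arm(
  linear=[
    [0.065, 0, 0.14],
    [0.065, 0, 0.14],
    [0.065, 0, 0.14],
    [0.04, 0, 0.08],
    [0, 0, 0],
    [0, 0, 0],
  ],
  angular=[
    [0, 0, 0],
    [0, 0, 0],
    [0, 0, 0],
    [0, 0, 0],
    [0, 0, 0],
    [0, 0, 0],
  ],
  jaw=[1, 1, 1, 1, 1, 1],
)

```text
t: 42.28
tool_pos: [0.5078, -0.2284, 0.1214]
tool_rot: [3.141, 0.434, 2.719]
contact_force: [0.4, -0.2, -4.8]
finger_gap: 0.0206
grasp_force: 59.8
```

```bash
python3 place.py .50 -.225 .0115 3
```

```text
42.2833 [ 0.5078 -0.2284  0.1214] [3.141 0.434 2.719] [-0.53  0.11  2.19  0.11  0.41 -1.77] [ 0.4 -0.2 -4.8] 0.020605661632063354 59.832844734191895
bolt origin [ 0.4981 -0.2239  0.0292] axis [ 0.005 -0.003  1.   ]
in bolt frame n 4771
  0.0 37 y [-0.0095  0.0129] zmax 0.02
  0.01 260 y [-0.0182  0.0184] zmax 0.0204
  0.02 153 y [-0.0102  0.0101] zmax 0.0109
  0.03 167 y [-0.0098  0.0098] zmax 0.0111
  0.04 179 y [-0.0095  0.0095] zmax 0.0112
  0.05 198 y [-0.0091  0.0097] zmax 0.0111
  0.06 220 y [-0.0098  0.0099] zmax 0.0112
  0.07 258 y [-0.0097  0.0096] zmax 0.0111
  0.08 291 y [-0.0093  0.0098] zmax 0.0114
3 x lin [ 0.02  -0.001  0.056] ang [ 0.0002 -0.0012  0.    ]
```

Call:
step_arm(
  linear=[
    [0.025, 0, 0.053],
    [0.025, 0, 0.053],
    [0.02, 0, 0.04],
    [0, 0, 0],
    [0, 0, 0],
  ],
  angular=[
    [0, -0.001, 0],
    [0, -0.001, 0],
    [0, -0.001, 0],
    [0, 0, 0],
    [0, 0, 0],
  ],
  jaw=[1, 1, 1, 1, 1],
)

```text
t: 42.75
tool_pos: [0.5082, -0.2288, 0.1062]
tool_rot: [3.141, 0.441, 2.719]
contact_force: [-0.2, 1.0, -5.6]
finger_gap: 0.0197
grasp_force: 59.9
```

Call:
step_arm(
  linear=[
    [0.006, 0, 0.013],
    [0, 0, 0],
    [0, 0, 0],
  ],
  angular=[
    [0, 0, 0],
    [0, 0, 0],
    [0, 0, 0],
  ],
  jaw=[1, 1, 1],
)

```text
t: 43.0
tool_pos: [0.509, -0.2293, 0.1057]
tool_rot: [3.141, 0.443, 2.719]
contact_force: [-0.4, -0.3, -5.4]
finger_gap: 0.0205
grasp_force: 59.9
```

Call:
step_arm(
  linear=[
    [0.006, 0, 0.013],
    [0, 0, 0],
    [0, 0, 0],
  ],
  angular=[
    [0, 0, 0],
    [0, 0, 0],
    [0, 0, 0],
  ],
  jaw=[1, 1, 1],
)

```text
t: 43.25
tool_pos: [0.5088, -0.2293, 0.104]
tool_rot: [3.141, 0.443, 2.719]
contact_force: [0.1, 0.6, -5.7]
finger_gap: 0.02
grasp_force: 59.9
```

Call:
step_arm(
  linear=[
    [0.003, 0, 0.006],
    [0, 0, 0],
    [0, 0, 0],
  ],
  angular=[
    [0, 0, 0],
    [0, 0, 0],
    [0, 0, 0],
  ],
  jaw=[1, 1, 1],
)

```text
t: 43.5
tool_pos: [0.5091, -0.2295, 0.1037]
tool_rot: [3.141, 0.444, 2.719]
contact_force: [0.0, 0.0, -3.8]
finger_gap: 0.0202
grasp_force: 60.0
```

Call:
step_arm(
  linear=[
    [0, 0, 0],
    [0, 0, 0],
    [0, 0, 0],
    [0, 0, 0],
    [0, 0, -0.2],
    [0, 0, -0.35],
    [0, 0, -0.35],
    [0, 0, -0.35],
  ],
  angular=[
    [0, 0, 0],
    [0, 0, 0],
    [0, 0, 0],
    [0, 0, 0],
    [0, 0, 0],
    [0, 0, 0],
    [0, 0, 0],
    [0, 0, 0],
  ],
  jaw=[0.1, 0.1, 0.1, 0.1, 0.1, 0.1, 0.1, 0.1],
)

```text
t: 44.17
tool_pos: [0.4594, -0.2071, 0.2175]
tool_rot: [3.141, 0.443, 2.719]
contact_force: [1.5, -0.8, -0.1]
finger_gap: 0.0383
grasp_force: 0.0
```

```bash
python3 chkboard.py
python3 - <<'E'
from h import *
T,o=cur();print(o['tool_pos'],o['tool_rot'])
plan(T,tp([.47,.20,.22],.14,0),11)
E
```

```text
scene 147 tops [ 0.524 -0.261] 0.143
   mid [ 0.525 -0.261]
side 155 tops [ 0.517 -0.269] 0.145
   mid [ 0.517 -0.274]
[ 0.4628079  -0.20907227  0.2240146 ] [-3.13995837  0.45696732  2.71952543]
11 rows ang [-0.0075  0.0257 -0.032 ] lins:
[[0.133, 0.342, -0.062], [0.118, 0.349, -0.053], [0.102, 0.355, -0.044], [0.086, 0.36, -0.036], [0.069, 0.364, -0.029], [0.052, 0.368, -0.022], [0.034, 0.37, -0.016], [0.016, 0.371, -0.01], [-0.003, 0.372, -0.006], [-0.021, 0.371, -0.002], [-0.04, 0.37, 0.001]]
```

Call:
step_arm(
  linear=[
    [0.133, 0.342, -0.062],
    [0.118, 0.349, -0.053],
    [0.102, 0.355, -0.044],
    [0.086, 0.36, -0.036],
    [0.069, 0.364, -0.029],
    [0.052, 0.368, -0.022],
    [0.034, 0.37, -0.016],
    [0.016, 0.371, -0.01],
  ],
  angular=[
    [-0.0075, 0.0257, -0.032],
    [-0.0075, 0.0257, -0.032],
    [-0.0075, 0.0257, -0.032],
    [-0.0075, 0.0257, -0.032],
    [-0.0075, 0.0257, -0.032],
    [-0.0075, 0.0257, -0.032],
    [-0.0075, 0.0257, -0.032],
    [-0.0075, 0.0257, -0.032],
  ],
  jaw=[0, 0, 0, 0, 0, 0, 0, 0],
)

```text
t: 44.93
tool_pos: [0.4651, 0.0922, 0.2156]
tool_rot: [-3.122, 0.111, 3.135]
contact_force: [0.8, -0.8, 0.5]
finger_gap: 0.043
grasp_force: 0.0
```

Call:
step_arm(
  linear=[
    [-0.003, 0.372, -0.006],
    [-0.021, 0.371, -0.002],
    [-0.04, 0.37, 0.001],
    [0, 0, 0],
    [0, 0, 0],
  ],
  angular=[
    [-0.0075, 0.0257, -0.032],
    [-0.0075, 0.0257, -0.032],
    [-0.0075, 0.0257, -0.032],
    [0, 0, 0],
    [0, 0, 0],
  ],
  jaw=[0, 0, 0, 0, 0],
)

```text
t: 45.35
tool_pos: [0.4674, 0.2033, 0.2145]
tool_rot: [3.134, -0.011, -2.998]
contact_force: [0.4, -0.7, 0.4]
finger_gap: 0.043
grasp_force: 0.0
```

Run:
```python
from h import *
T,o=cur();print(o['t'],o['tool_pos'],o['tool_rot'],o['q'].round(2))
w=cap('wrist')
save(w['image'],'wrA.png')
P=cloud(w).reshape(-1,3);C=w['image'].reshape(-1,3).astype(int);ok=np.isfinite(P).all(1)
h=P[ok&(C.max(1)-C.min(1)<40)&(P[:,2]>.036)&(P[:,2]<.044)&(P[:,0]>.40)&(P[:,0]<.485)&(P[:,1]>.15)&(P[:,1]<.29)]; print('head',len(h),h.min(0) if len(h) else '',h.max(0) if len(h) else '')
hh=P[ok&(P[:,2]>.045)&(P[:,2]<.07)&(P[:,0]>.46)&(P[:,0]<.6)&(P[:,1]>.22)&(P[:,1]<.3)]; print('handle/bar',hh.min(0),hh.max(0))
try: bolts(w,dict(A=(.40,.575,.17,.249)))
except Exception as e: print(e)
```

```text
45.35 [0.46737016 0.20326517 0.21454999] [ 3.1335505  -0.01103145 -2.99812102] [ 0.32  0.1   1.91  0.01  1.14 -1.4 ]
head 480 [0.42875327 0.20063741 0.03672306] [0.44805173 0.24106708 0.04310666]
handle/bar [0.48667358 0.24657724 0.04563151] [0.55444772 0.29978745 0.05952861]
A origin [0.4311 0.2197] deg 9.11 lateral off 0.0003 tip at 0.1228 head [0.014 0.04 ] ztop 0.0411 grip45 [0.4756 0.2268] grip36 [0.4667 0.2254]
```

View pics/wrA.png

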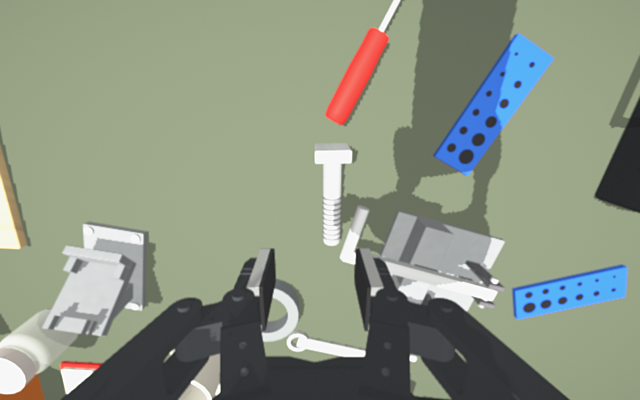

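The picture shows bolt A at (333,195), just beside the bar's handle at (352,235), with the bar down. I'll grip it near the head with the tool straight down, shift it clear, then re-grip it tilted.

Run:
```python
from h import *
T,o=cur(); B=grip(np.array([.4607,.2245,.0173]),.159,0); plan(T,B,7); print(B[:3,3])
```

```text
7 rows ang [ 0.0007 -0.0011 -0.0016] lins:
[[0.001, 0.031, 0.302], [0.001, 0.031, 0.302], [0.001, 0.032, 0.302], [0.002, 0.032, 0.302], [0.002, 0.032, 0.302], [0.003, 0.033, 0.302], [0.003, 0.033, 0.302]]
[0.4607 0.2245 0.0033]
```

Call:
step_arm(
  linear=[
    [0.003, 0.055, 0.302],
    [0.003, 0.055, 0.302],
    [0.003, 0.055, 0.302],
    [0.003, 0.055, 0.302],
    [0, 0, 0.302],
    [0, 0, 0.302],
    [0, 0, 0.28],
    [0, 0, 0],
  ],
  angular=[
    [0.001, -0.001, -0.002],
    [0.001, -0.001, -0.002],
    [0.001, -0.001, -0.002],
    [0.001, -0.001, -0.002],
    [0.001, -0.001, -0.002],
    [0, 0, -0.002],
    [0, 0, 0],
    [0, 0, 0],
  ],
  jaw=[0.1, 0.1, 0.1, 0.1, 0.1, 0.1, 0.1, 0.1],
)

```text
t: 46.07
tool_pos: [0.4559, 0.2204, 0.0011]
tool_rot: [-3.139, -0.014, -2.984]
contact_force: [-0.5, -0.4, 0.2]
finger_gap: 0.0381
grasp_force: 0.0
```

Run:
```python
from h import *
T,o=cur(); print(o['tool_pos'],o['tool_rot'],o['contact_force']); B=grip(np.array([.4607,.2245,.0173]),.159,0); plan(T,B,2)
```

```text
[0.45591394 0.22036196 0.00107007] [-3.13946727 -0.01400056 -2.98444723] [-0.52639335 -0.44311797  0.22307509]
2 rows ang [-0.0007 -0.0045 -0.0006] lins:
[[-0.027, 0.017, -0.012], [-0.027, 0.017, -0.011]]
```

Call:
step_arm(
  linear=[
    [-0.027, 0.017, -0.008],
    [-0.027, 0.017, -0.008],
    [0, 0, 0],
    [0, 0, 0],
    [0, 0, 0],
    [0, 0, 0],
    [0, 0, 0],
    [0, 0, 0],
  ],
  angular=[
    [0, -0.004, 0],
    [0, -0.004, 0],
    [0, 0, 0],
    [0, 0, 0],
    [0, 0, 0],
    [0, 0, 0],
    [0, 0, 0],
    [0, 0, 0],
  ],
  jaw=[0.1, 0.1, 0.1, 1, 1, 1, 1, 1],
)

```text
t: 46.73
tool_pos: [0.468, 0.229, 0.0104]
tool_rot: [3.14, 0.014, -2.982]
contact_force: [-1.0, -0.7, 7.1]
finger_gap: 0.0196
grasp_force: 58.5
```

Call:
step_arm(
  linear=[
    [0, 0, -0.06],
    [0, -0.1, -0.06],
    [0, -0.2, -0.06],
    [0, -0.2, -0.1],
    [0, -0.2, 0],
    [0, -0.2, 0],
    [0, -0.1, 0],
    [0, 0, 0],
  ],
  angular=[
    [0, 0, 0],
    [0, 0, 0],
    [0, 0, 0],
    [0, 0, 0],
    [0, 0, 0],
    [0, 0, 0],
    [0, 0, 0],
    [0, 0, 0],
  ],
  jaw=[1, 1, 1, 1, 1, 1, 1, 1],
)

```text
t: 47.4
tool_pos: [0.4811, 0.1272, 0.0357]
tool_rot: [3.141, 0.009, -2.985]
contact_force: [0.3, 0.2, -4.7]
finger_gap: 0.0195
grasp_force: 59.3
```

Run:
```python
from h import *
T,o=cur(); print(o['tool_pos'],o['tool_rot'],o['contact_force'],o['finger_gap'],o['grasp_force'])
w=cap('wrist'); held(w,T)
```

```text
[0.48111032 0.1271881  0.03568834] [ 3.14141221  0.00856991 -2.98499129] [ 0.33492211  0.17654634 -4.67486112] 0.01953045197462676 59.34355616569519
held n 6155
0.014 292 y -0.0296 0.0299 z -0.0523 0.0366
0.02 139 y -0.0283 0.03 z -0.0217 0.0368
0.026 930 y -0.0265 0.03 z -0.0322 0.0363
0.032 1359 y -0.0244 0.03 z -0.0326 0.0367
0.038 3277 y -0.0195 0.0297 z -0.0328 0.0368
0.044 151 y -0.0188 0.0191 z -0.0031 0.0068
```

Call:
step_arm(
  linear=[
    [0, 0, 0.08],
    [0, 0, 0.08],
    [0, 0, 0.07],
    [0, 0, 0],
    [0, 0, 0],
  ],
  angular=[
    [0, 0, 0],
    [0, 0, 0],
    [0, 0, 0],
    [0, 0, 0],
    [0, 0, 0],
  ],
  jaw=[1, 1, 1, 1, 1],
)

```text
t: 47.87
tool_pos: [0.4808, 0.1299, 0.0117]
tool_rot: [3.141, 0.007, -2.981]
contact_force: [0.2, -0.4, -3.9]
finger_gap: 0.0193
grasp_force: 59.5
```

Call:
step_arm(
  linear=[
    [0, 0, 0.015],
    [0, 0, 0],
    [0, 0, 0],
  ],
  angular=[
    [0, 0, 0],
    [0, 0, 0],
    [0, 0, 0],
  ],
  jaw=[1, 1, 1],
)

```text
t: 48.12
tool_pos: [0.4818, 0.1297, 0.0112]
tool_rot: [3.141, 0.01, -2.982]
contact_force: [-0.0, -0.9, -3.9]
finger_gap: 0.0194
grasp_force: 59.5
```

Call:
step_arm(
  linear=[
    [0, 0, 0.008],
    [0, 0, 0],
    [0, 0, 0],
    [0, 0, 0],
    [0, 0, 0],
    [0, 0, -0.2],
    [0, 0, -0.35],
    [0, 0, -0.35],
  ],
  angular=[
    [0, 0, 0],
    [0, 0, 0],
    [0, 0, 0],
    [0, 0, 0],
    [0, 0, 0],
    [0, 0, 0],
    [0, 0, 0],
    [0, 0, 0],
  ],
  jaw=[1, 1, 0, 0, 0, 0, 0, 0],
)

```text
t: 48.78
tool_pos: [0.4797, 0.129, 0.1005]
tool_rot: [3.141, 0.006, -2.983]
contact_force: [0.6, 0.3, -0.1]
finger_gap: 0.0425
grasp_force: 0.0
```

Run:
```python
from h import *
T,o=cur(); print(o['tool_pos'],o['tool_rot'])
w=cap('wrist'); r=bolts(w,dict(A=(.40,.60,.07,.19)))
og,u=r['A']; G=np.r_[og+.045*u,.016]; plan(T,grip(G,np.arctan2(u[1],u[0]),-30,back=.10),6)
```

```text
[0.47969647 0.12896888 0.10048983] [ 3.14094592  0.00649787 -2.98250822]
A origin [0.4436 0.124 ] deg 8.48 lateral off -0.0 tip at 0.1232 head [0.014 0.04 ] ztop 0.0412 grip45 [0.4881 0.1307] grip36 [0.4792 0.1294]
6 rows ang [-0.0002  0.0562  0.0012] lins:
[[-0.086, -0.0, 0.017], [-0.087, -0.0, 0.01], [-0.088, 0.0, 0.002], [-0.087, 0.0, -0.006], [-0.087, 0.0, -0.014], [-0.085, 0.001, -0.021]]
```

Call:
step_arm(
  linear=[
    [-0.086, 0, 0.017],
    [-0.087, 0, 0.01],
    [-0.088, 0, 0.002],
    [-0.087, 0, -0.006],
    [-0.087, 0, -0.014],
    [-0.085, 0.001, -0.021],
    [0, 0, 0],
    [0, 0, 0],
  ],
  angular=[
    [0, 0.0562, 0.001],
    [0, 0.0562, 0.001],
    [0, 0.0562, 0.001],
    [0, 0.0562, 0.001],
    [0, 0.0562, 0.001],
    [0, 0.0562, 0.001],
    [0, 0, 0],
    [0, 0, 0],
  ],
  jaw=[0, 0, 0, 0, 0, 0, 0, 0],
)

```text
t: 49.5
tool_pos: [0.5322, 0.1372, 0.0885]
tool_rot: [-3.14, -0.522, -2.993]
contact_force: [0.3, -0.2, 0.2]
finger_gap: 0.0424
grasp_force: 0.0
```

```bash
python3 pick.py .4436 .124 8.48 6 "(.40,.60,.07,.19)"
```

```text
49.5 [0.5322 0.1372 0.0885] [-3.14  -0.522 -2.993] [ 0.17  0.66  1.52  0.01  1.49 -1.55] [ 0.3 -0.2  0.2] 0.04241801316838907
X origin [0.4441 0.1239] deg 8.63 lateral off -0.0001 tip at 0.1229 head [0.015 0.04 ] ztop 0.0412 grip45 [0.4886 0.1307] grip36 [0.4797 0.1293]
6 x lin [0.004 0.    0.165] ang [-0.0001  0.0002 -0.0001]
```

Call:
step_arm(
  linear=[
    [0.004, 0, 0.165],
    [0.004, 0, 0.165],
    [0.004, 0, 0.165],
    [0.004, 0, 0.165],
    [0.004, 0, 0.165],
    [0.004, 0, 0.165],
    [0, 0, 0],
    [0, 0, 0],
  ],
  angular=[
    [0, 0, 0],
    [0, 0, 0],
    [0, 0, 0],
    [0, 0, 0],
    [0, 0, 0],
    [0, 0, 0],
    [0, 0, 0],
    [0, 0, 0],
  ],
  jaw=[0, 0, 0, 0, 0, 0, 0, 0],
)

```text
t: 50.22
tool_pos: [0.4801, 0.1295, 0.007]
tool_rot: [-3.14, -0.52, -2.992]
contact_force: [0.5, -0.0, -0.1]
finger_gap: 0.0427
grasp_force: 0.0
```

```bash
python3 pick.py .4441 .1239 8.63 2
```

```text
50.2167 [0.4801 0.1295 0.007 ] [-3.14  -0.52  -2.992] [ 0.17  0.7   1.66  0.01  1.3  -1.56] [ 0.5 -0.  -0.1] 0.042748770205261646
2 x lin [-0.015 -0.     0.01 ] ang [-0.0004  0.0012 -0.0003]
```

Call:
step_arm(
  linear=[
    [-0.015, 0, 0.014],
    [-0.015, 0, 0.014],
    [0, 0, 0],
    [0, 0, 0],
    [0, 0, 0],
    [0, 0, 0],
    [0, 0, 0],
    [0, 0, 0],
  ],
  angular=[
    [0, 0, 0],
    [0, 0, 0],
    [0, 0, 0],
    [0, 0, 0],
    [0, 0, 0],
    [0, 0, 0],
    [0, 0, 0],
    [0, 0, 0],
  ],
  jaw=[0, 0, 0, 1, 1, 1, 1, 1],
)

```text
t: 50.88
tool_pos: [0.4833, 0.1298, 0.0025]
tool_rot: [-3.14, -0.519, -2.992]
contact_force: [2.0, 0.7, 3.6]
finger_gap: 0.02
grasp_force: 58.7
```

```bash
python3 lift.py
```

```text
[0.4833 0.1298 0.0025] [-3.14  -0.519 -2.992] [2.  0.7 3.6] 0.019977539868769368 58.66096258163452
[[-0.9083, 0.0012, 0.4183, 0.0431], [0.0005, 1.0, -0.0016, -0.0], [-0.4183, -0.0013, -0.9083, 0.0045]]
5 x lin [ 0.129 -0.    -0.226] ang [ 0.  0. -0.]
8 rows ang [-0.0015 -0.0692  0.016 ] lins:
[[-0.11, -0.231, -0.029], [-0.118, -0.228, -0.017], [-0.125, -0.225, -0.005], [-0.131, -0.222, 0.009], [-0.134, -0.219, 0.023], [-0.137, -0.215, 0.037], [-0.137, -0.212, 0.051], [-0.136, -0.209, 0.066]]
```

Call:
step_arm(
  linear=[
    [0.129, 0, -0.226],
    [0.129, 0, -0.226],
    [0.129, 0, -0.226],
    [0.129, 0, -0.226],
    [0.129, 0, -0.226],
    [0, 0, 0],
  ],
  angular=[
    [0, 0, 0],
    [0, 0, 0],
    [0, 0, 0],
    [0, 0, 0],
    [0, 0, 0],
    [0, 0, 0],
  ],
  jaw=[1, 1, 1, 1, 1, 1],
)

```text
t: 51.38
tool_pos: [0.4855, 0.1306, 0.1355]
tool_rot: [-3.14, -0.512, -2.992]
contact_force: [1.5, 0.2, -3.3]
finger_gap: 0.0201
grasp_force: 59.4
```

Call:
step_arm(
  linear=[
    [-0.11, -0.231, -0.029],
    [-0.118, -0.228, -0.017],
    [-0.125, -0.225, -0.005],
    [-0.131, -0.222, 0.009],
    [-0.134, -0.219, 0.023],
    [-0.137, -0.215, 0.037],
    [-0.137, -0.212, 0.051],
    [-0.136, -0.209, 0.066],
  ],
  angular=[
    [-0.0015, -0.0692, 0.016],
    [-0.0015, -0.0692, 0.016],
    [-0.0015, -0.0692, 0.016],
    [-0.0015, -0.0692, 0.016],
    [-0.0015, -0.0692, 0.016],
    [-0.0015, -0.0692, 0.016],
    [-0.0015, -0.0692, 0.016],
    [-0.0015, -0.0692, 0.016],
  ],
  jaw=[1, 1, 1, 1, 1, 1, 1, 1],
)

```text
t: 52.05
tool_pos: [0.5954, -0.0406, 0.1066]
tool_rot: [3.141, 0.353, 3.095]
contact_force: [1.1, 1.1, -4.3]
finger_gap: 0.0201
grasp_force: 59.4
```

```bash
python3 seat.py "[(.004,.03,3),(.004,.003,3)]"
```

```text
52.05 [ 0.5954 -0.0406  0.1066] [3.141 0.353 3.095] [-0.16  0.24  2.06  0.08  0.5  -1.75] [ 1.1  1.1 -4.3] 0.020114998013415725 59.38768923282623
bolt in seat frame mm [ 0.2 -0.7 59.9] rot deg [-0.1  0.  -0.1]
3 x lin [-0.053  0.003  0.085] ang [-0.0001 -0.0001 -0.0004]
3 x lin [-0.038 -0.     0.082] ang [-0.  0. -0.]
head in bolt frame x [-0.0008  0.0126] y [-0.0187  0.0191] z 0.0212
```

Call:
step_arm(
  linear=[
    [-0.075, 0.003, 0.105],
    [-0.075, 0.003, 0.105],
    [-0.027, 0, 0.105],
    [-0.027, 0, 0.105],
    [-0.027, 0, 0.1],
    [0, 0, 0],
    [0, 0, 0],
  ],
  angular=[
    [0, 0, 0],
    [0, 0, 0],
    [0, 0, 0],
    [0, 0, 0],
    [0, 0, 0],
    [0, 0, 0],
    [0, 0, 0],
  ],
  jaw=[1, 1, 1, 1, 1, 1, 1],
)

```text
t: 52.68
tool_pos: [0.6373, -0.041, 0.067]
tool_rot: [3.141, 0.353, 3.096]
contact_force: [4.0, 0.2, -2.9]
finger_gap: 0.0199
grasp_force: 60.1
```

```bash
python3 seat.py "[(.002,.0,2)]"
```

```text
52.6833 [ 0.6373 -0.041   0.067 ] [3.141 0.353 3.096] [-0.15  0.37  1.97  0.08  0.45 -1.75] [ 4.   0.2 -2.9] 0.019901134109869677 60.084367990493774
bolt in seat frame mm [1.8 0.8 2.3] rot deg [-0.   0.1 -0. ]
2 x lin [-0.005 -0.004  0.01 ] ang [ 0.     -0.0004 -0.0001]
head in bolt frame x [-0.0009  0.0126] y [-0.0188  0.0191] z 0.021
```

Call:
step_arm(
  linear=[
    [-0.01, -0.004, 0.014],
    [-0.007, -0.004, 0.014],
    [0, 0, 0],
    [0, 0, 0],
  ],
  angular=[
    [0, 0, 0],
    [0, 0, 0],
    [0, 0, 0],
    [0, 0, 0],
  ],
  jaw=[1, 1, 1, 1],
)

```text
t: 53.07
tool_pos: [0.6387, -0.0416, 0.0656]
tool_rot: [3.141, 0.351, 3.096]
contact_force: [1.7, -0.4, -3.0]
finger_gap: 0.02
grasp_force: 59.9
```

Call:
step_arm(
  linear=[
    [0, 0, 0],
    [0, 0, 0],
    [0, 0, 0],
    [0, 0, 0],
    [0, 0, -0.15],
    [0, 0, -0.3],
    [0, 0, -0.3],
    [0, 0, -0.3],
  ],
  angular=[
    [0, 0, 0],
    [0, 0, 0],
    [0, 0, 0],
    [0, 0, 0],
    [0, 0, 0],
    [0, 0, 0],
    [0, 0, 0],
    [0, 0, 0],
  ],
  jaw=[0.15, 0.15, 0.15, 0.15, 0.15, 0.15, 0.15, 0.15],
)

```text
t: 53.73
tool_pos: [0.6022, -0.0402, 0.165]
tool_rot: [3.141, 0.351, 3.096]
contact_force: [0.6, -0.3, -0.4]
finger_gap: 0.0363
grasp_force: 0.0
```

```bash
python3 chk.py | grep -E " 0\.(01|05|09|12)|tip"
python3 - <<'E'
from h import *
T,o=cur();print(o['tool_pos'],o['tool_rot'])
S=seatpose(0,0); G=S[:3,3]+S[:3,0]*.108; plan(T,grip(G,RPSI,-20,off=.020,back=.08))
E
```

```text
0.01 451 y [-0.0276  0.0279] ztop 0.021
  0.02 184 y [-0.0105  0.0108] ztop 0.0112
  0.03 182 y [-0.0105  0.0107] ztop 0.0112
  0.04 187 y [-0.0104  0.0107] ztop 0.0114
  0.05 187 y [-0.0103  0.0106] ztop 0.0113
  0.06 200 y [-0.0101  0.0105] ztop 0.0115
  0.07 282 y [-0.0188  0.0184] ztop 0.0113
  0.08 229 y [-0.017   0.0166] ztop 0.0112
  0.09 192 y [-0.01    0.0105] ztop 0.0114
  0.1 209 y [-0.01    0.0104] ztop 0.0113
  0.11 206 y [-0.0098  0.0113] ztop 0.0114
  0.12 207 y [-0.0099  0.0111] ztop 0.0111
 tip 0.1242
 tip 0.1249
 tip 0.1267
[ 0.60507084 -0.04059537  0.16824355] [-3.14098513  0.35925578  3.09639724]
6 rows ang [-0.0001  0.0752 -0.    ] lins:
[[-0.147, 0.001, 0.038], [-0.15, 0.001, 0.021], [-0.152, 0.001, 0.003], [-0.151, 0.001, -0.015], [-0.148, 0.001, -0.033], [-0.143, 0.001, -0.05]]
```

Call:
step_arm(
  linear=[
    [-0.147, 0, 0.038],
    [-0.15, 0, 0.021],
    [-0.152, 0, 0.003],
    [-0.151, 0, -0.015],
    [-0.148, 0, -0.033],
    [-0.143, 0, -0.05],
    [0, 0, 0],
    [0, 0, 0],
  ],
  angular=[
    [0, 0.075, 0],
    [0, 0.075, 0],
    [0, 0.075, 0],
    [0, 0.075, 0],
    [0, 0.075, 0],
    [0, 0.075, 0],
    [0, 0, 0],
    [0, 0, 0],
  ],
  jaw=[0.15, 0.15, 0.15, 0.15, 0.15, 0.15, 0.15, 0.15],
)

```text
t: 54.55
tool_pos: [0.6932, -0.0442, 0.1649]
tool_rot: [3.14, -0.364, 3.097]
contact_force: [-1.1, 0.2, 0.7]
finger_gap: 0.036
grasp_force: 0.0
```

Call:
step_arm(
  linear=[
    [0, 0, 0.167],
    [0, 0, 0.167],
    [0, 0, 0.167],
    [0, 0, 0.167],
    [0, 0, 0],
    [0, 0, 0],
  ],
  angular=[
    [0, 0, 0],
    [0, 0, 0],
    [0, 0, 0],
    [0, 0, 0],
    [0, 0, 0],
    [0, 0, 0],
  ],
  jaw=[0.15, 0.15, 0.15, 0.15, 0.15, 0.15],
)

```text
t: 55.05
tool_pos: [0.6684, -0.0431, 0.111]
tool_rot: [3.141, -0.356, 3.096]
contact_force: [0.6, 1.2, 0.5]
finger_gap: 0.0361
grasp_force: 0.0
```

```bash
python3 reg.py
```

```text
[ 0.6684 -0.0431  0.111 ] [ 3.141 -0.356  3.096] [-0.12  0.73  1.29 -0.02  1.48 -1.64] [0.6 1.2 0.5]
2 x lin [-0.014 -0.     0.04 ] ang [ 0.0002 -0.0023 -0.0001]
```

Call:
step_arm(
  linear=[
    [-0.014, 0, 0.04],
    [-0.014, 0, 0.042],
    [0, 0, 0],
    [0, 0, 0],
    [0, 0, 0],
    [0, 0, 0],
    [0, 0, 0],
    [0, 0, 0],
  ],
  angular=[
    [0, -0.002, 0],
    [0, -0.002, 0],
    [0, 0, 0],
    [0, 0, 0],
    [0, 0, 0],
    [0, 0, 0],
    [0, 0, 0],
    [0, 0, 0],
  ],
  jaw=[0.15, 0.15, 0.15, 1, 1, 1, 1, 1],
)

```text
t: 55.72
tool_pos: [0.6708, -0.0432, 0.1028]
tool_rot: [3.141, -0.347, 3.096]
contact_force: [0.9, 0.8, 3.1]
finger_gap: 0.0203
grasp_force: 58.9
```

```bash
python3 carry.py .425 -.222
```

```text
[ 0.6708 -0.0432  0.1028] [ 3.141 -0.347  3.096] [0.9 0.8 3.1] 0.0202876578998716 58.90052676200867
[[-0.424, 0.0, 0.906, 0.048], [0.0, 1.0, 0.0, -0.0], [-0.906, 0.0, -0.424, 0.079], [0.0, 0.0, 0.0, 1.0]]
4 x lin [ 0.183  0.    -0.141] ang [ 0. -0. -0.]
goal [ 0.43394351 -0.22660253  0.1738571 ] tool z [ 0.37632426 -0.19608197 -0.90550092] [0.015 2.345 0.343]
8 rows ang [ 0.0016 -0.0615  0.0356] lins:
[[0.207, -0.242, 0.084], [0.201, -0.254, 0.065], [0.192, -0.264, 0.047], [0.18, -0.275, 0.029], [0.167, -0.284, 0.013], [0.151, -0.293, -0.001], [0.134, -0.301, -0.014], [0.115, -0.308, -0.026]]
```

Call:
step_arm(
  linear=[
    [0.1, 0, -0.08],
    [0.181, 0, -0.143],
    [0.181, 0, -0.143],
    [0.181, 0, -0.143],
    [0.1, 0, -0.1],
    [0, 0, 0],
  ],
  angular=[
    [0, 0, 0],
    [0, 0, 0],
    [0, 0, 0],
    [0, 0, 0],
    [0, 0, 0],
    [0, 0, 0],
  ],
  jaw=[1, 1, 1, 1, 1, 1],
)

```text
t: 56.22
tool_pos: [0.6217, -0.0412, 0.1877]
tool_rot: [-3.141, -0.344, 3.096]
contact_force: [1.0, 0.0, -3.8]
finger_gap: 0.0205
grasp_force: 58.8
```

Call:
step_arm(
  linear=[
    [0.207, -0.242, 0.084],
    [0.201, -0.254, 0.065],
    [0.192, -0.264, 0.047],
    [0.18, -0.275, 0.029],
    [0.167, -0.284, 0.013],
    [0.151, -0.293, -0.001],
    [0.134, -0.301, -0.014],
    [0.115, -0.308, -0.026],
  ],
  angular=[
    [0.0016, -0.0615, 0.0356],
    [0.0016, -0.0615, 0.0356],
    [0.0016, -0.0615, 0.0356],
    [0.0016, -0.0615, 0.0356],
    [0.0016, -0.0615, 0.0356],
    [0.0016, -0.0615, 0.0356],
    [0.0016, -0.0615, 0.0356],
    [0.0016, -0.0615, 0.0356],
  ],
  jaw=[1, 1, 1, 1, 1, 1, 1, 1],
)

```text
t: 56.88
tool_pos: [0.4313, -0.2264, 0.1768]
tool_rot: [3.141, 0.439, 2.658]
contact_force: [1.7, 0.2, -4.6]
finger_gap: 0.0205
grasp_force: 59.3
```

Call:
step_arm(
  linear=[
    [0.065, 0, 0.14],
    [0.065, 0, 0.14],
    [0.065, 0, 0.14],
    [0.04, 0, 0.08],
    [0, 0, 0],
    [0, 0, 0],
  ],
  angular=[
    [0, 0, 0],
    [0, 0, 0],
    [0, 0, 0],
    [0, 0, 0],
    [0, 0, 0],
    [0, 0, 0],
  ],
  jaw=[1, 1, 1, 1, 1, 1],
)

```text
t: 57.38
tool_pos: [0.4327, -0.2256, 0.1214]
tool_rot: [3.141, 0.434, 2.66]
contact_force: [-0.4, -0.3, -3.6]
finger_gap: 0.0201
grasp_force: 59.7
```

```bash
python3 place.py .425 -.222 .0115 3
```

```text
57.3833 [ 0.4327 -0.2256  0.1214] [3.141 0.434 2.66 ] [-0.6  -0.03  2.34  0.13  0.4  -1.81] [-0.4 -0.3 -3.6] 0.020115201363621618 59.674299359321594
bolt origin [ 0.4234 -0.2208  0.0296] axis [ 0.004 -0.002  1.   ]
in bolt frame n 4790
  0.0 24 y [-0.0078  0.0175] zmax 0.0198
  0.01 268 y [-0.0178  0.0189] zmax 0.0204
  0.02 153 y [-0.0095  0.0104] zmax 0.0108
  0.03 167 y [-0.0096  0.0101] zmax 0.0106
  0.04 182 y [-0.0092  0.0103] zmax 0.011
  0.05 206 y [-0.0093  0.0105] zmax 0.011
  0.06 218 y [-0.009   0.0101] zmax 0.0111
  0.07 274 y [-0.0093  0.0104] zmax 0.0112
  0.08 291 y [-0.009   0.0099] zmax 0.0111
3 x lin [ 0.021 -0.001  0.057] ang [ 0.    -0.001 -0.   ]
```

Call:
step_arm(
  linear=[
    [0.025, 0, 0.053],
    [0.025, 0, 0.053],
    [0.02, 0, 0.04],
    [0, 0, 0],
    [0, 0, 0],
  ],
  angular=[
    [0, -0.001, 0],
    [0, -0.001, 0],
    [0, -0.001, 0],
    [0, 0, 0],
    [0, 0, 0],
  ],
  jaw=[1, 1, 1, 1, 1],
)

```text
t: 57.85
tool_pos: [0.4331, -0.2259, 0.1059]
tool_rot: [3.141, 0.441, 2.66]
contact_force: [0.1, -0.0, -4.0]
finger_gap: 0.0203
grasp_force: 59.7
```

Call:
step_arm(
  linear=[
    [0.012, 0, 0.024],
    [0, 0, 0],
    [0, 0, 0],
  ],
  angular=[
    [0, 0, 0],
    [0, 0, 0],
    [0, 0, 0],
  ],
  jaw=[1, 1, 1],
)

```text
t: 58.1
tool_pos: [0.4335, -0.2263, 0.1039]
tool_rot: [3.141, 0.442, 2.66]
contact_force: [-0.4, 0.1, -4.5]
finger_gap: 0.0205
grasp_force: 59.7
```

Call:
step_arm(
  linear=[
    [0.003, 0, 0.006],
    [0, 0, 0],
    [0, 0, 0],
  ],
  angular=[
    [0, 0, 0],
    [0, 0, 0],
    [0, 0, 0],
  ],
  jaw=[1, 1, 1],
)

```text
t: 58.35
tool_pos: [0.4336, -0.2264, 0.1034]
tool_rot: [3.141, 0.443, 2.66]
contact_force: [0.0, -0.3, -4.4]
finger_gap: 0.02
grasp_force: 59.7
```

Call:
step_arm(
  linear=[
    [0.005, 0, 0.01],
    [0, 0, 0],
    [0, 0, 0],
  ],
  angular=[
    [0, 0, 0],
    [0, 0, 0],
    [0, 0, 0],
  ],
  jaw=[1, 1, 1],
)

```text
t: 58.6
tool_pos: [0.4346, -0.2271, 0.1033]
tool_rot: [-3.141, 0.445, 2.66]
contact_force: [-0.0, 0.3, 2.1]
finger_gap: 0.0202
grasp_force: 60.3
```

Call:
step_arm(
  linear=[
    [0, 0, 0],
    [0, 0, 0],
    [0, 0, 0],
    [0, 0, 0],
    [0, 0, -0.2],
    [0, 0, -0.35],
    [0, 0, -0.35],
    [0, 0, -0.35],
  ],
  angular=[
    [0, 0, 0],
    [0, 0, 0],
    [0, 0, 0],
    [0, 0, 0],
    [0, 0, 0],
    [0, 0, 0],
    [0, 0, 0],
    [0, 0, 0],
  ],
  jaw=[0.1, 0.1, 0.1, 0.1, 0.1, 0.1, 0.1, 0.1],
)

```text
t: 59.27
tool_pos: [0.3849, -0.2009, 0.2155]
tool_rot: [3.141, 0.441, 2.66]
contact_force: [0.7, -0.3, -0.5]
finger_gap: 0.0382
grasp_force: 0.0
```

Call:
step_arm(
  linear=[
    [0, 0, -0.3],
    [0, 0, 0],
    [0, 0, 0],
  ],
  angular=[
    [0, 0, 0],
    [0, 0, 0],
    [0, 0, 0],
  ],
  jaw=[0.1, 0.1, 0.1],
)

```text
t: 59.52
tool_pos: [0.3756, -0.1964, 0.2451]
tool_rot: [-3.141, 0.449, 2.66]
contact_force: [0.4, 0.0, -0.6]
finger_gap: 0.0385
grasp_force: 0.0
```

Run:
```python
from h import *
s=cap('scene'); d=cap('side'); w=cap('wrist'); print(env.get_obs()['tool_pos'],env.get_obs()['t'])
# pile: scene crop, side crop
a=cv2.resize(s['image'][80:340,170:440],(400,385)); b=cv2.resize(d['image'][130:330,220:470],(400,320))
im=np.zeros((385,800,3),np.uint8); im[:,:400]=a; im[:320,400:]=b
save(im,'final.png')
P=cloud(s).reshape(-1,3)
m=np.isfinite(P).all(1)&(P[:,0]>.48)&(P[:,0]<.56)&(P[:,1]>.24)&(P[:,1]<.28)&(P[:,2]>.03)&(P[:,2]<.3); print('handle z',P[m,2].max(),P[m,2].mean())
```

```text
[ 0.37395365 -0.19510598  0.24061166] 59.6667
handle z 0.06485242266648772 0.05789909001710615
```

View pics/final.png

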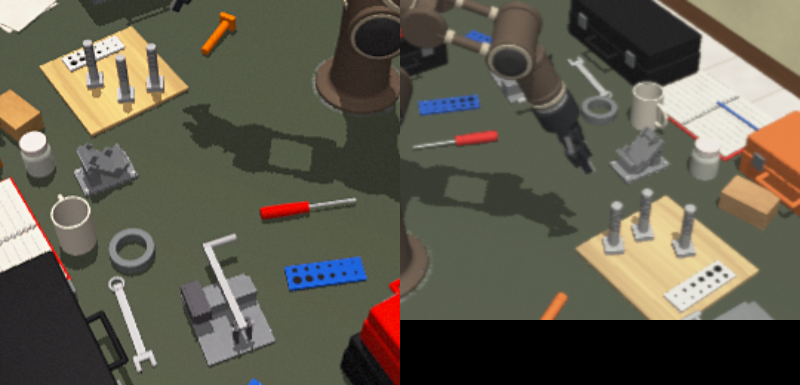

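The final view shows three bolts upright on the board at (92,65), (123,80) and (154,68), with the plate flat at (95,52). The bar is down and the other things haven't moved. I'm handing in.

```bash
python3 -c "
from bench import job
print(job.close_job())"
```

```text
the job is handed in; nothing more can be done
None
```

The job is handed in: the gauge plate lies flat on the board, the bar is lowered again, and all three T-bolts stand upright on their heads on the board, with the other things left where they were.

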